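# Swap dust plugs for filter glasses and switch the lamp on

### The arm

A 6-joint arm with a two-finger parallel gripper is mounted at the origin on the work surface. World frame = base frame: x ahead of the robot, y to its left, z up, the work surface at z = 0. Lengths are in m, angles in rad, forces in N, time in s.
With the tool pointing down it reaches from about 0.35 to 0.775 m from the base axis. Payload 5.5 kg.
Tool frame: the origin (TCP) lies on the mounting face of the last link; the fingertips stand 173 mm ahead of it and the grasp point (between the pads) lies 155 mm ahead of it; z points along the fingers, y is the direction in which the jaws open and shut (so a half turn about z gives the same grasp; the last joint's range is limited). The gripper opens to 85 mm and grips with 20 to 120 N. Pads are 22 mm wide; open, the fingers measure 114 mm over their backs; the gripper's body (76 mm by 85 mm) begins 54 mm behind the grasp point. The pads swing forward as they close: fully open they stand 13 mm farther back than shut.
Start: joints at [-1.448, 0.313, 0.046, 1.304, 0, 1.431], TCP at [0.149, -0.555, 0.405] pointing down, gripper open.
Joint ranges: [-2.76, 2.76], [-0.86, 1.69], [-1.03, 1.26], [-2.2, 2.34], [-1.47, 1.5], [-3.14, 3.14]. Speed limits (rad/s): [2.57, 2.57, 3.14, 3.14, 3.14, 3.14].

### API

Orientations are given as a unit quaternion [w, x, y, z].
In Python, from workcell import get_state, eyes, env gives the robot as it stands. The module is installed in compiled form; this text tells all that it offers.
- The arm moves only by the tool carry_out, never from a script. Its argument "motion" is a list of rows, each an object of numbers: "jaw": the opening, from -1 (shut) to 1 (fully open); "tx", "ty", "tz": the shift along the tool's x, y, z in cm; "wx", "wy", "wz": the turn, a rotation vector about the tool's x, y, z in degrees. In form: [{"jaw": .., "tx": .., "ty": .., "tz": .., "wx": .., "wy": .., "wz": ..}, ...]. A call has 1 to 20 rows; each row shifts and turns the commanded pose from where the row before left it, along the tool's axes as they then stand; what a row does not reach is not made up. A row lasts 1/8 s, in which the tool goes at most 62.5 mm and 10.7 degrees, less where a joint would pass 70% of its speed; a pose out of reach is approached as far as the arm can. A call with a gripper value outside its range is refused whole. The fingers move at their own pace and stop on an object; "force" is the grip in N (left out, the last holds). Time passes only in rows, so rows that do not move let the fingers close. It gives the time, the measured TCP pose, the force and the opening at its end, in the units of the state.
- get_state(): the state, without advancing time (a new reading comes with each control period).
- eyes.read_camera(name): name is "side" or "top" or "wrist"; returns the picture (400x640x3 uint8, blue, green, red); there is no depth.
- eyes.calibration(name): a dict with "K" (3x3 intrinsics, pixels), "camera_from_world" (4x4, takes a point from world to camera coordinates). Camera axes: x right, y up, looking along -z (the intrinsics and any distortion apply to the point x, -y, -z); pixel columns grow to the right and rows downward; lengths in m; the calibration is good to about 2 mm. A picture is of the moment at which its call begins: read the wrist's pose just before it. calibration takes no time and is no camera call; for the wrist camera it gives the pose at the moment of the call.
- env.hand_in(): hands the job in, once; it reports no verdict.
The state is a dict: "clock": time; "joint_pos": joint angles; "qvel": joint speeds; "tau": joint torques, N m; "tcp_pos": TCP position; "orientation": TCP orientation; "wrist_force": force on the tool from outside, world axes, zero at the start; "ft_torque": the same for the moment, N m; "finger_gap": finger opening in m.
Only numpy, scipy, OpenCV 4.12 (cv2) and the standard library are available. Lean on these libraries where they do the work, as an engineer would, in place of code of your own. Each camera call takes 0.05 s, during which the arm holds its last target.

### The job

Each filter glass on the bench (two or three) belongs in the lamp pod marked with its colour: take that pod's grey dust plug out into the blue tray, lay the glass flat on the seat of the cell and screw one of the silver retaining rings down over it, clockwise, until snug; a pod without a glass can keep its plug. When all are fitted, and not before, push the slide switch on the white lamp box across its detent to on (green showing). Do not knock the other things on the bench about.

Things in the scene. Friction and masses are not known exactly. Their poses are not given: they have to be found in the camera images.
- filter_blue: blue round filter glass in a black rim: a rigid disc 60 mm across and 14 mm thick, lying flat (either face up is the same). Its edge is bevelled 3 mm at top and bottom, leaving a straight band 8 mm high to grip. Origin at the centre of the disc (7 mm above what it lies on), z along its axis. 90 g. May be absent.
- filter_amber: amber round filter glass in a black rim: a rigid disc 60 mm across and 14 mm thick, lying flat (either face up is the same). Its edge is bevelled 3 mm at top and bottom, leaving a straight band 8 mm high to grip. Origin at the centre of the disc (7 mm above what it lies on), z along its axis. 90 g. May be absent.
- filter_green: green round filter glass in a black rim: a rigid disc 60 mm across and 14 mm thick, lying flat (either face up is the same). Its edge is bevelled 3 mm at top and bottom, leaving a straight band 8 mm high to grip. Origin at the centre of the disc (7 mm above what it lies on), z along its axis. 90 g. May be absent.
- pod_blue: lamp pod with blue corner dots and sides, fixed: square base 104 x 104 x 18 mm, origin at the centre of its underside, z up. On it a round silver cell, 70 mm outside, with an open-topped pocket 63 mm wide for the glass: lip z = 36 mm, seat z = 26 mm (a seated glass has its centre at 33 mm). A thread runs round the cell, to 43 mm radius and z = 38 mm, its 4 entry gaps at +x, +y, -x, -y (white marks on the base)
- pod_blue_thread (a point): top of this pod's thread on its axis, 38 mm above its underside. Start a ring with its x along the pod's x or y within 7 degrees, centred within 2 mm; it rests with its origin at 27 mm of the pod. Clockwise from above it sinks 0.1 mm per degree, meets the glass (origin at 22 mm) after 50 degrees and resists from 62; snug from 65 to the stop at 70 (harmless, up to about 1 N m), it holds by itself
- plug_blue: grey dust plug sitting in this pod's pocket at the start, on the seat: disc 56 mm across, 10 mm thick, with a white knob on top, 22 mm across, from z = 10 to 34 mm. Origin at the centre of its underside, z up. 50 g
- pod_amber: lamp pod with amber corner dots and sides, fixed: square base 104 x 104 x 18 mm, origin at the centre of its underside, z up. On it a round silver cell, 70 mm outside, with an open-topped pocket 63 mm wide for the glass: lip z = 36 mm, seat z = 26 mm (a seated glass has its centre at 33 mm). A thread runs round the cell, to 43 mm radius and z = 38 mm, its 4 entry gaps at +x, +y, -x, -y (white marks on the base)
- pod_amber_thread (a point): top of this pod's thread on its axis, 38 mm above its underside. Start a ring with its x along the pod's x or y within 7 degrees, centred within 2 mm; it rests with its origin at 27 mm of the pod. Clockwise from above it sinks 0.1 mm per degree, meets the glass (origin at 22 mm) after 50 degrees and resists from 62; snug from 65 to the stop at 70 (harmless, up to about 1 N m), it holds by itself
- plug_amber: grey dust plug sitting in this pod's pocket at the start, on the seat: disc 56 mm across, 10 mm thick, with a white knob on top, 22 mm across, from z = 10 to 34 mm. Origin at the centre of its underside, z up. 50 g
- pod_green: lamp pod with green corner dots and sides, fixed: square base 104 x 104 x 18 mm, origin at the centre of its underside, z up. On it a round silver cell, 70 mm outside, with an open-topped pocket 63 mm wide for the glass: lip z = 36 mm, seat z = 26 mm (a seated glass has its centre at 33 mm). A thread runs round the cell, to 43 mm radius and z = 38 mm, its 4 entry gaps at +x, +y, -x, -y (white marks on the base)
- pod_green_thread (a point): top of this pod's thread on its axis, 38 mm above its underside. Start a ring with its x along the pod's x or y within 7 degrees, centred within 2 mm; it rests with its origin at 27 mm of the pod. Clockwise from above it sinks 0.1 mm per degree, meets the glass (origin at 22 mm) after 50 degrees and resists from 62; snug from 65 to the stop at 70 (harmless, up to about 1 N m), it holds by itself
- plug_green: grey dust plug sitting in this pod's pocket at the start, on the seat: disc 56 mm across, 10 mm thick, with a white knob on top, 22 mm across, from z = 10 to 34 mm. Origin at the centre of its underside, z up. 50 g
- ring_1: loose silver retaining ring (all alike), 120 g, origin at the centre of its underside, z up. Skirt 97 mm outside, 90 inside, 18 high; flange z = 18 to 23 mm with a 40 mm hole; 4 lugs inside the skirt at +x, +y, -x, -y, 5 mm up, tips at 37.5 mm radius. Grip it across x by its two upright black ears: flat outer faces at x = +25 and -25 mm, 26 mm wide, 6 thick, z = 23 to 45 mm
- ring_2: loose silver retaining ring (all alike), 120 g, origin at the centre of its underside, z up. Skirt 97 mm outside, 90 inside, 18 high; flange z = 18 to 23 mm with a 40 mm hole; 4 lugs inside the skirt at +x, +y, -x, -y, 5 mm up, tips at 37.5 mm radius. Grip it across x by its two upright black ears: flat outer faces at x = +25 and -25 mm, 26 mm wide, 6 thick, z = 23 to 45 mm
- ring_3: loose silver retaining ring (all alike), 120 g, origin at the centre of its underside, z up. Skirt 97 mm outside, 90 inside, 18 high; flange z = 18 to 23 mm with a 40 mm hole; 4 lugs inside the skirt at +x, +y, -x, -y, 5 mm up, tips at 37.5 mm radius. Grip it across x by its two upright black ears: flat outer faces at x = +25 and -25 mm, 26 mm wide, 6 thick, z = 23 to 45 mm
- tray: open blue tray fixed to the bench, 190 (x) x 90 (y) x 30 mm, walls 4 mm, floor about 4 mm; origin at the centre of its underside
- lamp_box: white lamp controller box fixed to the bench, 110 (x) x 100 (y) x 50 mm high, origin at the centre of its underside, z up. On its top a flush black slide switch with a small orange ridge that slides along the box's y axis; a red patch shows beside the slide when off, a green one when on.
- lamp_switch (a joint): travel of the slide switch, 0 = off, 0.018 m = on, towards the lamp box's +y. A detent resists with about 4 N at first, and past mid-travel snaps it over to on, where it stays.
- switch_ridge (a point): centre of the top of the switch's orange ridge, which is 40 mm long along the box's x, 6 mm thick along y and stands 7 mm above the flush slide (slide top 50 mm above the bench, ridge top 57 mm). It moves with the switch.
- flask: bystander, to be left alone: flat clear culture flask with orange cap, 130 x 85 x 36 mm; origin at its underside's centre
- dish: bystander, to be left alone: closed clear dish, 70 mm across, 16 mm high; origin at its underside's centre
- marker: bystander, to be left alone: white marker pen with blue cap, 110 mm long, 13 mm thick; origin at its underside's centre
- reagent: bystander, to be left alone: amber bottle 64 mm across, 130 mm high; origin at its underside's centre
- beaker: bystander, to be left alone: glass beaker 70 mm across, 90 mm high; origin at its underside's centre

How it is judged:
By the outcome, as a careful person would: the job done as asked, in the order asked, and still so for the second after the job is handed in, with the robot touching nothing.
Of filter_blue, filter_amber, filter_green only 2 to 3 are there at a start; the rules pass over those that are not, and their reading is None.
At some moment in a run one of filter_blue, filter_amber, filter_green, ring_1, ring_2, ring_3 may be knocked a few centimetres aside while the robot is not near it.
Once in a run the grip may slacken for a moment while it holds something.
It also fails if it takes over 210 s, if anything falls off the work surface, if the arm or the gripper's body presses on something with over 40 N, if the wrist force passes 120 N, or if a joint passes its speed limit or range.

## Working session

There is one attempt and no reset: what is moved stays moved. The work goes in short steps, Python scripts to look and compute and a tool call to move; the robot and the scene stay as the last step left them, time stands still between calls to the robot, and variables do not carry over. Pictures are saved under pics/ and viewed, and the job is handed in when it is done.

Besides the shell and the picture viewer there is one more tool, called after "Call:" as name(argument=value, ...), one argument or row to a line, values as JSON. carry_out: Moves the arm, as the interface text tells. Its arguments: {"type":"object","properties":{"motion":{"type":"array"},"force":{"type":"number"}},"required":["motion"]}

```bash
mkdir -p pics; python3 - <<'E'
from workcell import get_state, eyes, env
import cv2
print(get_state())
for n in ("top","side","wrist"):
    c=eyes.calibration(n); print(n,c)
    cv2.imwrite(f"pics/{n}0.png",eyes.read_camera(n))
E
```

```text
{'clock': 0.0, 'joint_pos': array([-1.44760811e+00,  3.14033104e-01,  4.49835044e-02,  1.30361707e+00,
       -1.17500005e-05,  1.43122800e+00]), 'qvel': array([ 4.47505701e-04, -1.10688208e-04, -3.26550905e-05, -1.53932303e-03,
        3.45967533e-04, -9.14340623e-04]), 'tau': array([-2.21873506e-05, -4.80629539e+01,  2.98531759e+01,  1.94723869e-02,
       -5.67412928e-05,  2.31205092e-06]), 'tcp_pos': array([ 0.14933509, -0.555067  ,  0.40379183]), 'orientation': array([-9.35187227e-04,  9.91381846e-01,  1.31000612e-01,  1.78421278e-06]), 'wrist_force': array([-0.39415569,  0.70671163,  0.38252122]), 'ft_torque': array([-0.00778929,  0.01152465,  0.04610642]), 'finger_gap': 0.08523022171718929}
top {'K': array([[407.98510086,   0.        , 316.92945953],
       [  0.        , 407.98510086, 203.54454803],
       [  0.        ,   0.        ,   1.        ]]), 'camera_from_world': array([[-0.00912394, -0.99976526,  0.01965132,  0.00419532],
       [ 0.98478786, -0.00557358,  0.17367155, -0.56477941],
       [-0.17352125,  0.02093695,  0.98460755, -1.0165955 ],
       [ 0.        ,  0.
[... 301 characters left out ...]
77237,  0.5896059 ,  0.80689852, -0.09530191],
       [-0.0893773 , -0.80229222,  0.59020242, -1.0412747 ],
       [ 0.        ,  0.        ,  0.        ,  1.        ]])}
wrist {'K': array([[302.66997765,   0.        , 311.75763015],
       [  0.        , 302.66997765, 196.38668829],
       [  0.        ,   0.        ,   1.        ]]), 'camera_from_world': array([[ 2.59842265e-01, -9.65650862e-01, -6.40886224e-04,
        -5.74990080e-01],
       [ 9.12222793e-01,  2.45683160e-01, -3.27855701e-01,
         4.20276365e-02],
       [ 3.16751595e-01,  8.46061369e-02,  9.44727595e-01,
        -3.81148873e-01],
       [ 0.00000000e+00,  0.00000000e+00,  0.00000000e+00,
         1.00000000e+00]])}
```

View pics/top0.png

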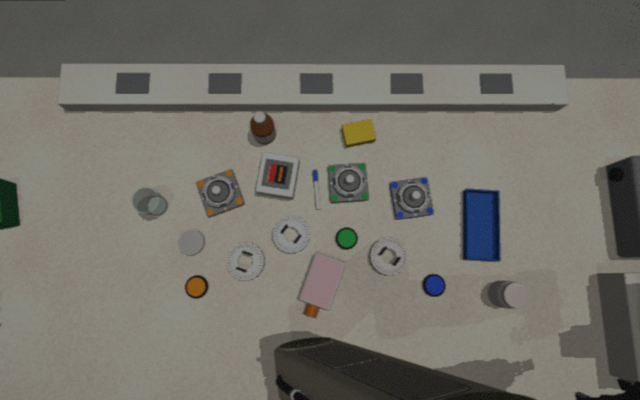

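View pics/side0.png

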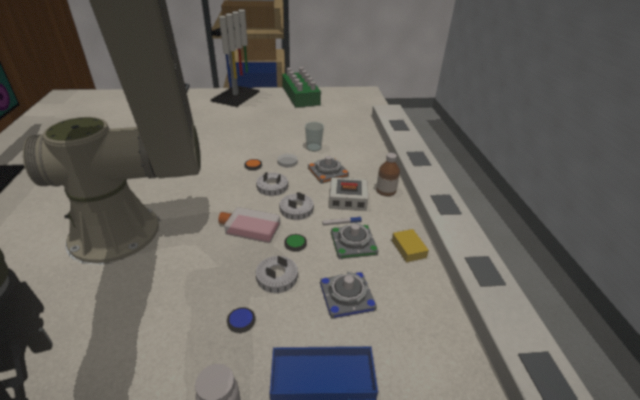

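View pics/wrist0.png

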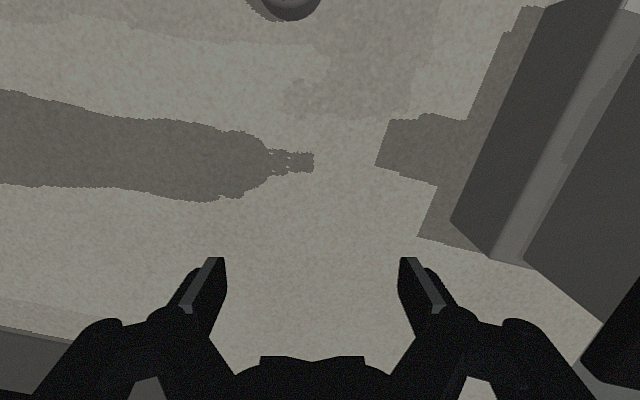

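```bash
cat > h.py <<'E'
import numpy as np, cv2
from workcell import get_state, eyes, env
from scipy.spatial.transform import Rotation as R
def unproj(c,uv,z):
    K=c["K"];M=c["camera_from_world"];Rm=M[:3,:3];t=M[:3,3]
    uv=np.atleast_2d(np.asarray(uv,float))
    d=np.c_[(uv[:,0]-K[0,2])/K[0,0],-(uv[:,1]-K[1,2])/K[1,1],-np.ones(len(uv))]
    dw=d@Rm; o=-Rm.T@t
    s=(z-o[2])/dw[:,2]
    return o+dw*s[:,None]
def proj(c,p):
    K=c["K"];M=c["camera_from_world"]
    q=np.atleast_2d(p)@M[:3,:3].T+M[:3,3]
    return np.c_[K[0,0]*q[:,0]/-q[:,2]+K[0,2],K[1,1]*-q[:,1]/-q[:,2]+K[1,2]]
def comps(mask,amin=5):
    n,l,s,c=cv2.connectedComponentsWithStats(mask.astype(np.uint8))
    return [(c[i],s[i,4],l==i) for i in range(1,n) if s[i,4]>=amin]
E
python3 - <<'E'
from h import *
im=cv2.imread("pics/top0.png"); c=eyes.calibration("top")
cv2.imwrite("pics/topcrop.png",cv2.resize(im[100:330,120:540],None,fx=1.9,fy=1.9,interpolation=cv2.INTER_CUBIC))
hsv=cv2.cvtColor(im,cv2.COLOR_BGR2HSV)
for n,lo,hi in (("amber",5,22),("green",50,80),("blue",105,125)):
    m=(hsv[...,0]>=lo)&(hsv[...,0]<=hi)&(hsv[...,1]>130)&(hsv[...,2]>70)
    for cc,a,_ in comps(m,4):
        if 100<cc[1]<330: print(n,cc.round(1),a,unproj(c,cc,0.014)[0].round(4),unproj(c,cc,0.018)[0].round(4))
E
```

```text
amber [280.1 173.8] 46 [0.6541 0.099  0.014 ] [0.6531 0.0987 0.018 ]
amber [228.8 173. ] 31 [0.6569 0.2387 0.014 ] [0.6559 0.2379 0.018 ]
amber [199.7 183.5] 31 [0.6278 0.3163 0.014 ] [0.6269 0.3153 0.018 ]
amber [238.9 200.8] 36 [0.5796 0.2095 0.014 ] [0.5789 0.2088 0.018 ]
amber [209.5 211.5] 32 [0.551  0.2872 0.014 ] [0.5504 0.2862 0.018 ]
amber [195.6 286.5] 298 [0.3545 0.316  0.014 ] [0.3546 0.3149 0.018 ]
amber [311.2 310.4] 131 [0.2912 0.0165 0.014 ] [0.2915 0.0166 0.018 ]
green [361.9 166. ] 22 [ 0.6752 -0.1254  0.014 ] [ 0.6741 -0.1248  0.018 ]
green [332. 168.] 21 [ 0.6699 -0.043   0.014 ] [ 0.6688 -0.0428  0.018 ]
green [364.5 195.5] 24 [ 0.5925 -0.1302  0.014 ] [ 0.5917 -0.1296  0.018 ]
green [334.  197.6] 25 [ 0.587  -0.0472  0.014 ] [ 0.5863 -0.0469  0.018 ]
green [346.4 237.6] 251 [ 0.4783 -0.0785  0.014 ] [ 0.478  -0.0781  0.018 ]
blue [314.8 174.6] 31 [0.6513 0.0043 0.014 ] [0.6503 0.0044 0.018 ]
blue [423.7 180.7] 26 [ 0.6331 -0.294   0.014 ] [ 0.6322 -0.2929  0.018 ]
blue [394.1 184.7] 30 [ 0.622  -0.2122  0.014 ] [ 0.6212 -0.2113  0.018 ]
blue [479.9 225.9] 1832 [ 0.5073 -0.4397  0.014 ] [ 0.5068 -0.438   0.018 ]
blue [478. 190.] 7 [ 0.6062 -0.4423  0.014 ] [ 0.6054 -0.4405  0.018 ]
blue [495.5 191. ] 4 [ 0.6032 -0.4904  0.014 ] [ 0.6023 -0.4885  0.018 ]
blue [498. 206.] 17 [ 0.5615 -0.4937  0.014 ] [ 0.5608 -0.4918  0.018 ]
blue [429.5 210.2] 29 [ 0.5509 -0.3054  0.014 ] [ 0.5503 -0.3042  0.018 ]
blue [399.5 214.4] 31 [ 0.5401 -0.2234  0.014 ] [ 0.5395 -0.2225  0.018 ]
blue [434.4 284.8] 278 [ 0.3527 -0.3071  0.014 ] [ 0.3528 -0.3059  0.018 ]
```

View pics/topcrop.png

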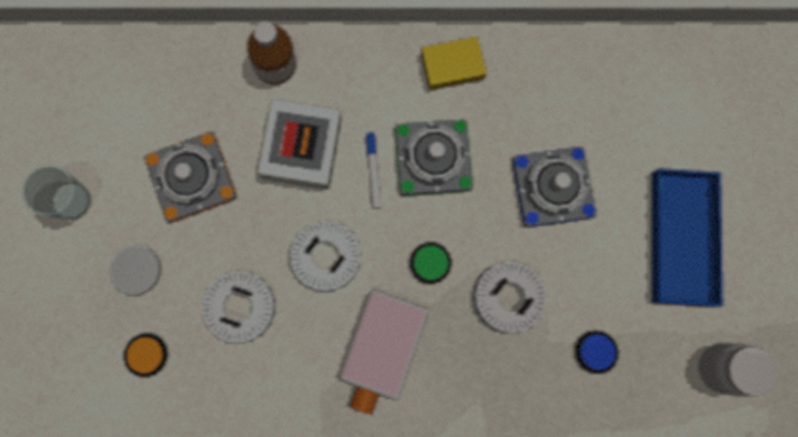

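```bash
cat >> h.py <<'E'
from scipy.linalg import logm, expm
def pose(s=None):
    s=s or get_state(); q=s["orientation"]; T=np.eye(4)
    T[:3,:3]=R.from_quat([q[1],q[2],q[3],q[0]]).as_matrix(); T[:3,3]=s["tcp_pos"]; return T
def down(x,y,z,hdeg):
    h=np.deg2rad(hdeg); T=np.eye(4)
    T[:3,:3]=np.array([[np.cos(h),np.sin(h),0],[np.sin(h),-np.cos(h),0],[0,0,-1]]); T[:3,3]=[x,y,z]; return T
def q6(x,y,hdeg):
    a=np.degrees(np.arctan2(y,x))+180-hdeg
    return (a+180)%360-180
def heading(T): return np.degrees(np.arctan2(T[1,0],T[0,0]))
def plan(T0,T1,n,label=""):
    rel=np.linalg.inv(T0)@T1
    ang=np.linalg.norm(R.from_matrix(rel[:3,:3]).as_rotvec(degrees=True))
    X=expm(np.real(logm(rel))/n)
    w=R.from_matrix(X[:3,:3]).as_rotvec(degrees=True)
    print(label,f"n={n} t(cm)={(X[:3,3]*100).round(2)} w={w.round(2)} totrot={ang:.1f} len/row={np.linalg.norm(X[:3,3])*1000:.0f}mm q6end={q6(T1[0,3],T1[1,3],heading(T1)):.0f}")
    return T1
def st():
    s=get_state(); T=pose(s)
    print("t",round(s["clock"],2),"tcp",s["tcp_pos"].round(4),"h",heading(T).round(2),"tilt",np.degrees(np.arccos(-T[2,2])).round(2),"F",s["wrist_force"].round(2),"M",s["ft_torque"].round(2),"gap",round(s["finger_gap"],4),"q",s["joint_pos"].round(2)); return T
E
python3 - <<'E'
from h import *
T=st(); M=np.linalg.inv(eyes.calibration("wrist")["camera_from_world"])
print((np.linalg.inv(T)@M).round(4))
plan(T,down(.5858,-.2577,.36,97.8),10,"to blue")
# coarse rings from top
im=cv2.imread("pics/top0.png"); c=eyes.calibration("top")
g=cv2.cvtColor(im,cv2.COLOR_BGR2GRAY)
for (u,v) in ((291,235),(245,261),(388,256)):
    p=g[v-12:v+13,u-12:u+13]<60
    cs=sorted(comps(p,3),key=lambda k:-k[1])[:3]
    for cc,a,_ in cs: 
        w=unproj(c,cc+[u-12,v-12],.045)[0]; print((u,v),a,w.round(4))
E
```

```text
t 0.15 tcp [ 0.1494 -0.5551  0.404 ] h 15.06 tilt 0.08 F [ 0.06  0.78 -0.49] M [ 0.02 -0.01  0.02] gap 0.0854 q [-1.45  0.31  0.05  1.3  -0.    1.43]
[[ 1.000e-04  9.447e-01  3.281e-01  8.530e-02]
 [ 1.000e+00  3.000e-04 -1.000e-03  5.000e-04]
 [-1.000e-03  3.281e-01 -9.447e-01  3.040e-02]
 [ 0.000e+00  0.000e+00  0.000e+00  1.000e+00]]
to blue n=10 t(cm)=[5.48 1.78 0.44] w=[-0.01 -0.01 -8.27] totrot=82.7 len/row=58mm q6end=58
(291, 235) 16 [0.5002 0.0864 0.045 ]
(291, 235) 15 [0.474  0.0522 0.045 ]
(245, 261) 13 [0.438  0.1802 0.045 ]
(245, 261) 13 [0.3971 0.1947 0.045 ]
(388, 256) 23 [ 0.4149 -0.2015  0.045 ]
(388, 256) 21 [ 0.442 -0.168  0.045]
```

Call:
carry_out(
  motion=[
    {"jaw":1,"tx":5.48,"ty":1.78,"tz":0.44,"wz":-8.27},
    {"jaw":1,"tx":5.48,"ty":1.78,"tz":0.44,"wz":-8.27},
    {"jaw":1,"tx":5.48,"ty":1.78,"tz":0.44,"wz":-8.27},
    {"jaw":1,"tx":5.48,"ty":1.78,"tz":0.44,"wz":-8.27},
    {"jaw":1,"tx":5.48,"ty":1.78,"tz":0.44,"wz":-8.27},
    {"jaw":1,"tx":5.48,"ty":1.78,"tz":0.44,"wz":-8.27},
    {"jaw":1,"tx":5.48,"ty":1.78,"tz":0.44,"wz":-8.27},
    {"jaw":1,"tx":5.48,"ty":1.78,"tz":0.44,"wz":-8.27},
    {"jaw":1,"tx":5.48,"ty":1.78,"tz":0.44,"wz":-8.27},
    {"jaw":1,"tx":5.48,"ty":1.78,"tz":0.44,"wz":-8.27},
    {"jaw":1},
    {"jaw":1},
  ],
)

```text
invalid input at $.motion[0]: expected keys jaw, tx, ty, tz, wx, wy, wz
```

```bash
python3 - <<'E'
from h import *
st(); cv2.imwrite("pics/w1.png",eyes.read_camera("wrist")); cv2.imwrite("pics/t1.png",eyes.read_camera("top"))
np.save("pics/w1.npy",eyes.calibration("wrist")["camera_from_world"])
c=eyes.calibration("wrist"); print(proj(c,[[.5858,-.2577,.06],[.5858,-.2577,.036]]))
E
```

```text
t 0.15 tcp [ 0.1494 -0.5551  0.404 ] h 15.06 tilt 0.08 F [ 0.06  0.78 -0.49] M [ 0.02 -0.01  0.02] gap 0.0854 q [-1.45  0.31  0.05  1.3  -0.    1.43]
[[ -16.26108762 -732.16904656]
 [  24.25158954 -630.44735423]]
```

View pics/w1.png

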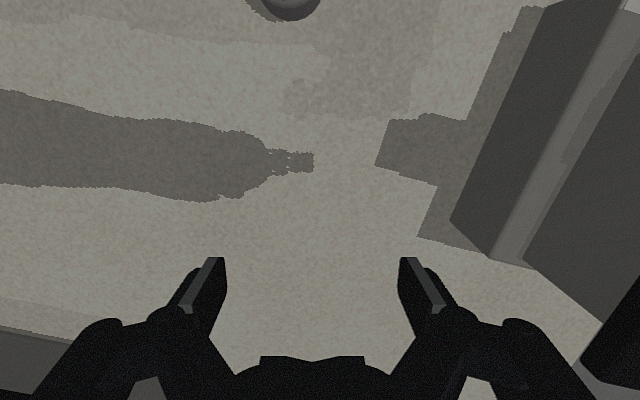

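View pics/t1.png

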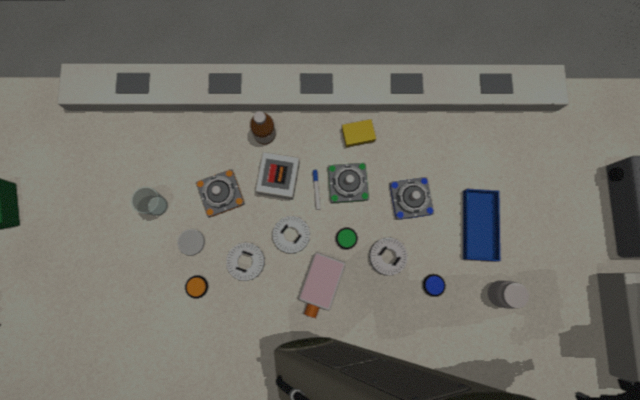

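The call was refused because every row needs all seven keys, so the arm has not moved and both pictures are unchanged.

Call:
carry_out(
  motion=[
    {"jaw":0.3,"tx":5.48,"ty":1.78,"tz":0.44,"wx":0,"wy":0,"wz":-8.27},
    {"jaw":0.3,"tx":5.48,"ty":1.78,"tz":0.44,"wx":0,"wy":0,"wz":-8.27},
    {"jaw":0.3,"tx":5.48,"ty":1.78,"tz":0.44,"wx":0,"wy":0,"wz":-8.27},
    {"jaw":0.3,"tx":5.48,"ty":1.78,"tz":0.44,"wx":0,"wy":0,"wz":-8.27},
    {"jaw":0.3,"tx":5.48,"ty":1.78,"tz":0.44,"wx":0,"wy":0,"wz":-8.27},
    {"jaw":0.3,"tx":5.48,"ty":1.78,"tz":0.44,"wx":0,"wy":0,"wz":-8.27},
    {"jaw":0.3,"tx":5.48,"ty":1.78,"tz":0.44,"wx":0,"wy":0,"wz":-8.27},
    {"jaw":0.3,"tx":5.48,"ty":1.78,"tz":0.44,"wx":0,"wy":0,"wz":-8.27},
    {"jaw":0.3,"tx":5.48,"ty":1.78,"tz":0.44,"wx":0,"wy":0,"wz":-8.27},
    {"jaw":0.3,"tx":5.48,"ty":1.78,"tz":0.44,"wx":0,"wy":0,"wz":-8.27},
    {"jaw":0.3,"tx":0,"ty":0,"tz":0,"wx":0,"wy":0,"wz":0},
    {"jaw":0.3,"tx":0,"ty":0,"tz":0,"wx":0,"wy":0,"wz":0},
  ],
)

```text
clock: 1.75
tcp_pos: [0.5857, -0.2578, 0.3607]
orientation: [0.0, 0.658, 0.753, -0.0]
wrist_force: [-0.4, 0.4, 0.3]
finger_gap: 0.0557
```

```bash
python3 - <<'E'
from h import *
st(); cv2.imwrite("pics/w2.png",eyes.read_camera("wrist")); cv2.imwrite("pics/t2.png",eyes.read_camera("top"))
np.save("pics/w2.npy",eyes.calibration("wrist")["camera_from_world"])
c=eyes.calibration("wrist"); print(proj(c,[[.5858,-.2577,.06],[.5858,-.2577,.036]]))
E
```

```text
t 1.75 tcp [ 0.5857 -0.2578  0.3607] h 97.76 tilt 0.03 F [-0.36  0.43  0.29] M [-0.01 -0.01  0.01] gap 0.0557 q [-0.54  0.45  0.15  1.26 -0.    0.9 ]
[[311.76028553 184.90924954]
 [311.74536892 177.9114367 ]]
```

View pics/w2.png

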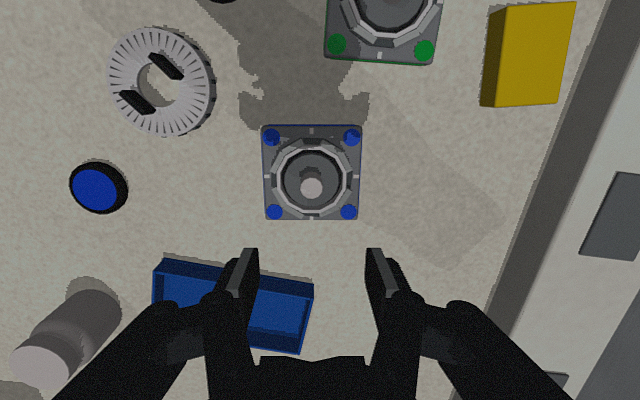

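View pics/t2.png

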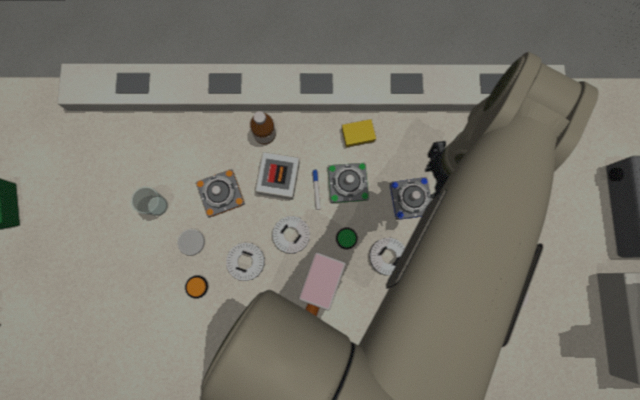

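```bash
cat >> h.py <<'E'
HUE={"amber":(5,22),"green":(45,85),"blue":(105,125)}
def cmask(im,n,s=110,v=40):
    hsv=cv2.cvtColor(im,cv2.COLOR_BGR2HSV); lo,hi=HUE[n]
    return (hsv[...,0]>=lo)&(hsv[...,0]<=hi)&(hsv[...,1]>s)&(hsv[...,2]>v)
def wc(npy=None):
    c=eyes.calibration("wrist")
    if npy: c=dict(c); c["camera_from_world"]=np.load(npy)
    return c
def shot(tag):
    c=eyes.calibration("wrist"); im=eyes.read_camera("wrist"); cv2.imwrite(f"pics/{tag}.png",im); np.save(f"pics/{tag}.npy",c["camera_from_world"]); return im,c
def blobs(im,c,n,z,amin=40,**k):
    for cc,a,_ in comps(cmask(im,n,**k),amin): print(n,cc.round(1),a,"z",z,unproj(c,cc,z)[0].round(4))
E
python3 - <<'E'
from h import *
im=cv2.imread("pics/w2.png"); c=wc("pics/w2.npy")
blobs(im,c,"blue",.018); blobs(im,c,"green",.018)
g=cv2.cvtColor(im,cv2.COLOR_BGR2GRAY)
for cc,a,_ in comps((g<35)[40:130,110:205],40): print("ear",cc+[110,40],a,unproj(c,cc+[110,40],.045)[0].round(4))
for p in [(153,262),(313,284),(300,352),(162,274)]: print("tray",p,unproj(c,p,.03)[0].round(4))
E
```

```text
blue [310.3 124.9] 94 z 0.018 [ 0.5777 -0.208   0.018 ]
blue [270.8 136.9] 250 z 0.018 [ 0.5392 -0.2252  0.018 ]
blue [351.3 136.9] 248 z 0.018 [ 0.6208 -0.2143  0.018 ]
blue [ 94.1 189.4] 1439 z 0.018 [ 0.3545 -0.3069  0.018 ]
blue [274.  211.5] 203 z 0.018 [ 0.5501 -0.3068  0.018 ]
blue [348.1 211.5] 203 z 0.018 [ 0.6317 -0.2958  0.018 ]
blue [183.  281.5] 2490 z 0.018 [ 0.4492 -0.4124  0.018 ]
blue [279.8 314.7] 4081 z 0.018 [ 0.5703 -0.446   0.018 ]
green [336.1  43.6] 325 z 0.018 [ 0.5917 -0.1314  0.018 ]
green [423.8  50.3] 326 z 0.018 [ 0.6739 -0.1261  0.018 ]
green [376.  61.] 130 z 0.018 [ 0.6314 -0.141   0.018 ]
ear [165.94285714  65.9038961 ] 385 [ 0.4467 -0.1721  0.045 ]
ear [137.0940367  101.44724771] 436 [ 0.4203 -0.2054  0.045 ]
tray (153, 262) [ 0.4204 -0.3816  0.03  ]
tray (313, 284) [ 0.6046 -0.3867  0.03  ]
tray (300, 352) [ 0.6019 -0.4906  0.03  ]
tray (162, 274) [ 0.4301 -0.3963  0.03  ]
```

Call:
carry_out(
  motion=[
    {"jaw":0.3,"tx":0,"ty":0,"tz":0,"wx":0,"wy":0,"wz":-10},
    {"jaw":0.3,"tx":0,"ty":0,"tz":0,"wx":0,"wy":0,"wz":-10},
    {"jaw":0.3,"tx":0,"ty":0,"tz":0,"wx":0,"wy":0,"wz":-10},
    {"jaw":0.3,"tx":0,"ty":0,"tz":0,"wx":0,"wy":0,"wz":-10},
    {"jaw":0.3,"tx":0,"ty":0,"tz":0,"wx":0,"wy":0,"wz":-10},
    {"jaw":0.3,"tx":0,"ty":0,"tz":0,"wx":0,"wy":0,"wz":-10},
    {"jaw":0.3,"tx":0,"ty":0,"tz":0,"wx":0,"wy":0,"wz":-10},
    {"jaw":0.3,"tx":0,"ty":0,"tz":0,"wx":0,"wy":0,"wz":-10},
    {"jaw":0.3,"tx":0,"ty":0,"tz":0,"wx":0,"wy":0,"wz":-10},
    {"jaw":0.3,"tx":0,"ty":0,"tz":0,"wx":0,"wy":0,"wz":0},
  ],
)

```text
clock: 3.1
tcp_pos: [0.5851, -0.2596, 0.3607]
orientation: [0.0, -0.065, 0.998, -0.0]
wrist_force: [0.2, 0.5, -0.6]
finger_gap: 0.0556
```

```bash
python3 - <<'E'
from h import *
st(); im,c=shot("w3"); blobs(im,c,"blue",.018)
E
```

```text
t 3.1 tcp [ 0.5851 -0.2596  0.3607] h -172.51 tilt 0.02 F [ 0.18  0.52 -0.63] M [-0.05  0.04  0.01] gap 0.0556 q [-0.54  0.45  0.15  1.26 -0.   -0.67]
blue [133.6  84. ] 18936 z 0.018 [ 0.5178 -0.4432  0.018 ]
blue [316.8 124.6] 157 z 0.018 [ 0.5327 -0.2622  0.018 ]
blue [272.9 136.9] 253 z 0.018 [ 0.5508 -0.305   0.018 ]
blue [353.4 136.6] 254 z 0.018 [ 0.5398 -0.2235  0.018 ]
blue [276.3 211.6] 203 z 0.018 [ 0.6324 -0.294   0.018 ]
blue [350.4 211.2] 198 z 0.018 [ 0.6212 -0.2123  0.018 ]
blue [521.3 252.9] 379 z 0.018 [ 0.6468 -0.0055  0.018 ]
```

View pics/w3.png

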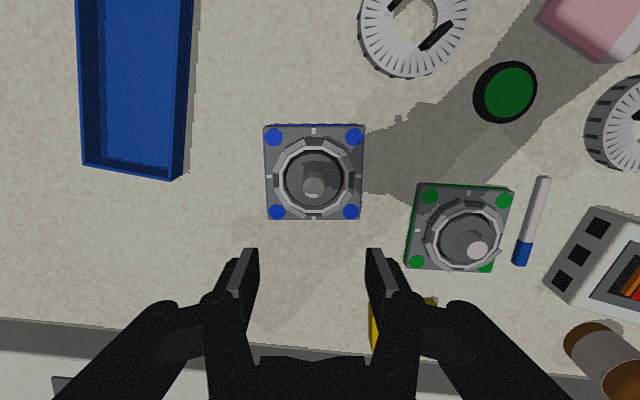

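Call:
carry_out(
  motion=[
    {"jaw":0.2,"tx":0,"ty":0,"tz":4,"wx":0,"wy":0,"wz":0},
    {"jaw":0.2,"tx":0,"ty":0,"tz":4,"wx":0,"wy":0,"wz":0},
    {"jaw":0.2,"tx":0,"ty":0,"tz":4,"wx":0,"wy":0,"wz":0},
    {"jaw":0.2,"tx":0,"ty":0,"tz":2.6,"wx":0,"wy":0,"wz":0},
    {"jaw":0.2,"tx":0,"ty":0,"tz":0,"wx":0,"wy":0,"wz":0},
    {"jaw":-1,"tx":0,"ty":0,"tz":0,"wx":0,"wy":0,"wz":0},
    {"jaw":-1,"tx":0,"ty":0,"tz":0,"wx":0,"wy":0,"wz":0},
    {"jaw":-1,"tx":0,"ty":0,"tz":0,"wx":0,"wy":0,"wz":0},
    {"jaw":-1,"tx":0,"ty":0,"tz":0,"wx":0,"wy":0,"wz":0},
  ],
  force=50,
)

```text
clock: 4.28
tcp_pos: [0.5863, -0.2585, 0.2168]
orientation: [0.002, -0.067, 0.998, -0.001]
wrist_force: [-0.8, -0.9, 6.3]
finger_gap: 0.0203
```

```bash
python3 - <<'E'
from h import *
T=st()
A=plan(T,down(T[0,3],T[1,3],.30,187.5),2,"lift")
B=plan(A,down(.565,-.437,.30,180),4,"tray")
C=plan(B,down(.565,-.437,.193,180),3,"down")
E
```

```text
t 4.28 tcp [ 0.5863 -0.2585  0.2168] h -172.26 tilt 0.22 F [-0.83 -0.85  6.33] M [0.   0.07 0.01] gap 0.0203 q [-0.54  0.55 -0.07  0.95 -0.   -0.68]
lift n=2 t(cm)=[-0.01 -0.01 -4.16] w=[-0.08  0.08  0.12] totrot=0.3 len/row=42mm q6end=-31
tray n=4 t(cm)=[ 0.9  -4.41  0.  ] w=[0.   0.   1.87] totrot=7.5 len/row=45mm q6end=-38
down n=3 t(cm)=[0.   0.   3.57] w=[0. 0. 0.] totrot=0.0 len/row=36mm q6end=-38
```

Call:
carry_out(
  motion=[
    {"jaw":-1,"tx":0,"ty":0,"tz":-4.2,"wx":0,"wy":0,"wz":0},
    {"jaw":-1,"tx":0,"ty":0,"tz":-4.2,"wx":0,"wy":0,"wz":0},
    {"jaw":-1,"tx":0.9,"ty":-4.4,"tz":0,"wx":0,"wy":0,"wz":1.9},
    {"jaw":-1,"tx":0.9,"ty":-4.4,"tz":0,"wx":0,"wy":0,"wz":1.9},
    {"jaw":-1,"tx":0.9,"ty":-4.4,"tz":0,"wx":0,"wy":0,"wz":1.9},
    {"jaw":-1,"tx":0.9,"ty":-4.4,"tz":0,"wx":0,"wy":0,"wz":1.9},
    {"jaw":-1,"tx":0,"ty":0,"tz":0,"wx":0,"wy":0,"wz":0},
  ],
)

```text
clock: 5.15
tcp_pos: [0.5636, -0.4396, 0.2984]
orientation: [0.0, 0.001, 1.0, -0.001]
wrist_force: [0.4, 0.6, -0.8]
finger_gap: 0.0198
```

```bash
python3 - <<'E'
from h import *
T=st(); im,c=shot("w4")
E
```

```text
t 5.15 tcp [ 0.5636 -0.4396  0.2984] h 179.89 tilt 0.06 F [ 0.37  0.62 -0.81] M [ 0.06  0.05 -0.02] gap 0.0198 q [-0.77  0.63  0.29  1.22 -0.   -0.77]
```

View pics/w4.png

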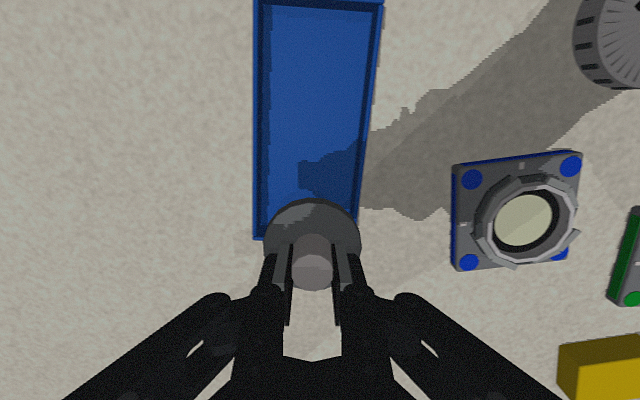

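```bash
python3 - <<'E'
from h import *
c=wc("pics/w4.npy")
for p in [(254,3),(383,3),(253,240),(318,3),(300,245)]: print(p,unproj(c,p,.03)[0].round(4))
print(unproj(c,(265,230),.004),unproj(c,(357,170),.004))
E
```

```text
(254, 3) [ 0.4228 -0.4795  0.03  ]
(383, 3) [ 0.423  -0.3917  0.03  ]
(253, 240) [ 0.6028 -0.492   0.03  ]
(318, 3) [ 0.4229 -0.4359  0.03  ]
(300, 245) [ 0.6077 -0.4509  0.03  ]
[[ 0.60555232 -0.48551126  0.004     ]] [[ 0.54640169 -0.39993332  0.004     ]]
```

Call:
carry_out(
  motion=[
    {"jaw":-1,"tx":0.5,"ty":-0.5,"tz":3.3,"wx":0,"wy":0,"wz":0},
    {"jaw":-1,"tx":0,"ty":0,"tz":3.3,"wx":0,"wy":0,"wz":0},
    {"jaw":-1,"tx":0,"ty":0,"tz":3.2,"wx":0,"wy":0,"wz":0},
    {"jaw":-1,"tx":0,"ty":0,"tz":0,"wx":0,"wy":0,"wz":0},
    {"jaw":-0.15,"tx":0,"ty":0,"tz":0,"wx":0,"wy":0,"wz":0},
    {"jaw":-0.15,"tx":0,"ty":0,"tz":0,"wx":0,"wy":0,"wz":0},
    {"jaw":-0.15,"tx":0,"ty":0,"tz":0,"wx":0,"wy":0,"wz":0},
    {"jaw":-0.15,"tx":0,"ty":0,"tz":-3.5,"wx":0,"wy":0,"wz":0},
    {"jaw":-0.15,"tx":0,"ty":0,"tz":-4.5,"wx":0,"wy":0,"wz":0},
  ],
)

```text
clock: 6.32
tcp_pos: [0.5594, -0.441, 0.2808]
orientation: [-0.001, -0.001, 1.0, 0.001]
wrist_force: [0.5, -0.3, 0.4]
finger_gap: 0.0361
```

```bash
python3 - <<'E'
from h import *
T=st(); im,c=shot("w5")
# go to blue filter (.354,-.307): heading radial-in: choose
for h in (97.8,150,187): print(h,q6(.354,-.307,h),q6(.585,-.259,h))
A=plan(T,down(.354,-.306,.30,150),5,"filter")
E
```

```text
t 6.33 tcp [ 0.5594 -0.441   0.2808] h -179.85 tilt 0.13 F [ 0.48 -0.3   0.4 ] M [-0.08 -0.05 -0.01] gap 0.0361 q [-0.78  0.64  0.25  1.19 -0.   -0.78]
97.8 41.26713625824834 58.31934909317914
150 -10.932863741751646 6.119349093179153
187 -47.932863741751646 -30.880650906820847
filter n=5 t(cm)=[ 4.63  1.81 -0.38] w=[ 0.01 -0.02  6.03] totrot=30.1 len/row=50mm q6end=-11
```

View pics/w5.png

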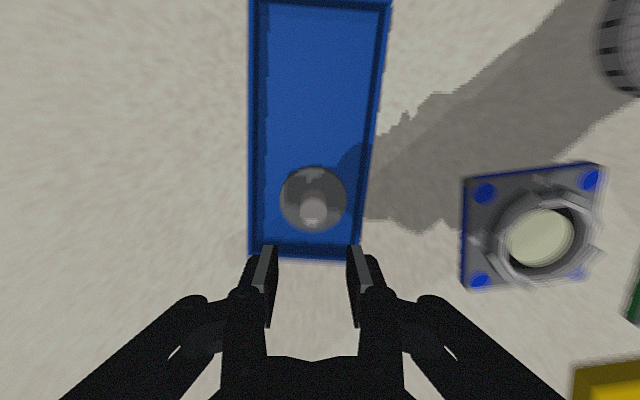

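Call:
carry_out(
  motion=[
    {"jaw":0.8,"tx":4.6,"ty":1.8,"tz":-0.4,"wx":0,"wy":0,"wz":6},
    {"jaw":0.8,"tx":4.6,"ty":1.8,"tz":-0.4,"wx":0,"wy":0,"wz":6},
    {"jaw":0.8,"tx":4.6,"ty":1.8,"tz":-0.4,"wx":0,"wy":0,"wz":6},
    {"jaw":0.8,"tx":4.6,"ty":1.8,"tz":-0.4,"wx":0,"wy":0,"wz":6},
    {"jaw":0.8,"tx":4.6,"ty":1.8,"tz":-0.4,"wx":0,"wy":0,"wz":6},
    {"jaw":0.8,"tx":0,"ty":0,"tz":0,"wx":0,"wy":0,"wz":0},
    {"jaw":0.8,"tx":0,"ty":0,"tz":0,"wx":0,"wy":0,"wz":0},
  ],
)

```text
clock: 7.25
tcp_pos: [0.3558, -0.308, 0.3018]
orientation: [0.001, 0.257, 0.966, -0.001]
wrist_force: [0.3, -0.1, 0.7]
finger_gap: 0.0768
```

```bash
cat >> h.py <<'E'
B=np.array([-.00127,.00044]) # wrist cam bias in tool frame at z~.36
def corr(p,T):  # remove bias
    return np.asarray(p)[:2]-T[:2,0]*B[0]-T[:2,1]*B[1]
E
python3 - <<'E'
from h import *
T=st(); im,c=shot("w6"); blobs(im,c,"blue",.0125,200)
E
```

```text
t 7.25 tcp [ 0.3558 -0.308   0.3018] h 150.18 tilt 0.19 F [ 0.25 -0.14  0.69] M [-0.03 -0.02  0.01] gap 0.0768 q [-0.88  0.17 -0.4   1.   -0.   -0.36]
blue [310.5 186. ] 2170 z 0.0125 [ 0.3526 -0.308   0.0125]
blue [265.6 326.3] 5711 z 0.0125 [ 0.4648 -0.4278  0.0125]
blue [457.5 293.8] 214 z 0.0125 [ 0.5271 -0.2353  0.0125]
blue [475.8 302.2] 220 z 0.0125 [ 0.5463 -0.2226  0.0125]
```

View pics/w6.png

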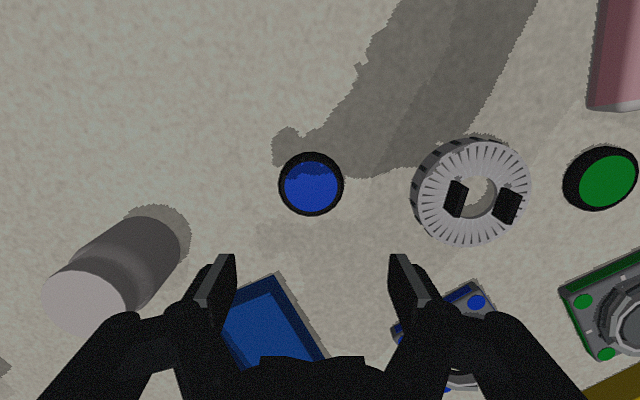

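```bash
python3 - <<'E'
from h import *
for i in range(6):
    s=get_state(); c=eyes.calibration("wrist"); im=eyes.read_camera("wrist")
    b=max(comps(cmask(im,"blue")&(np.arange(400)[:,None]<240),800),key=lambda k:k[1])
    print(s["tcp_pos"].round(4),s["qvel"].round(3)[:3],b[0].round(2),unproj(c,b[0],.0125)[0].round(4))
E
```

```text
[ 0.3562 -0.3084  0.3016] [0.    0.02  0.012] [310.76 185.42] [ 0.3525 -0.3078  0.0125]
[ 0.3563 -0.3085  0.3013] [0.002 0.014 0.002] [310.75 185.45] [ 0.3524 -0.3078  0.0125]
[ 0.3563 -0.3085  0.301 ] [ 0.002  0.009 -0.005] [310.56 185.92] [ 0.3525 -0.3079  0.0125]
[ 0.3562 -0.3084  0.3008] [ 0.001  0.004 -0.006] [310.4  186.32] [ 0.3525 -0.3079  0.0125]
[ 0.3561 -0.3082  0.3006] [-0.001 -0.001 -0.006] [310.31 186.76] [ 0.3525 -0.3078  0.0125]
[ 0.356  -0.3081  0.3005] [-0.002 -0.001 -0.006] [310.24 187.06] [ 0.3525 -0.3078  0.0125]
```

Call:
carry_out(
  motion=[
    {"jaw":0.8,"tx":0.42,"ty":-0.21,"tz":3.5,"wx":0,"wy":0,"wz":0},
    {"jaw":0.8,"tx":0,"ty":0,"tz":3.5,"wx":0,"wy":0,"wz":0},
    {"jaw":0.8,"tx":0,"ty":0,"tz":3,"wx":0,"wy":0,"wz":0},
    {"jaw":0.8,"tx":0,"ty":0,"tz":1.4,"wx":0,"wy":0,"wz":0},
    {"jaw":0.8,"tx":0,"ty":0,"tz":0.5,"wx":0,"wy":0,"wz":0},
    {"jaw":0.8,"tx":0,"ty":0,"tz":0,"wx":0,"wy":0,"wz":0},
    {"jaw":0.8,"tx":0,"ty":0,"tz":0,"wx":0,"wy":0,"wz":0},
  ],
)

```text
clock: 8.48
tcp_pos: [0.3512, -0.3077, 0.1827]
orientation: [0.001, 0.257, 0.966, -0.001]
wrist_force: [1.3, 0.9, -1.2]
finger_gap: 0.0769
```

```bash
python3 - <<'E'
from h import *
T=st(); im,c=shot("w7")
E
```

```text
t 8.47 tcp [ 0.3512 -0.3077  0.1827] h 150.16 tilt 0.11 F [ 1.3   0.87 -1.19] M [ 0.02 -0.05 -0.01] gap 0.0769 q [-0.89  0.3  -0.57  0.69 -0.   -0.37]
```

View pics/w7.png

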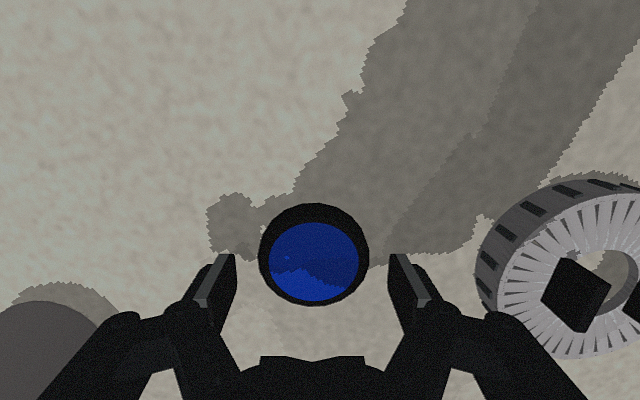

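Call:
carry_out(
  motion=[
    {"jaw":0.8,"tx":0,"ty":0,"tz":0.6,"wx":0,"wy":0,"wz":0},
    {"jaw":0.8,"tx":0,"ty":0,"tz":0,"wx":0,"wy":0,"wz":0},
    {"jaw":-0.5,"tx":0,"ty":0,"tz":0,"wx":0,"wy":0,"wz":0},
    {"jaw":-0.5,"tx":0,"ty":0,"tz":0,"wx":0,"wy":0,"wz":0},
    {"jaw":-0.5,"tx":0,"ty":0,"tz":0,"wx":0,"wy":0,"wz":0},
    {"jaw":-0.5,"tx":0,"ty":0,"tz":0,"wx":0,"wy":0,"wz":0},
    {"jaw":-0.5,"tx":0,"ty":0,"tz":0,"wx":0,"wy":0,"wz":0},
  ],
  force=60,
)

```text
clock: 9.4
tcp_pos: [0.3507, -0.3071, 0.1767]
orientation: [0.0, 0.257, 0.966, -0.0]
wrist_force: [-2.1, 2.9, 10.8]
finger_gap: 0.0562
```

```bash
python3 - <<'E'
from h import *
T=st(); im,c=shot("w8")
A=plan(T,down(T[0,3],T[1,3],.30,150.16),3,"lift")
B_=plan(A,down(.5849,-.2592,.30,150.16),6,"pod")
E
```

```text
t 9.4 tcp [ 0.3507 -0.3071  0.1767] h 150.16 tilt 0.02 F [-2.08  2.94 10.77] M [0.59 0.36 0.  ] gap 0.0562 q [-0.89  0.31 -0.58  0.68  0.   -0.37]
lift n=3 t(cm)=[-0.    0.   -4.11] w=[ 0.    0.01 -0.  ] totrot=0.0 len/row=41mm q6end=-11
pod n=6 t(cm)=[-2.99  2.63  0.  ] w=[ 0.  0. -0.] totrot=0.0 len/row=40mm q6end=6
```

View pics/w8.png

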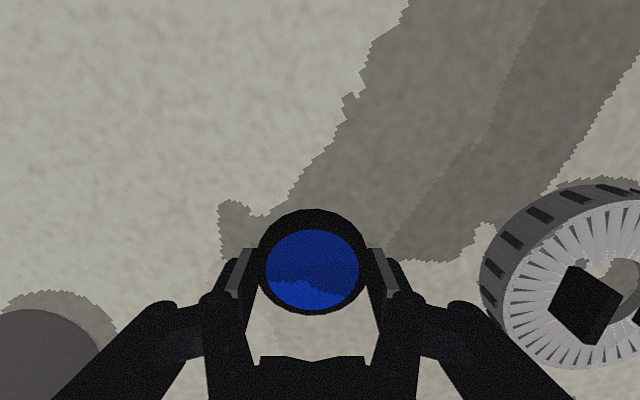

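Call:
carry_out(
  motion=[
    {"jaw":-0.5,"tx":0,"ty":0,"tz":-1.5,"wx":0,"wy":0,"wz":0},
    {"jaw":-0.5,"tx":0,"ty":0,"tz":-3,"wx":0,"wy":0,"wz":0},
    {"jaw":-0.5,"tx":0,"ty":0,"tz":-4,"wx":0,"wy":0,"wz":0},
    {"jaw":-0.5,"tx":0,"ty":0,"tz":-3.8,"wx":0,"wy":0,"wz":0},
  ],
)

```text
clock: 9.95
tcp_pos: [0.3506, -0.307, 0.2998]
orientation: [-0.0, 0.257, 0.966, 0.0]
wrist_force: [1.3, -0.8, -1.9]
finger_gap: 0.0561
```

```bash
python3 - <<'E'
from h import *
T=st(); im,c=shot("w9")
E
```

```text
t 9.95 tcp [ 0.3506 -0.307   0.2998] h 150.16 tilt 0.02 F [ 1.27 -0.79 -1.87] M [ 0.   -0.05 -0.04] gap 0.0561 q [-0.89  0.17 -0.41  0.99 -0.   -0.37]
```

View pics/w9.png

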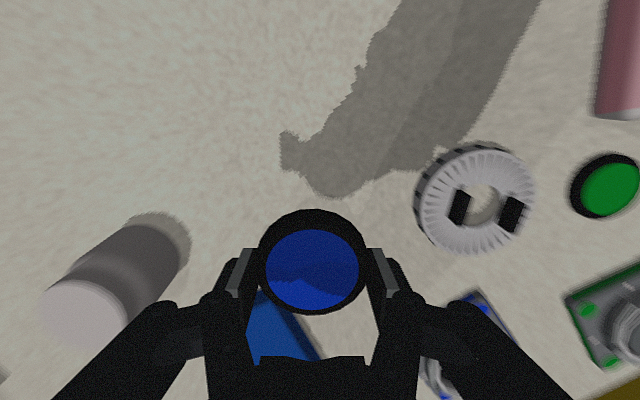

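Call:
carry_out(
  motion=[
    {"jaw":-0.5,"tx":-3,"ty":2.63,"tz":0,"wx":0,"wy":0,"wz":0},
    {"jaw":-0.5,"tx":-3,"ty":2.63,"tz":0,"wx":0,"wy":0,"wz":0},
    {"jaw":-0.5,"tx":-3,"ty":2.63,"tz":0,"wx":0,"wy":0,"wz":0},
    {"jaw":-0.5,"tx":-3,"ty":2.63,"tz":0,"wx":0,"wy":0,"wz":0},
    {"jaw":-0.5,"tx":-3,"ty":2.63,"tz":0,"wx":0,"wy":0,"wz":0},
    {"jaw":-0.5,"tx":-3,"ty":2.63,"tz":0,"wx":0,"wy":0,"wz":0},
    {"jaw":-0.5,"tx":0,"ty":0,"tz":0,"wx":0,"wy":0,"wz":0},
    {"jaw":-0.5,"tx":0,"ty":0,"tz":0,"wx":0,"wy":0,"wz":0},
    {"jaw":-0.5,"tx":0,"ty":0,"tz":0,"wx":0,"wy":0,"wz":0},
  ],
)

```text
clock: 11.12
tcp_pos: [0.5844, -0.2601, 0.2986]
orientation: [-0.0, 0.258, 0.966, 0.0]
wrist_force: [0.4, -0.3, -1.1]
finger_gap: 0.0558
```

```bash
python3 - <<'E'
from h import *
T=st(); im,c=shot("w10"); blobs(im,c,"blue",.018,60)
plan(T,down(.5849,-.2592,.225,150.16),1)
E
```

```text
t 11.12 tcp [ 0.5844 -0.2601  0.2986] h 150.11 tilt 0.05 F [ 0.43 -0.27 -1.07] M [-0.   -0.   -0.01] gap 0.0558 q [-0.54  0.48  0.04  1.13 -0.   -0.02]
blue [627.6 104.7] 859 z 0.018 [ 0.6448 -0.0067  0.018 ]
blue [ 86.5 205.7] 22107 z 0.018 [ 0.495 -0.439  0.018]
blue [278.5 143.7] 158 z 0.018 [ 0.5332 -0.2626  0.018 ]
blue [360.2 153.3] 128 z 0.018 [ 0.5739 -0.2077  0.018 ]
blue [323.6 126.6] 403 z 0.018 [ 0.5397 -0.2236  0.018 ]
blue [247.4 185.9] 338 z 0.018 [ 0.5507 -0.3051  0.018 ]
blue [379.8 202.1] 317 z 0.018 [ 0.6213 -0.2124  0.018 ]
blue [311.8 269.1] 5986 z 0.018 [ 0.6506 -0.2983  0.018 ]
 n=1 t(cm)=[0.   0.11 7.36] w=[-0.01 -0.05 -0.05] totrot=0.1 len/row=74mm q6end=6
```

View pics/w10.png

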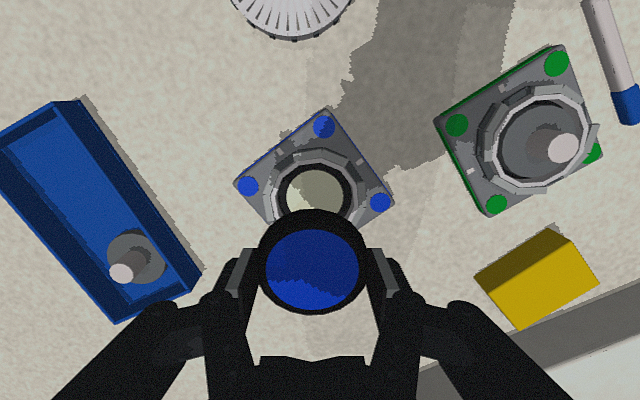

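Call:
carry_out(
  motion=[
    {"jaw":-0.5,"tx":0.02,"ty":0.12,"tz":3,"wx":0,"wy":0,"wz":0},
    {"jaw":-0.5,"tx":0,"ty":0,"tz":3,"wx":0,"wy":0,"wz":0},
    {"jaw":-0.5,"tx":0,"ty":0,"tz":1.5,"wx":0,"wy":0,"wz":0},
    {"jaw":-0.5,"tx":0,"ty":0,"tz":0,"wx":0,"wy":0,"wz":0},
    {"jaw":-0.5,"tx":0,"ty":0,"tz":0,"wx":0,"wy":0,"wz":0},
  ],
)

```text
clock: 11.8
tcp_pos: [0.5862, -0.2592, 0.225]
orientation: [0.001, 0.258, 0.966, -0.0]
wrist_force: [0.3, -0.3, -1.1]
finger_gap: 0.0559
```

```bash
python3 - <<'E'
from h import *
T=st(); im,c=shot("w11"); cv2.imwrite("pics/s11.png",eyes.read_camera("side")[230:340,260:420])
plan(T,down(.5848,-.259,.2077,150.16),1)
E
```

```text
t 11.8 tcp [ 0.5862 -0.2592  0.225 ] h 150.14 tilt 0.11 F [ 0.26 -0.26 -1.13] M [0.   0.01 0.01] gap 0.0559 q [-0.54  0.54 -0.06  0.97 -0.   -0.02]
 n=1 t(cm)=[ 0.13 -0.05  1.73] w=[-0.01  0.11 -0.02] totrot=0.1 len/row=17mm q6end=6
```

View pics/w11.png

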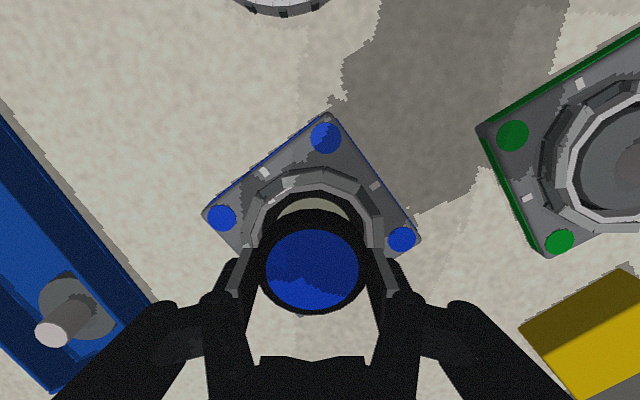

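```bash
python3 - <<'E'
from h import *
im=cv2.imread("pics/w11.png"); c=wc("pics/w11.npy"); blobs(im,c,"blue",.018,200)
st()
E
```

```text
blue [ 50.2 266.8] 18470 z 0.018 [ 0.5228 -0.4259  0.018 ]
blue [264.2 159.6] 313 z 0.018 [ 0.5328 -0.2612  0.018 ]
blue [375.3 172.8] 202 z 0.018 [ 0.5729 -0.2077  0.018 ]
blue [325.4 137.7] 787 z 0.018 [ 0.5396 -0.2235  0.018 ]
blue [221.2 217.8] 614 z 0.018 [ 0.5508 -0.3052  0.018 ]
blue [401.4 238.9] 561 z 0.018 [ 0.6213 -0.2123  0.018 ]
blue [311.7 269.1] 5990 z 0.018 [ 0.6119 -0.2741  0.018 ]
t 11.9 tcp [ 0.5864 -0.2592  0.2252] h 150.15 tilt 0.15 F [-0.19  0.41 -0.97] M [ 0.04 -0.04 -0.05] gap 0.0561 q [-0.54  0.54 -0.06  0.97 -0.   -0.02]
```

Call:
carry_out(
  motion=[
    {"jaw":-0.5,"tx":0.15,"ty":-0.05,"tz":0.6,"wx":0,"wy":0.1,"wz":0},
    {"jaw":-0.5,"tx":0,"ty":0,"tz":0.6,"wx":0,"wy":0,"wz":0},
    {"jaw":-0.5,"tx":0,"ty":0,"tz":0.5,"wx":0,"wy":0,"wz":0},
    {"jaw":-0.5,"tx":0,"ty":0,"tz":0,"wx":0,"wy":0,"wz":0},
    {"jaw":-0.5,"tx":0,"ty":0,"tz":0,"wx":0,"wy":0,"wz":0},
    {"jaw":-0.5,"tx":0,"ty":0,"tz":0,"wx":0,"wy":0,"wz":0},
  ],
)

```text
clock: 12.65
tcp_pos: [0.5843, -0.2585, 0.2068]
orientation: [-0.001, 0.257, 0.966, 0.0]
wrist_force: [-0.4, 0.9, -0.8]
finger_gap: 0.0562
```

```bash
python3 - <<'E'
from h import *
T=st(); im,c=shot("w12")
plan(T,down(.5848,-.259,.2077,150.16),1)
E
```

```text
t 12.65 tcp [ 0.5843 -0.2585  0.2068] h 150.16 tilt 0.09 F [-0.43  0.94 -0.85] M [-0.05 -0.   -0.04] gap 0.0562 q [-0.54  0.55 -0.09  0.93 -0.   -0.02]
 n=1 t(cm)=[-0.07 -0.02 -0.09] w=[-0.   -0.09 -0.  ] totrot=0.1 len/row=1mm q6end=6
```

View pics/w12.png

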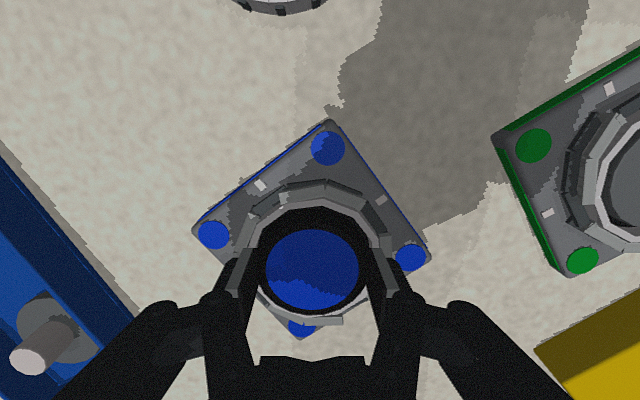

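Call:
carry_out(
  motion=[
    {"jaw":0.6,"tx":0,"ty":0,"tz":0,"wx":0,"wy":0,"wz":0},
    {"jaw":0.6,"tx":0,"ty":0,"tz":0,"wx":0,"wy":0,"wz":0},
    {"jaw":0.6,"tx":0,"ty":0,"tz":0,"wx":0,"wy":0,"wz":0},
    {"jaw":0.6,"tx":0,"ty":0,"tz":-2,"wx":0,"wy":0,"wz":0},
    {"jaw":0.6,"tx":0,"ty":0,"tz":-4,"wx":0,"wy":0,"wz":0},
    {"jaw":0.6,"tx":0,"ty":0,"tz":-4,"wx":0,"wy":0,"wz":0},
    {"jaw":0.6,"tx":0,"ty":0,"tz":0,"wx":0,"wy":0,"wz":0},
  ],
)

```text
clock: 13.58
tcp_pos: [0.5856, -0.2592, 0.311]
orientation: [0.003, 0.257, 0.966, -0.001]
wrist_force: [1.3, -0.2, 0.1]
finger_gap: 0.0683
```

```bash
python3 - <<'E'
from h import *
T=st(); im,c=shot("w13")
cv2.imwrite("pics/w13c.png",cv2.resize(im[80:280,200:440],None,fx=3,fy=3))
g=cv2.cvtColor(im,cv2.COLOR_BGR2GRAY)
b=max(comps(cmask(im,"blue")&(abs(np.arange(640)-312)<60)[None],400),key=lambda k:k[1]); print(b[0],b[1],unproj(c,b[0],.039))
blobs(im,c,"blue",.018,60)
E
```

```text
t 13.57 tcp [ 0.5856 -0.2592  0.311 ] h 150.16 tilt 0.35 F [ 1.26 -0.25  0.14] M [ 0.02 -0.01 -0.03] gap 0.0683 q [-0.54  0.48  0.06  1.15 -0.   -0.02]
[311.84968944 193.83478261] 2415 [[ 0.5850799  -0.25900888  0.039     ]]
blue [614.9 101.3] 881 z 0.018 [ 0.6457 -0.0052  0.018 ]
blue [ 92.1 196.7] 20750 z 0.018 [ 0.4933 -0.4393  0.018 ]
blue [278.6 137.8] 147 z 0.018 [ 0.5329 -0.2621  0.018 ]
blue [357.6 148.5] 88 z 0.018 [ 0.575  -0.2073  0.018 ]
blue [321.4 121.4] 374 z 0.018 [ 0.5393 -0.2234  0.018 ]
blue [311.8 193.8] 2415 z 0.018 [ 0.5914 -0.2626  0.018 ]
blue [248.5 178.4] 315 z 0.018 [ 0.5503 -0.3048  0.018 ]
blue [375.4 194.1] 293 z 0.018 [ 0.6206 -0.2122  0.018 ]
blue [304.7 243.3] 237 z 0.018 [ 0.6321 -0.294   0.018 ]
```

View pics/w13c.png

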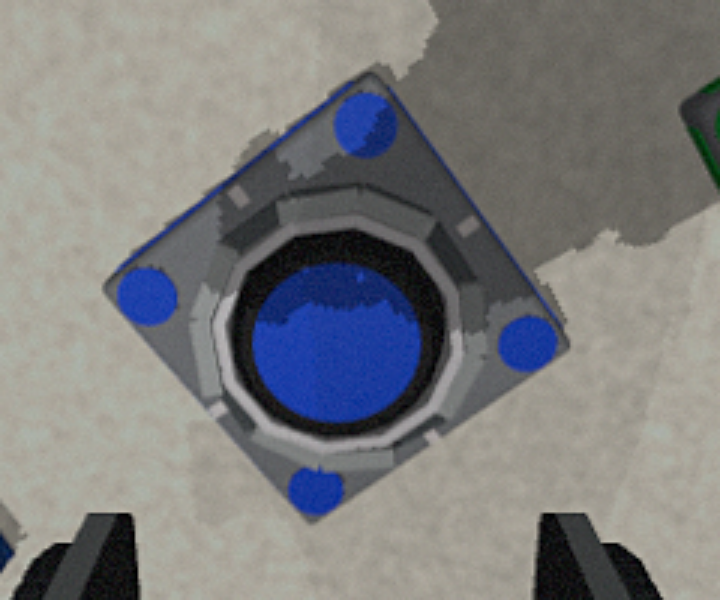

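```bash
python3 - <<'E'
from h import *
T=st()
plan(T,down(.431,-.187,.31,141.5),4)
E
```

```text
t 13.62 tcp [ 0.585  -0.2589  0.3087] h 150.16 tilt 0.14 F [0.11 0.31 0.04] M [-0.02 -0.01 -0.03] gap 0.0682 q [-0.54  0.48  0.05  1.14 -0.   -0.02]
 n=4 t(cm)=[ 4.21 -0.6  -0.04] w=[-0.    0.03  2.17] totrot=8.7 len/row=43mm q6end=15
```

Call:
carry_out(
  motion=[
    {"jaw":0.75,"tx":4.2,"ty":-0.6,"tz":0,"wx":0,"wy":0,"wz":2.2},
    {"jaw":0.75,"tx":4.2,"ty":-0.6,"tz":0,"wx":0,"wy":0,"wz":2.2},
    {"jaw":0.75,"tx":4.2,"ty":-0.6,"tz":0,"wx":0,"wy":0,"wz":2.2},
    {"jaw":0.75,"tx":4.2,"ty":-0.6,"tz":0,"wx":0,"wy":0,"wz":2.2},
    {"jaw":0.75,"tx":0,"ty":0,"tz":0,"wx":0,"wy":0,"wz":0},
    {"jaw":0.75,"tx":0,"ty":0,"tz":0,"wx":0,"wy":0,"wz":0},
    {"jaw":0.75,"tx":0,"ty":0,"tz":0,"wx":0,"wy":0,"wz":0},
  ],
)

```text
clock: 14.5
tcp_pos: [0.4316, -0.1874, 0.3068]
orientation: [-0.001, 0.331, 0.944, 0.0]
wrist_force: [-0.2, 1.2, 0.1]
finger_gap: 0.0748
```

```bash
python3 - <<'E'
from h import *
T=st(); im,c=shot("w14"); cv2.imwrite("pics/w14c.png",cv2.resize(im[100:260,210:420],None,fx=3.5,fy=3.5))
print(proj(c,[[.431,-.187,.023]]))
E
```

```text
t 14.5 tcp [ 0.4316 -0.1874  0.3068] h 141.36 tilt 0.07 F [-0.21  1.23  0.07] M [-0.01 -0.   -0.01] gap 0.0748 q [-0.58  0.17 -0.39  1.01 -0.    0.09]
[[311.7391556  191.44728822]]
```

View pics/w14c.png

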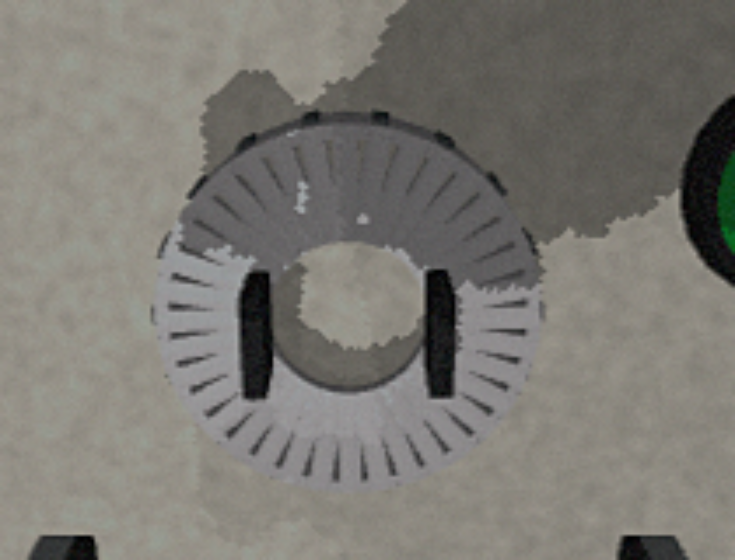

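```bash
cat >> h.py <<'E'
def ringpts(x,y,z0,yawdeg):
    a=np.linspace(0,2*np.pi,73); P=[]
    circ=np.c_[48.5*np.cos(a),48.5*np.sin(a),0*a+23]/1000
    hole=np.c_[20*np.cos(a),20*np.sin(a),0*a+23]/1000
    ears=[np.array([[sx*25,-13,45],[sx*25,13,45],[sx*19,13,45],[sx*19,-13,45],[sx*25,-13,45],[sx*25,-13,23],[sx*25,13,23],[sx*25,13,45]])/1000. for sx in(1,-1)]
    r=np.deg2rad(yawdeg); Rm=np.array([[np.cos(r),-np.sin(r),0],[np.sin(r),np.cos(r),0],[0,0,1]])
    return [q@Rm.T+[x,y,z0] for q in [circ,hole]+ears]
def overlay(im,c,polys,col=(0,0,255),sc=3,off=(0,0)):
    for q in polys:
        p=(proj(c,q)+.5-off)*sc
        cv2.polylines(im,[np.round(p*16).astype(np.int32)],False,col,1,cv2.LINE_AA,4)
    return im
E
python3 - <<'E'
from h import *
im=cv2.imread("pics/w14.png"); c=wc("pics/w14.npy")
p=unproj(c,[(254.9,187),(364.9,187),(310,134.9),(310,240.6)],.023); print(p.round(4),p.mean(0))
print(np.linalg.norm(p[0]-p[1]),np.linalg.norm(p[2]-p[3]))
m=(p[2]+p[3])/2; m2=(p[0]+p[1])/2; print(m,m2)
x,y=p.mean(0)[:2]
o=cv2.resize(im[100:260,210:420],None,fx=3.5,fy=3.5,interpolation=cv2.INTER_CUBIC)
overlay(o,c,ringpts(x,y,0,51.4),sc=3.5,off=(210,100)); cv2.imwrite("pics/o14.png",o)
E
```

```text
[[ 0.3967 -0.2234  0.023 ]
 [ 0.4569 -0.148   0.023 ]
 [ 0.3916 -0.1573  0.023 ]
 [ 0.4677 -0.2184  0.023 ]] [ 0.42822446 -0.18679783  0.023     ]
0.09647898919876065 0.0976211725524248
[ 0.42966636 -0.18789555  0.023     ] [ 0.42678255 -0.18570012  0.023     ]
```

View pics/o14.png

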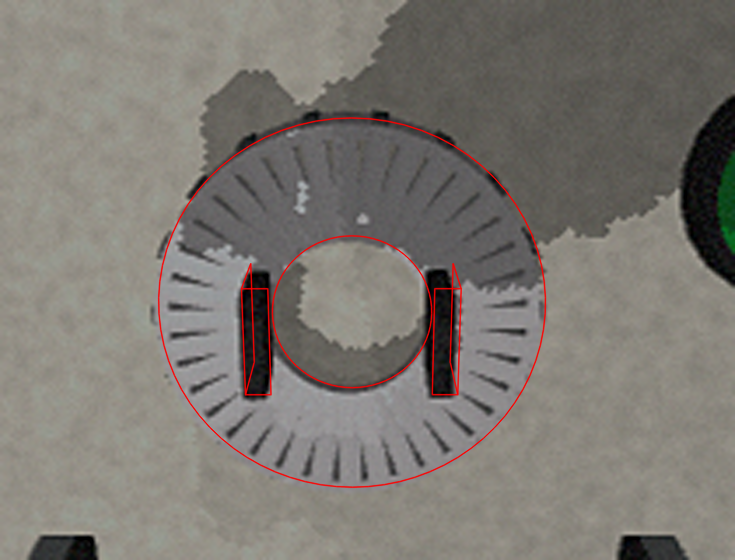

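Call:
carry_out(
  motion=[
    {"jaw":0.75,"tx":0.34,"ty":-0.24,"tz":3.5,"wx":0,"wy":0,"wz":0},
    {"jaw":0.75,"tx":0,"ty":0,"tz":3.5,"wx":0,"wy":0,"wz":0},
    {"jaw":0.75,"tx":0,"ty":0,"tz":3,"wx":0,"wy":0,"wz":0},
    {"jaw":0.75,"tx":0,"ty":0,"tz":0.9,"wx":0,"wy":0,"wz":0},
    {"jaw":0.75,"tx":0,"ty":0,"tz":0,"wx":0,"wy":0,"wz":0},
    {"jaw":0.75,"tx":0,"ty":0,"tz":0,"wx":0,"wy":0,"wz":0},
  ],
)

```text
clock: 15.3
tcp_pos: [0.4272, -0.187, 0.199]
orientation: [0.0, 0.331, 0.944, -0.0]
wrist_force: [0.5, -0.3, -0.4]
finger_gap: 0.0742
```

```bash
python3 - <<'E'
from h import *
T=st(); im,c=shot("w15")
plan(T,down(.4274,-.1872,.197,141.4),1)
E
```

```text
t 15.3 tcp [ 0.4272 -0.187   0.199 ] h 141.36 tilt 0.02 F [ 0.48 -0.33 -0.4 ] M [ 0.04 -0.06 -0.02] gap 0.0742 q [-0.58  0.28 -0.55  0.74 -0.    0.09]
 n=1 t(cm)=[-0.03 -0.    0.2 ] w=[-0.01  0.02 -0.04] totrot=0.0 len/row=2mm q6end=15
```

View pics/w15.png

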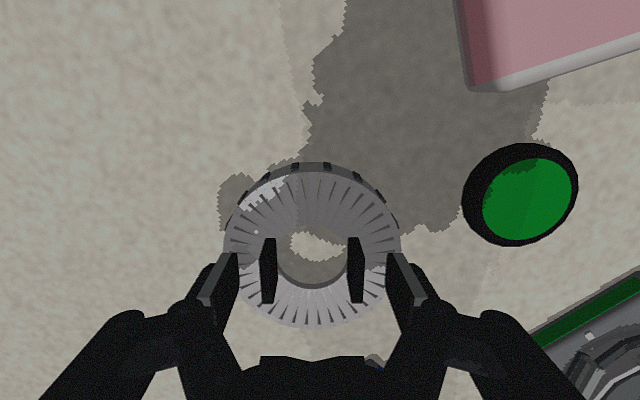

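Call:
carry_out(
  motion=[
    {"jaw":0.75,"tx":0,"ty":0,"tz":0.15,"wx":0,"wy":0,"wz":0},
    {"jaw":-0.5,"tx":0,"ty":0,"tz":0,"wx":0,"wy":0,"wz":0},
    {"jaw":-0.5,"tx":0,"ty":0,"tz":0,"wx":0,"wy":0,"wz":0},
    {"jaw":-0.5,"tx":0,"ty":0,"tz":0,"wx":0,"wy":0,"wz":0},
    {"jaw":-0.5,"tx":0,"ty":0,"tz":0,"wx":0,"wy":0,"wz":0},
    {"jaw":-0.5,"tx":0,"ty":0,"tz":0,"wx":0,"wy":0,"wz":0},
  ],
  force=70,
)

```text
clock: 16.1
tcp_pos: [0.4266, -0.1866, 0.1972]
orientation: [-0.0, 0.331, 0.944, 0.0]
wrist_force: [-1.0, 0.1, 4.9]
finger_gap: 0.0486
```

```bash
python3 - <<'E'
from h import *
T=st(); im,c=shot("w16")
A=plan(T,down(T[0,3],T[1,3],.30,141.4),3,"lift")
plan(A,down(.5848,-.259,.30,187.8),6)
E
```

```text
t 16.1 tcp [ 0.4266 -0.1866  0.1972] h 141.37 tilt 0.04 F [-1.04  0.08  4.85] M [0.17 0.2  0.08] gap 0.0486 q [-0.58  0.28 -0.56  0.73 -0.    0.09]
lift n=3 t(cm)=[ 0.   -0.   -3.43] w=[-0.   -0.01 -0.01] totrot=0.1 len/row=34mm q6end=15
 n=6 t(cm)=[-2.96 -0.28  0.  ] w=[ 0.    0.   -7.73] totrot=46.4 len/row=30mm q6end=-32
```

View pics/w16.png

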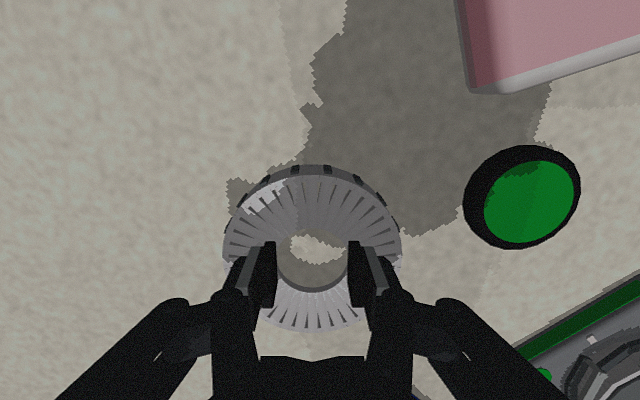

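Call:
carry_out(
  motion=[
    {"jaw":-0.5,"tx":0,"ty":0,"tz":-3,"wx":0,"wy":0,"wz":0},
    {"jaw":-0.5,"tx":0,"ty":0,"tz":-4,"wx":0,"wy":0,"wz":0},
    {"jaw":-0.5,"tx":0,"ty":0,"tz":-3.5,"wx":0,"wy":0,"wz":0},
    {"jaw":-0.5,"tx":-2.96,"ty":-0.28,"tz":0,"wx":0,"wy":0,"wz":-7.73},
    {"jaw":-0.5,"tx":-2.96,"ty":-0.28,"tz":0,"wx":0,"wy":0,"wz":-7.73},
    {"jaw":-0.5,"tx":-2.96,"ty":-0.28,"tz":0,"wx":0,"wy":0,"wz":-7.73},
    {"jaw":-0.5,"tx":-2.96,"ty":-0.28,"tz":0,"wx":0,"wy":0,"wz":-7.73},
    {"jaw":-0.5,"tx":-2.96,"ty":-0.28,"tz":0,"wx":0,"wy":0,"wz":-7.73},
    {"jaw":-0.5,"tx":-2.96,"ty":-0.28,"tz":0,"wx":0,"wy":0,"wz":-7.73},
    {"jaw":-0.5,"tx":0,"ty":0,"tz":0,"wx":0,"wy":0,"wz":0},
    {"jaw":-0.5,"tx":0,"ty":0,"tz":0,"wx":0,"wy":0,"wz":0},
    {"jaw":-0.5,"tx":0,"ty":0,"tz":0,"wx":0,"wy":0,"wz":0},
  ],
)

```text
clock: 17.65
tcp_pos: [0.5836, -0.2591, 0.3011]
orientation: [-0.001, -0.067, 0.998, 0.001]
wrist_force: [-0.8, 1.2, -0.5]
finger_gap: 0.0482
```

```bash
python3 - <<'E'
from h import *
T=st(); im,c=shot("w17")
o=im.copy(); p=T[:3,3]-np.array([0,0,.1972]); 
q=p+T[:3,0]*(-.001-.00127)
overlay(o,c,ringpts(q[0],q[1],p[2],heading(T)-90),sc=1); cv2.imwrite("pics/o17.png",o)
plan(T,down(.5838,-.2591,.24,187.8),1); blobs(im,c,"blue",.018,100)
E
```

```text
t 17.65 tcp [ 0.5836 -0.2591  0.3011] h -172.31 tilt 0.15 F [-0.77  1.18 -0.49] M [-0.01 -0.02  0.  ] gap 0.0482 q [-0.54  0.48  0.04  1.13 -0.   -0.68]
 n=1 t(cm)=[-0.04 -0.02  6.11] w=[ 0.09 -0.12 -0.11] totrot=0.2 len/row=61mm q6end=-32
blue [88.1 86.9] 23249 z 0.018 [ 0.5199 -0.4451  0.018 ]
blue [312.5 134.5] 214 z 0.018 [ 0.533  -0.2654  0.018 ]
blue [263.  149.5] 371 z 0.018 [ 0.5508 -0.3049  0.018 ]
blue [361.1 149.3] 368 z 0.018 [ 0.5397 -0.2234  0.018 ]
blue [556.8 284.7] 567 z 0.018 [ 0.6455 -0.0076  0.018 ]
```

View pics/o17.png

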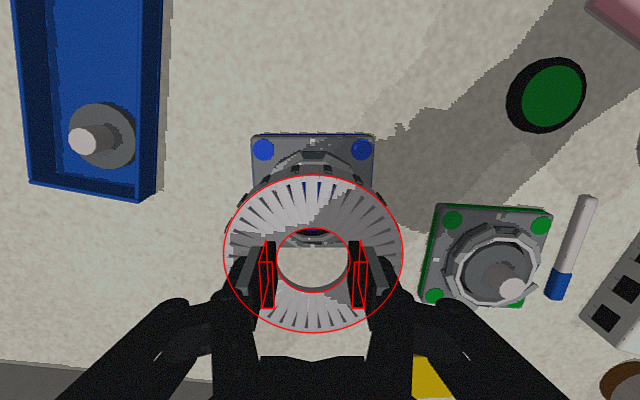

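Call:
carry_out(
  motion=[
    {"jaw":-0.5,"tx":-0.04,"ty":0,"tz":3,"wx":0,"wy":0,"wz":0},
    {"jaw":-0.5,"tx":0,"ty":0,"tz":3,"wx":0,"wy":0,"wz":0},
    {"jaw":-0.5,"tx":0,"ty":0,"tz":0,"wx":0,"wy":0,"wz":0},
    {"jaw":-0.5,"tx":0,"ty":0,"tz":0,"wx":0,"wy":0,"wz":0},
    {"jaw":-0.5,"tx":0,"ty":0,"tz":0,"wx":0,"wy":0,"wz":0},
    {"jaw":-0.5,"tx":0,"ty":0,"tz":0,"wx":0,"wy":0,"wz":0},
  ],
)

```text
clock: 18.45
tcp_pos: [0.5851, -0.2594, 0.2425]
orientation: [0.0, -0.067, 0.998, -0.0]
wrist_force: [0.1, 0.8, -1.0]
finger_gap: 0.0485
```

```bash
python3 - <<'E'
from h import *
T=st(); im,c=shot("w18")
plan(T,down(.5838,-.2591,.2245,187.76),1); blobs(im,c,"blue",.018,100)
E
```

```text
t 18.45 tcp [ 0.5851 -0.2594  0.2425] h -172.26 tilt 0.03 F [ 0.13  0.75 -1.01] M [-0.   -0.01 -0.02] gap 0.0485 q [-0.54  0.52 -0.04  1.   -0.   -0.68]
 n=1 t(cm)=[0.12 0.05 1.8 ] w=[-0.02  0.02 -0.02] totrot=0.0 len/row=18mm q6end=-32
blue [ 63.6 101.8] 20356 z 0.018 [ 0.5284 -0.4213  0.018 ]
blue [313.8 143. ] 410 z 0.018 [ 0.5327 -0.2658  0.018 ]
blue [250.7 162.5] 610 z 0.018 [ 0.5508 -0.3049  0.018 ]
blue [376.8 162.5] 600 z 0.018 [ 0.5397 -0.2233  0.018 ]
blue [312.3 247.2] 1911 z 0.018 [ 0.6071 -0.2566  0.018 ]
blue [612.3 325. ] 912 z 0.018 [ 0.6438 -0.0107  0.018 ]
```

View pics/w18.png

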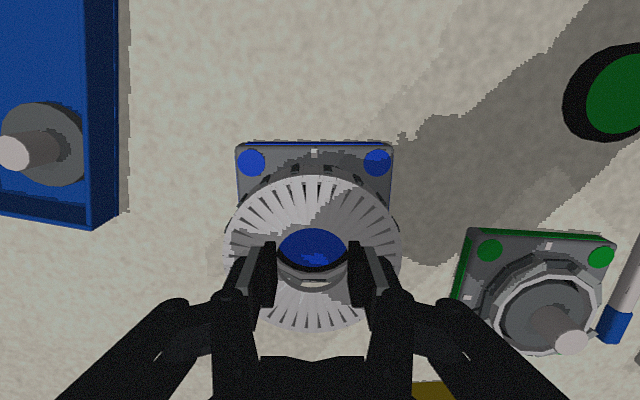

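Call:
carry_out(
  motion=[
    {"jaw":-0.5,"tx":0.12,"ty":0.05,"tz":0.4,"wx":0,"wy":0,"wz":0},
    {"jaw":-0.5,"tx":0,"ty":0,"tz":0.5,"wx":0,"wy":0,"wz":0},
    {"jaw":-0.5,"tx":0,"ty":0,"tz":0.5,"wx":0,"wy":0,"wz":0},
    {"jaw":-0.5,"tx":0,"ty":0,"tz":0.3,"wx":0,"wy":0,"wz":0},
    {"jaw":-0.5,"tx":0,"ty":0,"tz":0,"wx":0,"wy":0,"wz":0},
    {"jaw":-0.5,"tx":0,"ty":0,"tz":0,"wx":0,"wy":0,"wz":0},
  ],
)

```text
clock: 19.25
tcp_pos: [0.5832, -0.2587, 0.2243]
orientation: [-0.001, -0.067, 0.998, 0.001]
wrist_force: [-1.9, 0.7, 2.2]
finger_gap: 0.0485
```

```bash
python3 - <<'E'
from h import *
T=st(); im,c=shot("w19")
E
```

```text
t 19.25 tcp [ 0.5832 -0.2587  0.2243] h -172.26 tilt 0.12 F [-1.89  0.67  2.21] M [0.24 0.34 0.02] gap 0.0485 q [-0.54  0.54 -0.07  0.97 -0.   -0.68]
```

View pics/w19.png

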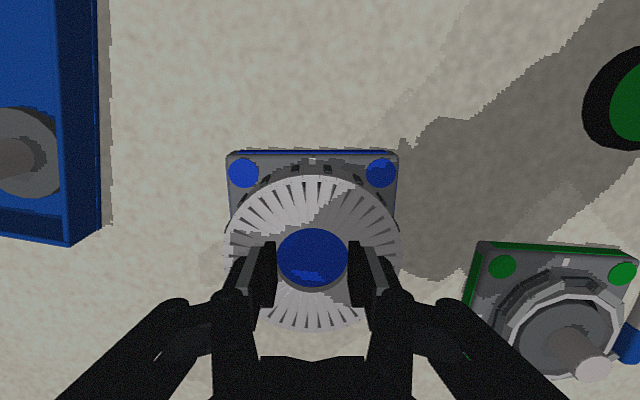

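Call:
carry_out(
  motion=[
    {"jaw":-0.5,"tx":0,"ty":0,"tz":0.05,"wx":0,"wy":0,"wz":5},
    {"jaw":-0.5,"tx":0,"ty":0,"tz":0.1,"wx":0,"wy":0,"wz":10},
    {"jaw":-0.5,"tx":0,"ty":0,"tz":0.1,"wx":0,"wy":0,"wz":10},
    {"jaw":-0.5,"tx":0,"ty":0,"tz":0,"wx":0,"wy":0,"wz":0},
    {"jaw":-0.5,"tx":0,"ty":0,"tz":0,"wx":0,"wy":0,"wz":0},
  ],
)

```text
clock: 19.92
tcp_pos: [0.5837, -0.2589, 0.2219]
orientation: [-0.0, 0.149, 0.989, 0.0]
wrist_force: [0.9, 0.2, 1.2]
finger_gap: 0.0487
```

```bash
python3 - <<'E'
from h import *
T=st()
E
```

```text
t 19.93 tcp [ 0.5837 -0.2589  0.2219] h 162.9 tilt 0.05 F [0.95 0.18 1.2 ] M [ 0.08 -0.11 -0.08] gap 0.0487 q [-0.54  0.54 -0.07  0.96  0.   -0.24]
```

Call:
carry_out(
  motion=[
    {"jaw":-0.5,"tx":0,"ty":0,"tz":0.1,"wx":0,"wy":0,"wz":10},
    {"jaw":-0.5,"tx":0,"ty":0,"tz":0.1,"wx":0,"wy":0,"wz":10},
    {"jaw":-0.5,"tx":0,"ty":0,"tz":0.1,"wx":0,"wy":0,"wz":10},
    {"jaw":-0.5,"tx":0,"ty":0,"tz":0.07,"wx":0,"wy":0,"wz":7},
    {"jaw":-0.5,"tx":0,"ty":0,"tz":0.05,"wx":0,"wy":0,"wz":5},
    {"jaw":-0.5,"tx":0,"ty":0,"tz":0,"wx":0,"wy":0,"wz":0},
    {"jaw":-0.5,"tx":0,"ty":0,"tz":0,"wx":0,"wy":0,"wz":0},
  ],
)

```text
clock: 20.8
tcp_pos: [0.5835, -0.2584, 0.2192]
orientation: [-0.0, 0.494, 0.87, 0.0]
wrist_force: [-2.4, 4.5, 10.5]
finger_gap: 0.0488
```

```bash
python3 - <<'E'
from h import *
T=st()
E
```

```text
t 20.8 tcp [ 0.5835 -0.2584  0.2192] h 120.83 tilt 0.05 F [-2.44  4.45 10.45] M [ 0.66  0.64 -0.55] gap 0.0488 q [-0.54  0.54 -0.08  0.96  0.    0.49]
```

Call:
carry_out(
  motion=[
    {"jaw":-0.5,"tx":0,"ty":0,"tz":-0.1,"wx":0,"wy":0,"wz":2},
    {"jaw":-0.5,"tx":0,"ty":0,"tz":0,"wx":0,"wy":0,"wz":0},
    {"jaw":-0.5,"tx":0,"ty":0,"tz":0,"wx":0,"wy":0,"wz":0},
    {"jaw":-0.5,"tx":0,"ty":0,"tz":0,"wx":0,"wy":0,"wz":0},
  ],
)

```text
clock: 21.3
tcp_pos: [0.5835, -0.2582, 0.2192]
orientation: [-0.001, 0.508, 0.861, 0.0]
wrist_force: [-1.4, 4.2, 7.6]
finger_gap: 0.0484
```

```bash
python3 - <<'E'
from h import *
T=st(); shot("w20")
E
```

```text
t 21.3 tcp [ 0.5835 -0.2582  0.2192] h 118.91 tilt 0.1 F [-1.43  4.2   7.59] M [0.71 0.43 0.64] gap 0.0484 q [-0.54  0.54 -0.07  0.96  0.    0.52]
```

View pics/w20.png

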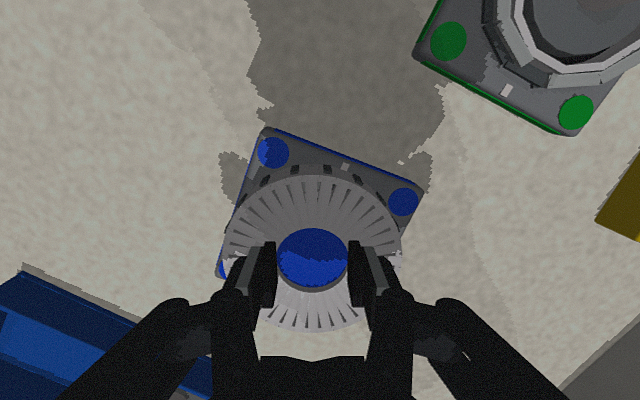

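Call:
carry_out(
  motion=[
    {"jaw":0.5,"tx":0,"ty":0,"tz":0,"wx":0,"wy":0,"wz":0},
    {"jaw":0.5,"tx":0,"ty":0,"tz":0,"wx":0,"wy":0,"wz":0},
    {"jaw":0.5,"tx":0,"ty":0,"tz":0,"wx":0,"wy":0,"wz":0},
    {"jaw":0.5,"tx":0,"ty":0,"tz":-2,"wx":0,"wy":0,"wz":0},
    {"jaw":0.5,"tx":0,"ty":0,"tz":-4,"wx":0,"wy":0,"wz":0},
    {"jaw":0.5,"tx":0,"ty":0,"tz":-4,"wx":0,"wy":0,"wz":0},
    {"jaw":0.5,"tx":0,"ty":0,"tz":0,"wx":0,"wy":0,"wz":0},
  ],
)

```text
clock: 22.22
tcp_pos: [0.5846, -0.2597, 0.3226]
orientation: [0.003, 0.51, 0.86, -0.0]
wrist_force: [1.1, 0.3, 0.4]
finger_gap: 0.0641
```

```bash
python3 - <<'E'
from h import *
T=st(); im,c=shot("w21"); o=im.copy()
p=np.array([.5848,-.259])+T[:2,0]*B[0]+T[:2,1]*B[1]
overlay(o,c,ringpts(p[0],p[1],.022,97.8-69),sc=1)
cv2.imwrite("pics/o21.png",cv2.resize(o[100:280,210:450],None,fx=3,fy=3))
cv2.imwrite("pics/t21.png",eyes.read_camera("top"))
E
```

```text
t 22.23 tcp [ 0.5846 -0.2597  0.3226] h 118.73 tilt 0.33 F [1.06 0.26 0.44] M [ 0.01 -0.01 -0.03] gap 0.0641 q [-0.54  0.47  0.07  1.17 -0.    0.53]
```

View pics/o21.png

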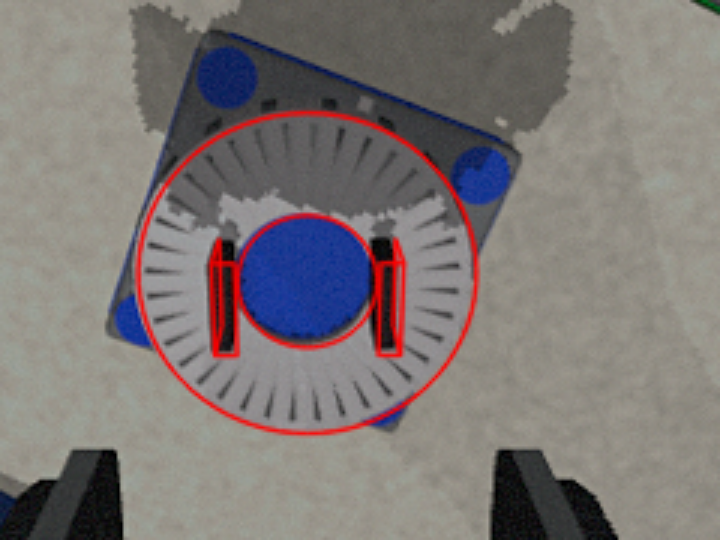

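View pics/t21.png

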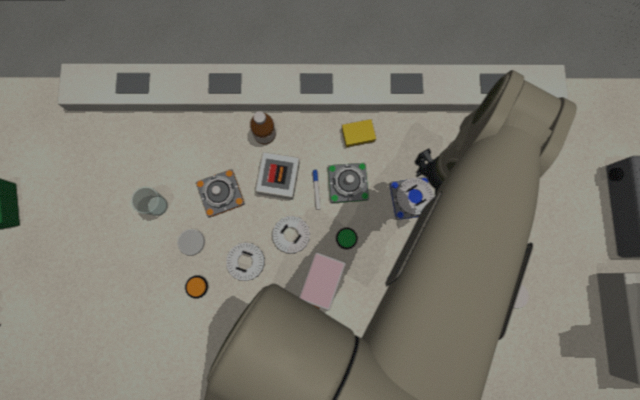

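```bash
python3 - <<'E'
from h import *
T=st()
plan(T,down(.630,-.0868,.31,140),5)
E
```

```text
t 22.32 tcp [ 0.5835 -0.2591  0.3187] h 118.73 tilt 0.05 F [-0.68 -0.61  0.81] M [ 0.03  0.01 -0.01] gap 0.0641 q [-0.54  0.47  0.07  1.17 -0.    0.53]
 n=5 t(cm)=[2.19 2.84 0.17] w=[-0.01 -0.01 -4.25] totrot=21.3 len/row=36mm q6end=32
```

Call:
carry_out(
  motion=[
    {"jaw":0.2,"tx":2.19,"ty":2.84,"tz":0.17,"wx":0,"wy":0,"wz":-4.25},
    {"jaw":0.2,"tx":2.19,"ty":2.84,"tz":0.17,"wx":0,"wy":0,"wz":-4.25},
    {"jaw":0.2,"tx":2.19,"ty":2.84,"tz":0.17,"wx":0,"wy":0,"wz":-4.25},
    {"jaw":0.2,"tx":2.19,"ty":2.84,"tz":0.17,"wx":0,"wy":0,"wz":-4.25},
    {"jaw":0.2,"tx":2.19,"ty":2.84,"tz":0.17,"wx":0,"wy":0,"wz":-4.25},
    {"jaw":0.2,"tx":0,"ty":0,"tz":0,"wx":0,"wy":0,"wz":0},
    {"jaw":0.2,"tx":0,"ty":0,"tz":0,"wx":0,"wy":0,"wz":0},
    {"jaw":0.2,"tx":0,"ty":0,"tz":0,"wx":0,"wy":0,"wz":0},
  ],
)

```text
clock: 23.32
tcp_pos: [0.6299, -0.0878, 0.3095]
orientation: [-0.001, 0.343, 0.939, -0.0]
wrist_force: [-0.1, -0.3, 0.5]
finger_gap: 0.0509
```

```bash
cat >> h.py <<'E'
def podfit(im,c,T,col,guess,yaw):
    """four corner dots at z=.018; expected at +-41 mm; fit pose from those found"""
    C=comps(cmask(im,col),60); W=np.array([unproj(c,k[0],.018)[0][:2] for k in C])
    r=np.deg2rad(yaw); Rm=np.array([[np.cos(r),-np.sin(r)],[np.sin(r),np.cos(r)]])
    g=np.array(guess); found={}
    for i,d in enumerate([(1,1),(-1,1),(-1,-1),(1,-1)]):
        e=g+Rm@(np.array(d)*.0412); j=np.argmin(np.linalg.norm(W-e,axis=1))
        if np.linalg.norm(W[j]-e)<.012: found[i]=W[j]
    print("dots",{k:v.round(4).tolist() for k,v in found.items()})
    cs=[]
    for a,b in ((0,2),(1,3)):
        if a in found and b in found: cs.append((found[a]+found[b])/2)
    for a,b,an in ((0,1,0),(3,2,0),(1,2,90),(0,3,90)):
        if a in found and b in found:
            v=found[a]-found[b]; print("yaw",round(np.degrees(np.arctan2(v[1],v[0]))-an,2))
    if cs: 
        m=np.mean(cs,0); print("raw centre",m.round(4),"corr",corr(m,T).round(4))
E
python3 - <<'E'
from h import *
T=st(); im,c=shot("w22"); podfit(im,c,T,"green",(.630,-.087),3.3)
g=cv2.cvtColor(im,cv2.COLOR_BGR2GRAY)
E
```

```text
t 23.32 tcp [ 0.6299 -0.0878  0.3095] h 139.89 tilt 0.14 F [-0.1  -0.34  0.52] M [ 0.04 -0.02 -0.03] gap 0.0509 q [-0.26  0.47  0.05  1.15  0.    0.44]
dots {0: [0.6684, -0.0426], 1: [0.5863, -0.0483], 2: [0.5918, -0.1303], 3: [0.6743, -0.1251]}
yaw 3.93
yaw 3.62
yaw 3.81
yaw 4.03
raw centre [ 0.6302 -0.0866] corr [ 0.629  -0.0861]
```

View pics/w22.png

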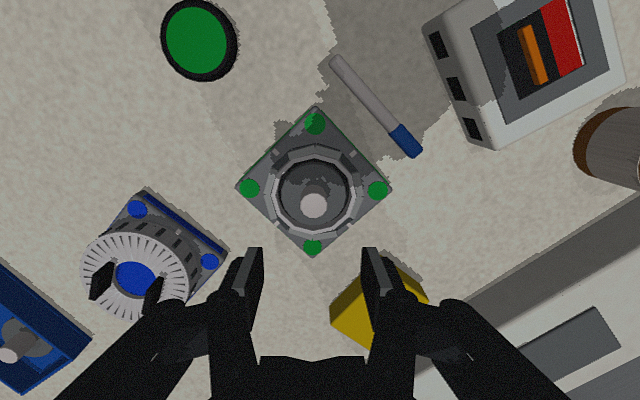

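Call:
carry_out(
  motion=[
    {"jaw":0.1,"tx":0.17,"ty":0.05,"tz":4,"wx":0,"wy":0,"wz":0},
    {"jaw":0.1,"tx":0,"ty":0,"tz":3.5,"wx":0,"wy":0,"wz":0},
    {"jaw":0.1,"tx":0,"ty":0,"tz":1.8,"wx":0,"wy":0,"wz":0},
    {"jaw":0.1,"tx":0,"ty":0,"tz":0,"wx":0,"wy":0,"wz":0},
    {"jaw":-1,"tx":0,"ty":0,"tz":0,"wx":0,"wy":0,"wz":0},
    {"jaw":-1,"tx":0,"ty":0,"tz":0,"wx":0,"wy":0,"wz":0},
    {"jaw":-1,"tx":0,"ty":0,"tz":0,"wx":0,"wy":0,"wz":0},
    {"jaw":-1,"tx":0,"ty":0,"tz":0,"wx":0,"wy":0,"wz":0},
  ],
  force=50,
)

```text
clock: 24.38
tcp_pos: [0.6296, -0.0855, 0.2186]
orientation: [0.001, 0.342, 0.94, 0.0]
wrist_force: [0.6, -0.8, 6.0]
finger_gap: 0.0197
```

```bash
python3 - <<'E'
from h import *
T=st()
A=plan(T,down(T[0,3],T[1,3],.32,heading(T)),3,"lift")
plan(A,down(.498,-.4405,.32,170),9,"tray")
E
```

```text
t 24.38 tcp [ 0.6296 -0.0855  0.2186] h 139.98 tilt 0.07 F [ 0.62 -0.78  6.  ] M [-0.22  0.1  -0.05] gap 0.0197 q [-0.26  0.54 -0.09  0.95 -0.    0.44]
lift n=3 t(cm)=[-0.    0.   -3.38] w=[0.01 0.02 0.  ] totrot=0.1 len/row=34mm q6end=32
tray n=9 t(cm)=[-0.47 -4.23  0.  ] w=[ 0.    0.   -3.34] totrot=30.0 len/row=43mm q6end=-31
```

Call:
carry_out(
  motion=[
    {"jaw":-1,"tx":0,"ty":0,"tz":-3,"wx":0,"wy":0,"wz":0},
    {"jaw":-1,"tx":0,"ty":0,"tz":-4,"wx":0,"wy":0,"wz":0},
    {"jaw":-1,"tx":0,"ty":0,"tz":-3.2,"wx":0,"wy":0,"wz":0},
    {"jaw":-1,"tx":-0.47,"ty":-4.23,"tz":0,"wx":0,"wy":0,"wz":-3.34},
    {"jaw":-1,"tx":-0.47,"ty":-4.23,"tz":0,"wx":0,"wy":0,"wz":-3.34},
    {"jaw":-1,"tx":-0.47,"ty":-4.23,"tz":0,"wx":0,"wy":0,"wz":-3.34},
    {"jaw":-1,"tx":-0.47,"ty":-4.23,"tz":0,"wx":0,"wy":0,"wz":-3.34},
    {"jaw":-1,"tx":-0.47,"ty":-4.23,"tz":0,"wx":0,"wy":0,"wz":-3.34},
    {"jaw":-1,"tx":-0.47,"ty":-4.23,"tz":0,"wx":0,"wy":0,"wz":-3.34},
    {"jaw":-1,"tx":-0.47,"ty":-4.23,"tz":0,"wx":0,"wy":0,"wz":-3.34},
    {"jaw":-1,"tx":-0.47,"ty":-4.23,"tz":0,"wx":0,"wy":0,"wz":-3.34},
    {"jaw":-1,"tx":-0.47,"ty":-4.23,"tz":0,"wx":0,"wy":0,"wz":-3.34},
    {"jaw":-1,"tx":0,"ty":0,"tz":0,"wx":0,"wy":0,"wz":0},
    {"jaw":-1,"tx":0,"ty":0,"tz":0,"wx":0,"wy":0,"wz":0},
    {"jaw":-1,"tx":0,"ty":0,"tz":0,"wx":0,"wy":0,"wz":0},
  ],
)

```text
clock: 26.25
tcp_pos: [0.4979, -0.4392, 0.319]
orientation: [-0.001, 0.086, 0.996, 0.001]
wrist_force: [0.3, -0.7, -0.3]
finger_gap: 0.0201
```

```bash
python3 - <<'E'
from h import *
T=st(); shot("w23"); plan(T,down(.498,-.4405,.201,170),1)
E
```

```text
t 26.25 tcp [ 0.4979 -0.4392  0.319 ] h 170.11 tilt 0.13 F [ 0.27 -0.67 -0.33] M [ 0.03 -0.01 -0.01] gap 0.0201 q [-0.84  0.52  0.15  1.2  -0.   -0.67]
 n=1 t(cm)=[-0.06 -0.14 11.79] w=[ 0.06 -0.12  0.11] totrot=0.2 len/row=118mm q6end=-31
```

View pics/w23.png

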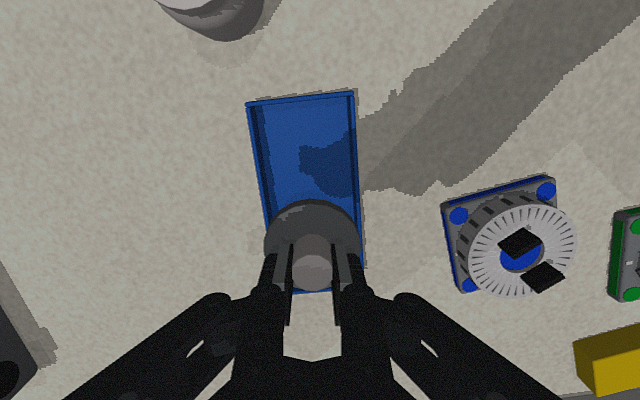

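```bash
python3 - <<'E'
from h import *
T=st(); c=wc("pics/w23.npy")
print(unproj(c,[(247,104),(355,92),(268,205)],.03).round(4))
plan(T,down(.502,-.4465,.201,170),1)
E
```

```text
t 26.3 tcp [ 0.498  -0.4392  0.3191] h 170.12 tilt 0.11 F [-0.16  0.16 -0.61] M [-0.06  0.01  0.  ] gap 0.02 q [-0.84  0.52  0.15  1.2  -0.   -0.67]
[[ 0.4153 -0.4787  0.03  ]
 [ 0.4212 -0.3904  0.03  ]
 [ 0.5045 -0.481   0.03  ]]
 n=1 t(cm)=[-0.54 -0.66 11.81] w=[ 0.05 -0.1   0.12] totrot=0.2 len/row=118mm q6end=-32
```

Call:
carry_out(
  motion=[
    {"jaw":-1,"tx":-0.54,"ty":-0.66,"tz":4,"wx":0,"wy":0,"wz":0},
    {"jaw":-1,"tx":0,"ty":0,"tz":4,"wx":0,"wy":0,"wz":0},
    {"jaw":-1,"tx":0,"ty":0,"tz":3.7,"wx":0,"wy":0,"wz":0},
    {"jaw":-1,"tx":0,"ty":0,"tz":0,"wx":0,"wy":0,"wz":0},
    {"jaw":-0.2,"tx":0,"ty":0,"tz":0,"wx":0,"wy":0,"wz":0},
    {"jaw":-0.2,"tx":0,"ty":0,"tz":0,"wx":0,"wy":0,"wz":0},
    {"jaw":-0.2,"tx":0,"ty":0,"tz":0,"wx":0,"wy":0,"wz":0},
    {"jaw":-0.2,"tx":0,"ty":0,"tz":-3.5,"wx":0,"wy":0,"wz":0},
    {"jaw":-0.2,"tx":0,"ty":0,"tz":-4.5,"wx":0,"wy":0,"wz":0},
  ],
)

```text
clock: 27.42
tcp_pos: [0.5014, -0.4475, 0.2823]
orientation: [-0.002, 0.087, 0.996, 0.001]
wrist_force: [1.4, 0.0, 0.1]
finger_gap: 0.034
```

```bash
python3 - <<'E'
from h import *
T=st(); im,c=shot("w24"); 
plan(T,down(.477,-.077,.31,150),8)
E
```

```text
t 27.43 tcp [ 0.5014 -0.4475  0.2823] h 170.04 tilt 0.21 F [1.36 0.03 0.14] M [-0.01 -0.03  0.  ] gap 0.034 q [-0.85  0.56  0.12  1.14 -0.   -0.67]
 n=8 t(cm)=[ 1.79  4.31 -0.34] w=[ 0.01 -0.03  2.51] totrot=20.0 len/row=47mm q6end=21
```

View pics/w24.png

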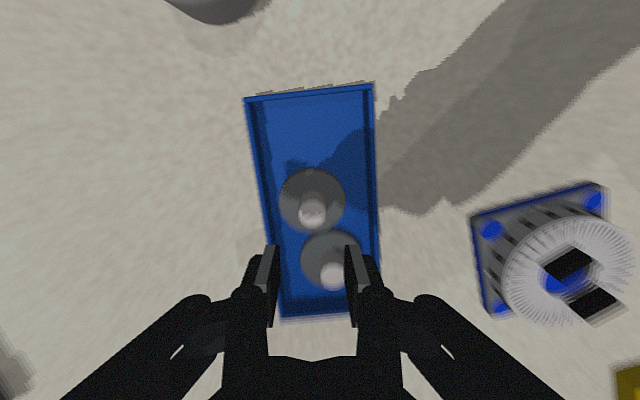

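Call:
carry_out(
  motion=[
    {"jaw":0.8,"tx":1.79,"ty":4.31,"tz":-0.34,"wx":0,"wy":0,"wz":2.51},
    {"jaw":0.8,"tx":1.79,"ty":4.31,"tz":-0.34,"wx":0,"wy":0,"wz":2.51},
    {"jaw":0.8,"tx":1.79,"ty":4.31,"tz":-0.34,"wx":0,"wy":0,"wz":2.51},
    {"jaw":0.8,"tx":1.79,"ty":4.31,"tz":-0.34,"wx":0,"wy":0,"wz":2.51},
    {"jaw":0.8,"tx":1.79,"ty":4.31,"tz":-0.34,"wx":0,"wy":0,"wz":2.51},
    {"jaw":0.8,"tx":1.79,"ty":4.31,"tz":-0.34,"wx":0,"wy":0,"wz":2.51},
    {"jaw":0.8,"tx":1.79,"ty":4.31,"tz":-0.34,"wx":0,"wy":0,"wz":2.51},
    {"jaw":0.8,"tx":1.79,"ty":4.31,"tz":-0.34,"wx":0,"wy":0,"wz":2.51},
    {"jaw":0.8,"tx":0,"ty":0,"tz":0,"wx":0,"wy":0,"wz":0},
    {"jaw":0.8,"tx":0,"ty":0,"tz":0,"wx":0,"wy":0,"wz":0},
    {"jaw":0.8,"tx":0,"ty":0,"tz":0,"wx":0,"wy":0,"wz":0},
  ],
)

```text
clock: 28.85
tcp_pos: [0.4772, -0.0782, 0.3096]
orientation: [-0.001, 0.26, 0.966, 0.0]
wrist_force: [0.3, 0.3, 0.6]
finger_gap: 0.0767
```

```bash
cat >> h.py <<'E'
def glassfit(im,c,T,col,z=.0125,amin=800):
    b=max(comps(cmask(im,col),amin),key=lambda k:-np.linalg.norm(k[0]-[312,190])); p=unproj(c,b[0],z)[0]; q=corr(p,T)
    print("glass px",b[0].round(1),b[1],"raw",p.round(4),"corr",q.round(4)); return q
E
python3 - <<'E'
from h import *
T=st(); im,c=shot("w25"); q=glassfit(im,c,T,"green"); plan(T,down(q[0],q[1],.176,150),1)
E
```

```text
t 28.85 tcp [ 0.4772 -0.0782  0.3096] h 149.89 tilt 0.07 F [0.27 0.31 0.57] M [-0.04  0.01  0.04] gap 0.0767 q [-0.33  0.19 -0.36  1.03 -0.    0.2 ]
glass px [311.6 188.8] 1995 raw [ 0.478  -0.079   0.0125] corr [ 0.4767 -0.0788]
 n=1 t(cm)=[-0.   -0.07 13.36] w=[-0.01 -0.07 -0.11] totrot=0.1 len/row=134mm q6end=21
```

View pics/w25.png

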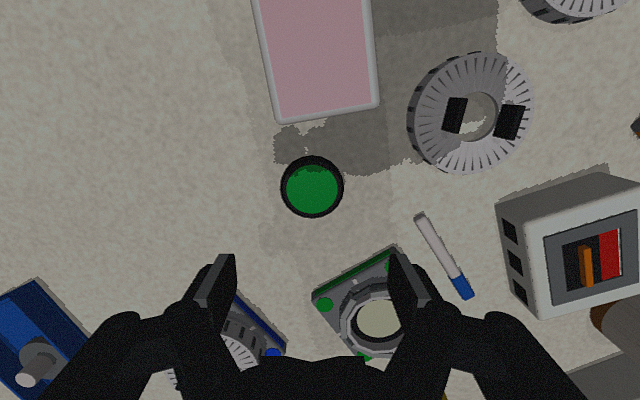

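Call:
carry_out(
  motion=[
    {"jaw":0.8,"tx":0,"ty":-0.07,"tz":4,"wx":0,"wy":0,"wz":0},
    {"jaw":0.8,"tx":0,"ty":0,"tz":4,"wx":0,"wy":0,"wz":0},
    {"jaw":0.8,"tx":0,"ty":0,"tz":3.5,"wx":0,"wy":0,"wz":0},
    {"jaw":0.8,"tx":0,"ty":0,"tz":1.4,"wx":0,"wy":0,"wz":0},
    {"jaw":0.8,"tx":0,"ty":0,"tz":0.3,"wx":0,"wy":0,"wz":0},
    {"jaw":0.8,"tx":0,"ty":0,"tz":0,"wx":0,"wy":0,"wz":0},
    {"jaw":0.8,"tx":0,"ty":0,"tz":0,"wx":0,"wy":0,"wz":0},
  ],
)

```text
clock: 29.78
tcp_pos: [0.4773, -0.078, 0.1787]
orientation: [0.0, 0.259, 0.966, 0.0]
wrist_force: [-0.3, -0.6, 0.4]
finger_gap: 0.0769
```

```bash
python3 - <<'E'
from h import *
T=st(); im,c=shot("w26"); plan(T,down(.4767,-.0788,.176,150),1)
E
```

```text
t 29.77 tcp [ 0.4773 -0.078   0.1787] h 149.96 tilt 0.05 F [-0.28 -0.56  0.35] M [ 0.01 -0.   -0.  ] gap 0.0769 q [-0.33  0.33 -0.54  0.7   0.    0.2 ]
 n=1 t(cm)=[ 0.01 -0.1   0.27] w=[ 0.02  0.04 -0.04] totrot=0.1 len/row=3mm q6end=21
```

View pics/w26.png

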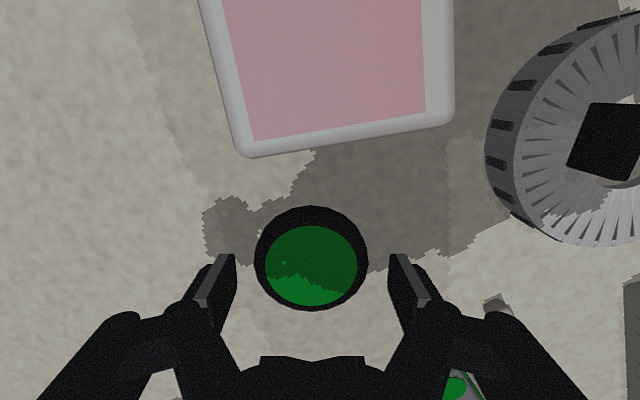

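Call:
carry_out(
  motion=[
    {"jaw":0.8,"tx":0,"ty":-0.1,"tz":0.2,"wx":0,"wy":0,"wz":0},
    {"jaw":-0.5,"tx":0,"ty":0,"tz":0,"wx":0,"wy":0,"wz":0},
    {"jaw":-0.5,"tx":0,"ty":0,"tz":0,"wx":0,"wy":0,"wz":0},
    {"jaw":-0.5,"tx":0,"ty":0,"tz":0,"wx":0,"wy":0,"wz":0},
    {"jaw":-0.5,"tx":0,"ty":0,"tz":0,"wx":0,"wy":0,"wz":0},
    {"jaw":-0.5,"tx":0,"ty":0,"tz":0,"wx":0,"wy":0,"wz":0},
  ],
  force=60,
)

```text
clock: 30.58
tcp_pos: [0.476, -0.0785, 0.1764]
orientation: [-0.001, 0.259, 0.966, 0.0]
wrist_force: [-2.4, 1.5, 9.0]
finger_gap: 0.0561
```

```bash
python3 - <<'E'
from h import *
T=st()
A=plan(T,down(T[0,3],T[1,3],.30,150),3,"lift")
plan(A,down(.629,-.0862,.30,150),4)
E
```

```text
t 30.57 tcp [ 0.476  -0.0785  0.1764] h 149.97 tilt 0.07 F [-2.45  1.51  9.03] M [0.18 0.55 0.03] gap 0.0561 q [-0.33  0.34 -0.54  0.7   0.    0.19]
lift n=3 t(cm)=[ 0.   -0.   -4.12] w=[-0.   -0.02 -0.01] totrot=0.1 len/row=41mm q6end=21
 n=4 t(cm)=[-3.41  1.75  0.  ] w=[0. 0. 0.] totrot=0.0 len/row=38mm q6end=22
```

Call:
carry_out(
  motion=[
    {"jaw":-0.5,"tx":0,"ty":0,"tz":-2,"wx":0,"wy":0,"wz":0},
    {"jaw":-0.5,"tx":0,"ty":0,"tz":-4,"wx":0,"wy":0,"wz":0},
    {"jaw":-0.5,"tx":0,"ty":0,"tz":-4.4,"wx":0,"wy":0,"wz":0},
    {"jaw":-0.5,"tx":-3.4,"ty":1.75,"tz":0,"wx":0,"wy":0,"wz":0},
    {"jaw":-0.5,"tx":-3.4,"ty":1.75,"tz":0,"wx":0,"wy":0,"wz":0},
    {"jaw":-0.5,"tx":-3.4,"ty":1.75,"tz":0,"wx":0,"wy":0,"wz":0},
    {"jaw":-0.5,"tx":-3.4,"ty":1.75,"tz":0,"wx":0,"wy":0,"wz":0},
    {"jaw":-0.5,"tx":0,"ty":0,"tz":3,"wx":0,"wy":0,"wz":0},
    {"jaw":-0.5,"tx":0,"ty":0,"tz":3,"wx":0,"wy":0,"wz":0},
    {"jaw":-0.5,"tx":0,"ty":0,"tz":1,"wx":0,"wy":0,"wz":0},
    {"jaw":-0.5,"tx":0,"ty":0,"tz":0,"wx":0,"wy":0,"wz":0},
    {"jaw":-0.5,"tx":0,"ty":0,"tz":0,"wx":0,"wy":0,"wz":0},
    {"jaw":-0.5,"tx":0,"ty":0,"tz":0,"wx":0,"wy":0,"wz":0},
  ],
)

```text
clock: 32.2
tcp_pos: [0.6293, -0.0862, 0.2107]
orientation: [0.0, 0.259, 0.966, 0.0]
wrist_force: [0.4, -0.4, -1.6]
finger_gap: 0.056
```

```bash
python3 - <<'E'
from h import *
T=st(); im,c=shot("w27"); podfit(im,c,T,"green",(.630,-.087),3.9); plan(T,down(.6286,-.0860,.2073,150),1)
E
```

```text
t 32.2 tcp [ 0.6293 -0.0862  0.2107] h 149.96 tilt 0.04 F [ 0.43 -0.38 -1.62] M [-0.02 -0.03 -0.01] gap 0.056 q [-0.26  0.54 -0.09  0.93  0.    0.26]
dots {0: [0.6684, -0.0417], 1: [0.5863, -0.0481], 2: [0.5918, -0.1304], 3: [0.676, -0.1271]}
yaw 4.4
yaw 2.28
yaw 3.82
yaw 5.06
raw centre [ 0.6306 -0.0868] corr [ 0.6293 -0.0866]
 n=1 t(cm)=[ 0.07 -0.02  0.34] w=[ 0.03  0.03 -0.04] totrot=0.1 len/row=3mm q6end=22
```

View pics/w27.png

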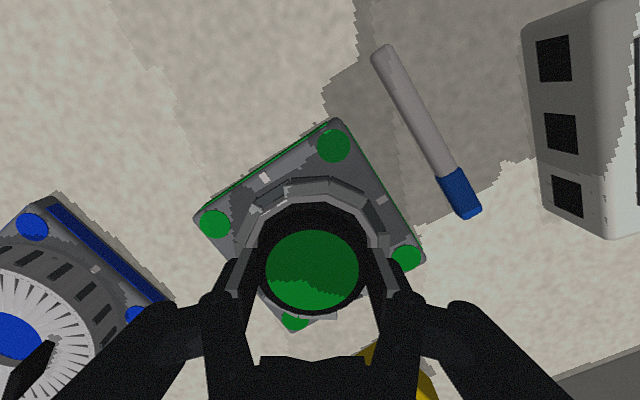

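Call:
carry_out(
  motion=[
    {"jaw":-0.5,"tx":0.05,"ty":0,"tz":0.35,"wx":0,"wy":0,"wz":0},
    {"jaw":-0.5,"tx":0,"ty":0,"tz":0,"wx":0,"wy":0,"wz":0},
    {"jaw":-0.5,"tx":0,"ty":0,"tz":0,"wx":0,"wy":0,"wz":0},
    {"jaw":0.6,"tx":0,"ty":0,"tz":0,"wx":0,"wy":0,"wz":0},
    {"jaw":0.6,"tx":0,"ty":0,"tz":0,"wx":0,"wy":0,"wz":0},
    {"jaw":0.6,"tx":0,"ty":0,"tz":0,"wx":0,"wy":0,"wz":0},
    {"jaw":0.6,"tx":0,"ty":0,"tz":-2,"wx":0,"wy":0,"wz":0},
    {"jaw":0.6,"tx":0,"ty":0,"tz":-4,"wx":0,"wy":0,"wz":0},
    {"jaw":0.6,"tx":0,"ty":0,"tz":-4,"wx":0,"wy":0,"wz":0},
    {"jaw":0.6,"tx":0,"ty":0,"tz":0,"wx":0,"wy":0,"wz":0},
  ],
)

```text
clock: 33.5
tcp_pos: [0.6299, -0.0862, 0.31]
orientation: [0.003, 0.259, 0.966, 0.0]
wrist_force: [-0.2, -0.4, -0.3]
finger_gap: 0.0684
```

```bash
python3 - <<'E'
from h import *
T=st(); im,c=shot("w28"); podfit(im,c,T,"green",(.630,-.087),3.9); glassfit(im,c,T,"green",.039)
plan(T,down(.4865,.0685,.31,142.5),5)
E
```

```text
t 33.5 tcp [ 0.6299 -0.0862  0.31  ] h 149.97 tilt 0.33 F [-0.16 -0.38 -0.32] M [-0.04  0.02 -0.03] gap 0.0684 q [-0.26  0.47  0.04  1.14  0.    0.26]
dots {0: [0.6678, -0.0426], 1: [0.5858, -0.0481], 2: [0.5913, -0.13], 3: [0.6736, -0.1249]}
yaw 3.87
yaw 3.56
yaw 3.85
yaw 4.04
raw centre [ 0.6296 -0.0864] corr [ 0.6283 -0.0861]
glass px [310.5 194.8] 2401 raw [ 0.6294 -0.0866  0.039 ] corr [ 0.6281 -0.0864]
 n=5 t(cm)=[ 4.09  1.03 -0.01] w=[0.03 0.06 1.49] totrot=7.5 len/row=42mm q6end=46
```

View pics/w28.png

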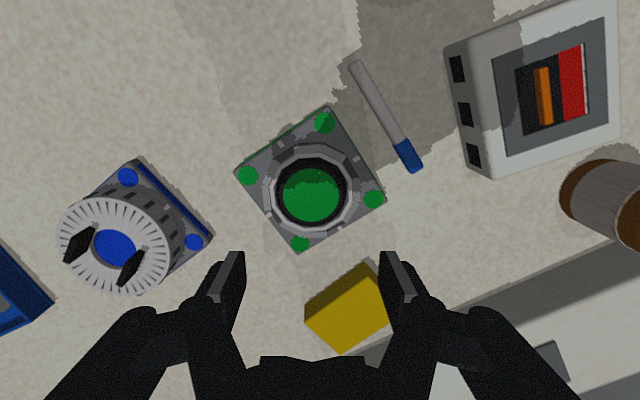

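Call:
carry_out(
  motion=[
    {"jaw":0.75,"tx":4.09,"ty":1.03,"tz":0,"wx":0,"wy":0,"wz":1.5},
    {"jaw":0.75,"tx":4.09,"ty":1.03,"tz":0,"wx":0,"wy":0,"wz":1.5},
    {"jaw":0.75,"tx":4.09,"ty":1.03,"tz":0,"wx":0,"wy":0,"wz":1.5},
    {"jaw":0.75,"tx":4.09,"ty":1.03,"tz":0,"wx":0,"wy":0,"wz":1.5},
    {"jaw":0.75,"tx":4.09,"ty":1.03,"tz":0,"wx":0,"wy":0,"wz":1.5},
    {"jaw":0.75,"tx":0,"ty":0,"tz":0,"wx":0,"wy":0,"wz":0},
    {"jaw":0.75,"tx":0,"ty":0,"tz":0,"wx":0,"wy":0,"wz":0},
    {"jaw":0.75,"tx":0,"ty":0,"tz":0,"wx":0,"wy":0,"wz":0},
  ],
)

```text
clock: 34.55
tcp_pos: [0.4859, 0.068, 0.3057]
orientation: [-0.001, 0.322, 0.947, 0.0]
wrist_force: [-0.1, -0.0, 0.3]
finger_gap: 0.0746
```

```bash
cat >> h.py <<'E'
def ringfit(im,c,T,box,z0=0.,thr=35):
    """ears: dark blobs inside box (u0,v0,u1,v1); fit x,y,yaw so that projected ear boxes' hull matches"""
    from scipy.optimize import minimize
    g=cv2.cvtColor(im,cv2.COLOR_BGR2GRAY); u0,v0,u1,v1=box
    m=(g<thr).astype(np.uint8); mm=np.zeros_like(m); mm[v0:v1,u0:u1]=m[v0:v1,u0:u1]
    cs=sorted(comps(mm,60),key=lambda k:-k[1])[:2]; print("ears",[(k[0].round(1).tolist(),k[1]) for k in cs])
    obs=np.zeros_like(m)
    for k in cs: obs|=k[2].astype(np.uint8)
    S=4; oc=cv2.resize(obs[v0:v1,u0:u1],None,fx=S,fy=S,interpolation=cv2.INTER_LINEAR)
    oc=cv2.GaussianBlur(oc.astype(np.float32),(0,0),3)
    box3=[np.array([[sx*a,b,h] for a in(19,25) for b in(-13,13) for h in(23,45)])/1000. for sx in(1,-1)]
    def cost(v):
        r=np.deg2rad(v[2]); Rm=np.array([[np.cos(r),-np.sin(r),0],[np.sin(r),np.cos(r),0],[0,0,1]])
        im2=np.zeros(oc.shape,np.float32)
        for q in box3:
            p=(proj(c,q@Rm.T+[v[0]/1000,v[1]/1000,z0])+.5-[u0,v0])*S-.5
            cv2.fillConvexPoly(im2,cv2.convexHull(np.round(p*16).astype(np.int32)),1.0,cv2.LINE_AA,4)
        return float(((cv2.GaussianBlur(im2,(0,0),3)-oc)**2).sum())
    W=[unproj(c,k[0],z0+.034)[0] for k in cs]; m0=(W[0]+W[1])/2; d=W[0]-W[1]
    x0=[m0[0]*1000,m0[1]*1000,np.degrees(np.arctan2(d[1],d[0]))]
    best=minimize(cost,x0,method="Nelder-Mead",options=dict(initial_simplex=[x0,[x0[0]+3,x0[1],x0[2]],[x0[0],x0[1]+3,x0[2]],[x0[0],x0[1],x0[2]+4]],xatol=.02,fatol=.01))
    v=best.x; q=corr(v[:2]/1000,T); print("ring raw",v.round(2),"cost",round(best.fun,1),"of",round(cost(x0),1),"corr",q.round(4)); return v,q
E
python3 - <<'E'
from h import *
im=cv2.imread("pics/w14.png");c=wc("pics/w14.npy"); T=down(.4316,-.1874,.3068,141.36); v,q=ringfit(im,c,T,(260,160,360,230))
T=st(); im,c=shot("w29")
o=im.copy(); v,q=ringfit(im,c,T,(255,150,365,240)); overlay(o,c,ringpts(v[0]/1000,v[1]/1000,0,v[2]),sc=1); cv2.imwrite("pics/o29.png",o)
E
```

```text
ears [([282.9, 195.1], np.int32(265)), ([335.3, 194.4], np.int32(257))]
ring raw [ 428.95 -188.21 -127.58] cost 1009.9 of 1037.6 corr [ 0.4277 -0.1878]
t 34.55 tcp [0.4859 0.068  0.3057] h 142.41 tilt 0.1 F [-0.09 -0.01  0.34] M [ 0.04  0.02 -0.01] gap 0.0746 q [-0.02  0.21 -0.35  1.02  0.    0.63]
ears [([340.4, 198.4], np.int32(268)), ([288.1, 198.9], np.int32(258))]
ring raw [488.43  68.59  53.02] cost 1052.3 of 1059.6 corr [0.4872 0.069 ]
```

View pics/o29.png

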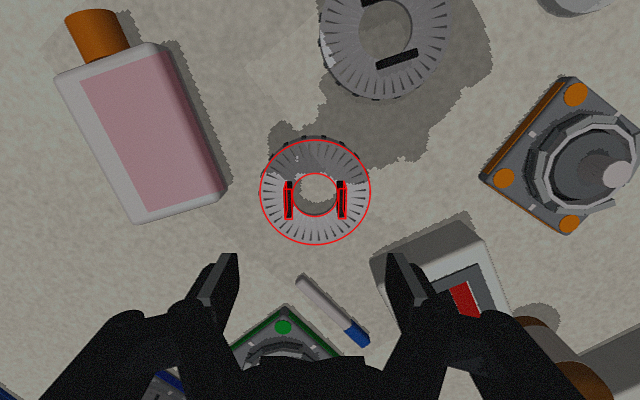

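```bash
python3 - <<'E'
from h import *
T=st();  plan(T,down(.4872,.069,.197,143.0),1)
E
```

```text
t 34.6 tcp [0.4859 0.068  0.3058] h 142.4 tilt 0.1 F [0.13 0.24 0.06] M [ 0.04 -0.01 -0.04] gap 0.0748 q [-0.02  0.21 -0.34  1.02  0.    0.63]
 n=1 t(cm)=[-0.06  0.16 10.87] w=[-0.03 -0.1  -0.6 ] totrot=0.6 len/row=109mm q6end=45
```

Call:
carry_out(
  motion=[
    {"jaw":0.75,"tx":-0.06,"ty":0.16,"tz":3.5,"wx":0,"wy":0,"wz":-0.6},
    {"jaw":0.75,"tx":0,"ty":0,"tz":3.5,"wx":0,"wy":0,"wz":0},
    {"jaw":0.75,"tx":0,"ty":0,"tz":3,"wx":0,"wy":0,"wz":0},
    {"jaw":0.75,"tx":0,"ty":0,"tz":0.8,"wx":0,"wy":0,"wz":0},
    {"jaw":0.75,"tx":0,"ty":0,"tz":0,"wx":0,"wy":0,"wz":0},
    {"jaw":0.75,"tx":0,"ty":0,"tz":0,"wx":0,"wy":0,"wz":0},
    {"jaw":0.75,"tx":0,"ty":0,"tz":0,"wx":0,"wy":0,"wz":0},
  ],
)

```text
clock: 35.48
tcp_pos: [0.4872, 0.0696, 0.1992]
orientation: [0.0, 0.317, 0.949, 0.0]
wrist_force: [-0.1, -0.0, 0.6]
finger_gap: 0.0748
```

```bash
python3 - <<'E'
from h import *
T=st(); im,c=shot("w30");plan(T,down(.4872,.069,.197,143.0),1)
E
```

```text
t 35.48 tcp [0.4872 0.0696 0.1992] h 143.07 tilt 0.06 F [-0.06 -0.01  0.55] M [-0.   -0.01 -0.03] gap 0.0748 q [-0.02  0.32 -0.49  0.76  0.    0.62]
 n=1 t(cm)=[-0.04 -0.05  0.22] w=[0.06 0.01 0.07] totrot=0.1 len/row=2mm q6end=45
```

View pics/w30.png

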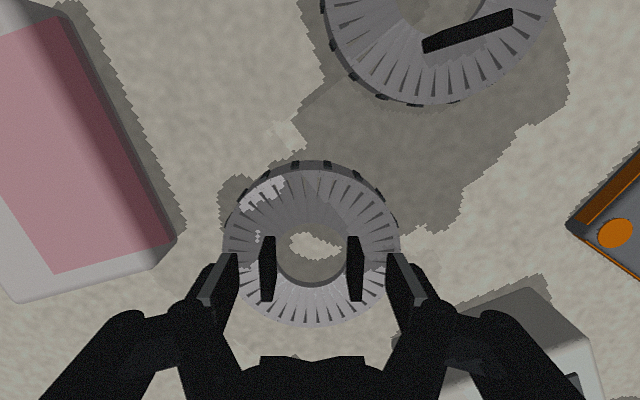

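Call:
carry_out(
  motion=[
    {"jaw":0.75,"tx":-0.04,"ty":-0.05,"tz":0.15,"wx":0,"wy":0,"wz":0},
    {"jaw":-0.5,"tx":0,"ty":0,"tz":0,"wx":0,"wy":0,"wz":0},
    {"jaw":-0.5,"tx":0,"ty":0,"tz":0,"wx":0,"wy":0,"wz":0},
    {"jaw":-0.5,"tx":0,"ty":0,"tz":0,"wx":0,"wy":0,"wz":0},
    {"jaw":-0.5,"tx":0,"ty":0,"tz":0,"wx":0,"wy":0,"wz":0},
    {"jaw":-0.5,"tx":0,"ty":0,"tz":0,"wx":0,"wy":0,"wz":0},
  ],
  force=70,
)

```text
clock: 36.28
tcp_pos: [0.4868, 0.0691, 0.1971]
orientation: [-0.0, 0.317, 0.949, 0.0]
wrist_force: [-1.2, -0.1, 4.8]
finger_gap: 0.0482
```

```bash
python3 - <<'E'
from h import *
T=st()
d=np.array([.4872,.069])-T[:2,3]; off=d@T[:2,0]; print("ring tool-x offset",off.round(4))
A=plan(T,down(T[0,3],T[1,3],.30,143),3,"lift")
h=np.deg2rad(183.85); tgt=np.array([.6285,-.0862])-off*np.array([np.cos(h),np.sin(h)]); print(tgt.round(4), "TCPz at rest",T[2,3]+.027)
plan(A,down(tgt[0],tgt[1],.30,183.85),6)
E
```

```text
t 36.27 tcp [0.4868 0.0691 0.1971] h 143.07 tilt 0.06 F [-1.23 -0.09  4.83] M [-0.08  0.26  0.01] gap 0.0482 q [-0.02  0.32 -0.49  0.75  0.    0.62]
ring tool-x offset -0.0004
lift n=3 t(cm)=[ 0.    0.   -3.43] w=[ 0.   -0.02  0.02] totrot=0.1 len/row=34mm q6end=45
[ 0.6281 -0.0862] TCPz at rest 0.22408071156032888
 n=6 t(cm)=[-3.16 -1.66  0.  ] w=[ 0.    0.   -6.81] totrot=40.8 len/row=36mm q6end=-12
```

Call:
carry_out(
  motion=[
    {"jaw":-0.5,"tx":0,"ty":0,"tz":-3,"wx":0,"wy":0,"wz":0},
    {"jaw":-0.5,"tx":0,"ty":0,"tz":-4,"wx":0,"wy":0,"wz":0},
    {"jaw":-0.5,"tx":0,"ty":0,"tz":-3.3,"wx":0,"wy":0,"wz":0},
    {"jaw":-0.5,"tx":-3.16,"ty":-1.66,"tz":0,"wx":0,"wy":0,"wz":-6.81},
    {"jaw":-0.5,"tx":-3.16,"ty":-1.66,"tz":0,"wx":0,"wy":0,"wz":-6.81},
    {"jaw":-0.5,"tx":-3.16,"ty":-1.66,"tz":0,"wx":0,"wy":0,"wz":-6.81},
    {"jaw":-0.5,"tx":-3.16,"ty":-1.66,"tz":0,"wx":0,"wy":0,"wz":-6.81},
    {"jaw":-0.5,"tx":-3.16,"ty":-1.66,"tz":0,"wx":0,"wy":0,"wz":-6.81},
    {"jaw":-0.5,"tx":-3.16,"ty":-1.66,"tz":0,"wx":0,"wy":0,"wz":-6.81},
    {"jaw":-0.5,"tx":0,"ty":0,"tz":2.5,"wx":0,"wy":0,"wz":0},
    {"jaw":-0.5,"tx":0,"ty":0,"tz":2.7,"wx":0,"wy":0,"wz":0},
    {"jaw":-0.5,"tx":0,"ty":0,"tz":0,"wx":0,"wy":0,"wz":0},
    {"jaw":-0.5,"tx":0,"ty":0,"tz":0,"wx":0,"wy":0,"wz":0},
    {"jaw":-0.5,"tx":0,"ty":0,"tz":0,"wx":0,"wy":0,"wz":0},
    {"jaw":-0.5,"tx":0,"ty":0,"tz":0,"wx":0,"wy":0,"wz":0},
  ],
)

```text
clock: 38.15
tcp_pos: [0.6284, -0.086, 0.2485]
orientation: [0.0, -0.034, 0.999, 0.0]
wrist_force: [0.1, -0.2, -1.5]
finger_gap: 0.0486
```

```bash
python3 - <<'E'
from h import *
T=st(); im,c=shot("w31"); podfit(im,c,T,"green",(.630,-.087),3.9)
plan(T,down(.6281,-.0862,.2241,183.85),1)
E
```

```text
t 38.15 tcp [ 0.6284 -0.086   0.2485] h -176.07 tilt 0.03 F [ 0.08 -0.16 -1.54] M [-0.01 -0.03  0.04] gap 0.0486 q [-0.26  0.51 -0.05  1.01  0.   -0.33]
dots {1: [0.5864, -0.048], 2: [0.5919, -0.1301]}
yaw 3.81
 n=1 t(cm)=[ 0.03 -0.02  2.44] w=[0.01 0.02 0.08] totrot=0.1 len/row=24mm q6end=-12
```

View pics/w31.png

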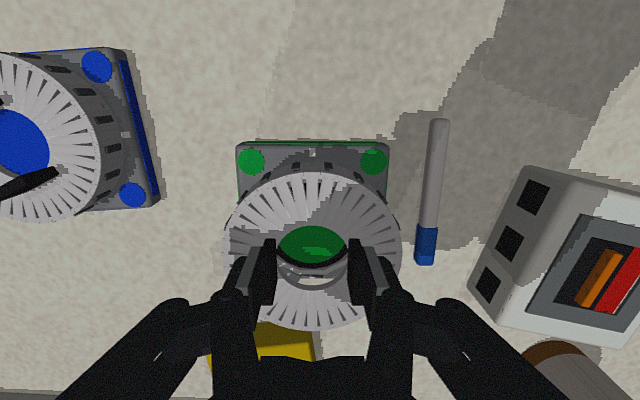

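Call:
carry_out(
  motion=[
    {"jaw":-0.5,"tx":0,"ty":-0.03,"tz":0.7,"wx":0,"wy":0,"wz":0},
    {"jaw":-0.5,"tx":0.02,"ty":0,"tz":0.7,"wx":0,"wy":0,"wz":0},
    {"jaw":-0.5,"tx":0,"ty":0,"tz":0.5,"wx":0,"wy":0,"wz":0},
    {"jaw":-0.5,"tx":0,"ty":0,"tz":0.5,"wx":0,"wy":0,"wz":0},
    {"jaw":-0.5,"tx":0,"ty":0,"tz":0.1,"wx":0,"wy":0,"wz":0},
    {"jaw":-0.5,"tx":0,"ty":0,"tz":0,"wx":0,"wy":0,"wz":0},
    {"jaw":-0.5,"tx":0,"ty":0,"tz":0,"wx":0,"wy":0,"wz":0},
  ],
)

```text
clock: 39.08
tcp_pos: [0.6276, -0.0862, 0.2238]
orientation: [-0.001, -0.034, 0.999, 0.0]
wrist_force: [-4.6, 0.2, 9.9]
finger_gap: 0.0483
```

```bash
python3 - <<'E'
from h import *
T=st()
E
```

```text
t 39.08 tcp [ 0.6276 -0.0862  0.2238] h -176.06 tilt 0.07 F [-4.57  0.17  9.86] M [ 0.26  0.93 -0.  ] gap 0.0483 q [-0.26  0.53 -0.08  0.96  0.   -0.33]
```

Call:
carry_out(
  motion=[
    {"jaw":-0.5,"tx":0,"ty":0,"tz":-0.1,"wx":0,"wy":0,"wz":0},
    {"jaw":-0.5,"tx":0,"ty":0,"tz":0.05,"wx":0,"wy":0,"wz":5},
    {"jaw":-0.5,"tx":0,"ty":0,"tz":0.1,"wx":0,"wy":0,"wz":10},
    {"jaw":-0.5,"tx":0,"ty":0,"tz":0.1,"wx":0,"wy":0,"wz":10},
    {"jaw":-0.5,"tx":0,"ty":0,"tz":0,"wx":0,"wy":0,"wz":0},
    {"jaw":-0.5,"tx":0,"ty":0,"tz":0,"wx":0,"wy":0,"wz":0},
  ],
)

```text
clock: 39.83
tcp_pos: [0.6283, -0.0863, 0.2215]
orientation: [0.0, 0.182, 0.983, 0.0]
wrist_force: [0.6, -0.2, 5.9]
finger_gap: 0.0486
```

```bash
python3 - <<'E'
from h import *
T=st()
E
```

```text
t 39.83 tcp [ 0.6283 -0.0863  0.2215] h 159.08 tilt 0.04 F [ 0.58 -0.21  5.86] M [ 0.21 -0.02 -0.15] gap 0.0486 q [-0.26  0.53 -0.08  0.95  0.    0.1 ]
```

Threading properly (24.8° gave 2.4 mm of sink). I'll continue to about 69°.

Call:
carry_out(
  motion=[
    {"jaw":-0.5,"tx":0,"ty":0,"tz":0.1,"wx":0,"wy":0,"wz":10},
    {"jaw":-0.5,"tx":0,"ty":0,"tz":0.1,"wx":0,"wy":0,"wz":10},
    {"jaw":-0.5,"tx":0,"ty":0,"tz":0.05,"wx":0,"wy":0,"wz":10},
    {"jaw":-0.5,"tx":0,"ty":0,"tz":0,"wx":0,"wy":0,"wz":7},
    {"jaw":-0.5,"tx":0,"ty":0,"tz":0,"wx":0,"wy":0,"wz":5},
    {"jaw":-0.5,"tx":0,"ty":0,"tz":0,"wx":0,"wy":0,"wz":2},
    {"jaw":-0.5,"tx":0,"ty":0,"tz":0,"wx":0,"wy":0,"wz":0},
    {"jaw":-0.5,"tx":0,"ty":0,"tz":0,"wx":0,"wy":0,"wz":0},
    {"jaw":-0.5,"tx":0,"ty":0,"tz":0,"wx":0,"wy":0,"wz":0},
  ],
)

```text
clock: 40.95
tcp_pos: [0.6283, -0.0859, 0.2191]
orientation: [-0.0, 0.536, 0.844, 0.001]
wrist_force: [0.6, 2.5, 7.6]
finger_gap: 0.0487
```

```bash
python3 - <<'E'
from h import *
T=st()
E
```

```text
t 40.95 tcp [ 0.6283 -0.0859  0.2191] h 115.19 tilt 0.06 F [0.57 2.46 7.56] M [0.32 0.16 0.47] gap 0.0487 q [-0.26  0.53 -0.09  0.95  0.    0.87]
```

Call:
carry_out(
  motion=[
    {"jaw":0.5,"tx":0,"ty":0,"tz":0,"wx":0,"wy":0,"wz":0},
    {"jaw":0.5,"tx":0,"ty":0,"tz":0,"wx":0,"wy":0,"wz":0},
    {"jaw":0.5,"tx":0,"ty":0,"tz":0,"wx":0,"wy":0,"wz":0},
    {"jaw":0.5,"tx":0,"ty":0,"tz":-2,"wx":0,"wy":0,"wz":0},
    {"jaw":0.5,"tx":0,"ty":0,"tz":-4,"wx":0,"wy":0,"wz":0},
    {"jaw":0.5,"tx":0,"ty":0,"tz":-4,"wx":0,"wy":0,"wz":0},
    {"jaw":0.5,"tx":0,"ty":0,"tz":0,"wx":0,"wy":0,"wz":0},
  ],
)

```text
clock: 41.82
tcp_pos: [0.6292, -0.0868, 0.3223]
orientation: [0.003, 0.538, 0.843, 0.001]
wrist_force: [0.4, 0.5, -0.1]
finger_gap: 0.0644
```

```bash
python3 - <<'E'
from h import *
T=st(); im,c=shot("w32"); v,q=ringfit(im,c,T,(255,140,365,240),z0=.022); print("rel to pod x+90:",93.85-v[2]%180)
plan(T,down(.602,.262,.32,150),9)
E
```

```text
t 41.83 tcp [ 0.6292 -0.0868  0.3223] h 114.94 tilt 0.32 F [ 0.39  0.55 -0.06] M [-0.01 -0.03  0.04] gap 0.0644 q [-0.26  0.46  0.06  1.16  0.    0.87]
ears [([283.2, 197.7], np.int32(282)), ([336.4, 197.2], np.int32(276))]
ring raw [ 629.19  -86.66 -154.34] cost 1125.4 of 1138.6 corr [ 0.6283 -0.0857]
rel to pod x+90: 68.19072931712489
 n=9 t(cm)=[3.19 2.32 0.02] w=[ 0.02  0.03 -3.9 ] totrot=35.1 len/row=39mm q6end=54
```

View pics/w32.png

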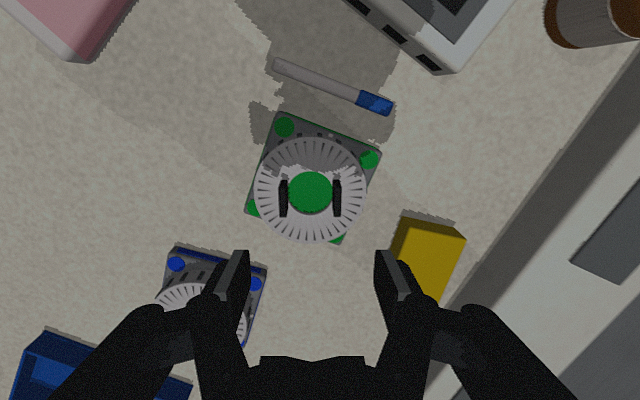

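Call:
carry_out(
  motion=[
    {"jaw":0.2,"tx":3.19,"ty":2.32,"tz":0,"wx":0,"wy":0,"wz":-3.9},
    {"jaw":0.2,"tx":3.19,"ty":2.32,"tz":0,"wx":0,"wy":0,"wz":-3.9},
    {"jaw":0.2,"tx":3.19,"ty":2.32,"tz":0,"wx":0,"wy":0,"wz":-3.9},
    {"jaw":0.2,"tx":3.19,"ty":2.32,"tz":0,"wx":0,"wy":0,"wz":-3.9},
    {"jaw":0.2,"tx":3.19,"ty":2.32,"tz":0,"wx":0,"wy":0,"wz":-3.9},
    {"jaw":0.2,"tx":3.19,"ty":2.32,"tz":0,"wx":0,"wy":0,"wz":-3.9},
    {"jaw":0.2,"tx":3.19,"ty":2.32,"tz":0,"wx":0,"wy":0,"wz":-3.9},
    {"jaw":0.2,"tx":3.19,"ty":2.32,"tz":0,"wx":0,"wy":0,"wz":-3.9},
    {"jaw":0.2,"tx":3.19,"ty":2.32,"tz":0,"wx":0,"wy":0,"wz":-3.9},
    {"jaw":0.2,"tx":0,"ty":0,"tz":0,"wx":0,"wy":0,"wz":0},
    {"jaw":0.2,"tx":0,"ty":0,"tz":0,"wx":0,"wy":0,"wz":0},
    {"jaw":0.2,"tx":0,"ty":0,"tz":0,"wx":0,"wy":0,"wz":0},
  ],
)

```text
clock: 43.38
tcp_pos: [0.6009, 0.261, 0.3179]
orientation: [-0.001, 0.259, 0.966, -0.0]
wrist_force: [0.4, -1.3, 0.2]
finger_gap: 0.0514
```

```bash
python3 - <<'E'
from h import *
T=st(); im,c=shot("w33"); podfit(im,c,T,"amber",(.603,.262),20.7)
E
```

```text
t 43.38 tcp [0.6009 0.261  0.3179] h 149.93 tilt 0.13 F [ 0.41 -1.33  0.2 ] M [-0.   -0.03 -0.01] gap 0.0514 q [0.29 0.5  0.12 1.19 0.   0.81]
dots {0: [0.627, 0.3143], 1: [0.5498, 0.2855], 2: [0.5787, 0.2083], 3: [0.6562, 0.2371]}
yaw 20.47
yaw 20.34
yaw 20.54
yaw 20.66
raw centre [0.6029 0.2613] corr [0.6016 0.2616]
```

View pics/w33.png

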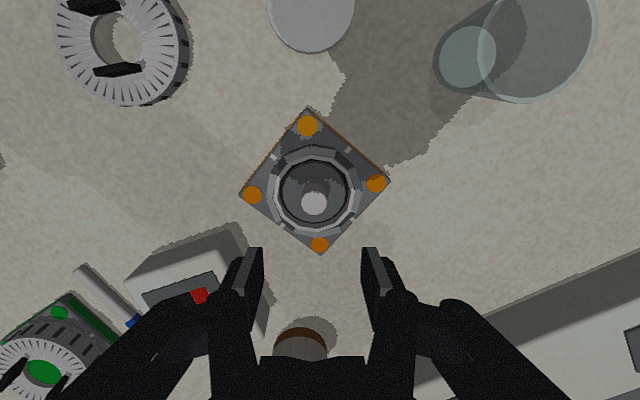

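```bash
python3 - <<'E'
from h import *
c=wc("pics/w33.npy"); ct=eyes.calibration("top"); T=pose()
for z,p in ((.13,(300,330)),(.13,(300,355))): print(unproj(c,p,z).round(3))
im=cv2.imread("pics/top0.png"); 
print("top view bottle cap px", unproj(ct,(260,118),.13).round(3),"base",unproj(ct,(263,136),.0).round(3),unproj(ct,(262,127),.065).round(3))
plan(T,down(.6016,.2616,.2145,149.93),1)
E
```

```text
[[0.651 0.223 0.13 ]]
[[0.669 0.212 0.13 ]]
top view bottle cap px [[0.768 0.142 0.13 ]] base [[0.767 0.149 0.   ]] [[0.769 0.144 0.065]]
 n=1 t(cm)=[-0.04  0.09 10.36] w=[-0.04 -0.11 -0.01] totrot=0.1 len/row=104mm q6end=54
```

Call:
carry_out(
  motion=[
    {"jaw":0.1,"tx":0,"ty":0.09,"tz":4,"wx":0,"wy":0,"wz":0},
    {"jaw":0.1,"tx":0,"ty":0,"tz":4,"wx":0,"wy":0,"wz":0},
    {"jaw":0.1,"tx":0,"ty":0,"tz":2.2,"wx":0,"wy":0,"wz":0},
    {"jaw":0.1,"tx":0,"ty":0,"tz":0,"wx":0,"wy":0,"wz":0},
    {"jaw":-1,"tx":0,"ty":0,"tz":0,"wx":0,"wy":0,"wz":0},
    {"jaw":-1,"tx":0,"ty":0,"tz":0,"wx":0,"wy":0,"wz":0},
    {"jaw":-1,"tx":0,"ty":0,"tz":0,"wx":0,"wy":0,"wz":0},
    {"jaw":-1,"tx":0,"ty":0,"tz":0,"wx":0,"wy":0,"wz":0},
  ],
  force=50,
)

```text
clock: 44.42
tcp_pos: [0.6016, 0.2631, 0.2184]
orientation: [0.001, 0.259, 0.966, 0.001]
wrist_force: [0.2, -0.2, 6.4]
finger_gap: 0.0199
```

```bash
python3 - <<'E'
from h import *
T=st()
A=plan(T,down(T[0,3],T[1,3],.34,heading(T)),3,"lift")
plan(A,down(.4455,-.432,.34,172),15,"tray")
E
```

```text
t 44.42 tcp [0.6016 0.2631 0.2184] h 150.02 tilt 0.12 F [ 0.19 -0.16  6.44] M [-0.25 -0.06  0.02] gap 0.0199 q [ 0.29  0.57 -0.02  0.97  0.    0.81]
lift n=3 t(cm)=[-0.    0.01 -4.05] w=[0.04 0.02 0.  ] totrot=0.1 len/row=41mm q6end=54
tray n=15 t(cm)=[-0.59 -4.74  0.  ] w=[ 0.    0.   -1.47] totrot=22.0 len/row=48mm q6end=-36
```

Call:
carry_out(
  motion=[
    {"jaw":-1,"tx":0,"ty":0,"tz":-3.5,"wx":0,"wy":0,"wz":0},
    {"jaw":-1,"tx":0,"ty":0,"tz":-4.5,"wx":0,"wy":0,"wz":0},
    {"jaw":-1,"tx":0,"ty":0,"tz":-4.2,"wx":0,"wy":0,"wz":0},
    {"jaw":-1,"tx":-0.59,"ty":-4.74,"tz":0,"wx":0,"wy":0,"wz":-1.47},
    {"jaw":-1,"tx":-0.59,"ty":-4.74,"tz":0,"wx":0,"wy":0,"wz":-1.47},
    {"jaw":-1,"tx":-0.59,"ty":-4.74,"tz":0,"wx":0,"wy":0,"wz":-1.47},
    {"jaw":-1,"tx":-0.59,"ty":-4.74,"tz":0,"wx":0,"wy":0,"wz":-1.47},
    {"jaw":-1,"tx":-0.59,"ty":-4.74,"tz":0,"wx":0,"wy":0,"wz":-1.47},
    {"jaw":-1,"tx":-0.59,"ty":-4.74,"tz":0,"wx":0,"wy":0,"wz":-1.47},
    {"jaw":-1,"tx":-0.59,"ty":-4.74,"tz":0,"wx":0,"wy":0,"wz":-1.47},
    {"jaw":-1,"tx":-0.59,"ty":-4.74,"tz":0,"wx":0,"wy":0,"wz":-1.47},
    {"jaw":-1,"tx":-0.59,"ty":-4.74,"tz":0,"wx":0,"wy":0,"wz":-1.47},
    {"jaw":-1,"tx":-0.59,"ty":-4.74,"tz":0,"wx":0,"wy":0,"wz":-1.47},
    {"jaw":-1,"tx":-0.59,"ty":-4.74,"tz":0,"wx":0,"wy":0,"wz":-1.47},
    {"jaw":-1,"tx":-0.59,"ty":-4.74,"tz":0,"wx":0,"wy":0,"wz":-1.47},
    {"jaw":-1,"tx":-0.59,"ty":-4.74,"tz":0,"wx":0,"wy":0,"wz":-1.47},
    {"jaw":-1,"tx":-0.59,"ty":-4.74,"tz":0,"wx":0,"wy":0,"wz":-1.47},
    {"jaw":-1,"tx":-0.59,"ty":-4.74,"tz":0,"wx":0,"wy":0,"wz":-1.47},
    {"jaw":-1,"tx":0,"ty":0,"tz":0,"wx":0,"wy":0,"wz":0},
    {"jaw":-1,"tx":0,"ty":0,"tz":0,"wx":0,"wy":0,"wz":0},
  ],
)

```text
clock: 46.92
tcp_pos: [0.4457, -0.4317, 0.3379]
orientation: [-0.001, 0.069, 0.998, 0.001]
wrist_force: [-0.1, 0.2, -0.8]
finger_gap: 0.0198
```

```bash
python3 - <<'E'
from h import *
T=st(); shot("w34"); plan(T,down(.4455,-.432,.205,172),1)
E
```

```text
t 46.92 tcp [ 0.4457 -0.4317  0.3379] h 172.05 tilt 0.17 F [-0.08  0.17 -0.78] M [ 0.02 -0.02  0.02] gap 0.0198 q [-0.9   0.43  0.05  1.19 -0.   -0.76]
 n=1 t(cm)=[-0.02 -0.06 13.29] w=[ 0.11 -0.13  0.05] totrot=0.2 len/row=133mm q6end=-36
```

View pics/w34.png

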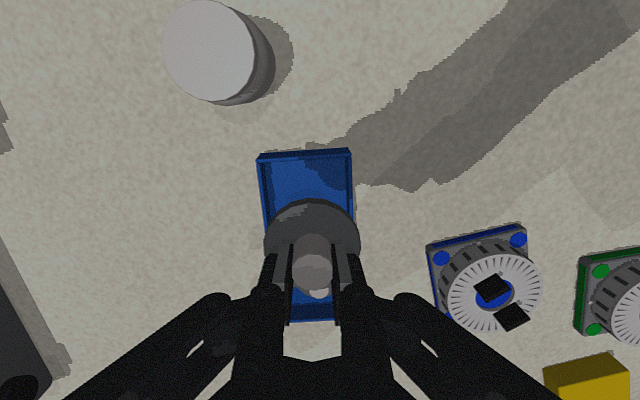

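Call:
carry_out(
  motion=[
    {"jaw":-1,"tx":0,"ty":-0.06,"tz":4.5,"wx":0,"wy":0,"wz":0},
    {"jaw":-1,"tx":0,"ty":0,"tz":4.5,"wx":0,"wy":0,"wz":0},
    {"jaw":-1,"tx":0,"ty":0,"tz":3.5,"wx":0,"wy":0,"wz":0},
    {"jaw":-1,"tx":0,"ty":0,"tz":1,"wx":0,"wy":0,"wz":0},
    {"jaw":-1,"tx":0,"ty":0,"tz":0,"wx":0,"wy":0,"wz":0},
    {"jaw":-1,"tx":0,"ty":0,"tz":0,"wx":0,"wy":0,"wz":0},
  ],
)

```text
clock: 47.72
tcp_pos: [0.4481, -0.4316, 0.2057]
orientation: [0.002, 0.067, 0.998, -0.001]
wrist_force: [6.4, 1.2, 4.1]
finger_gap: 0.0199
```

```bash
python3 - <<'E'
from h import *
T=st(); shot("w35")
E
```

```text
t 47.73 tcp [ 0.4481 -0.4316  0.2057] h 172.26 tilt 0.3 F [6.38 1.21 4.11] M [ 0.17 -1.15  0.  ] gap 0.0199 q [-0.9   0.52 -0.14  0.9   0.   -0.76]
```

View pics/w35.png

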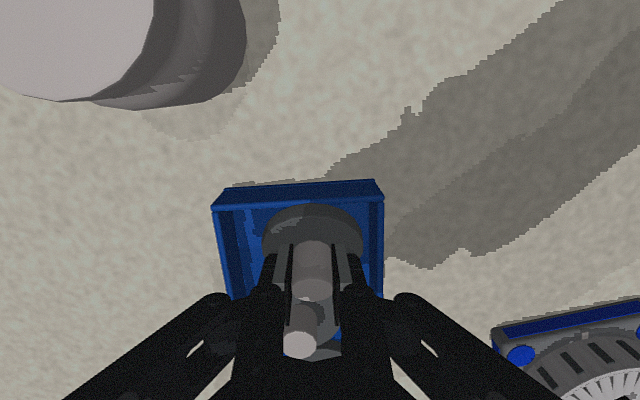

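Call:
carry_out(
  motion=[
    {"jaw":-1,"tx":0,"ty":0,"tz":-1.2,"wx":0,"wy":0,"wz":0},
    {"jaw":-1,"tx":-0.6,"ty":0.2,"tz":0,"wx":0,"wy":0,"wz":0},
    {"jaw":-1,"tx":0,"ty":0,"tz":0.6,"wx":0,"wy":0,"wz":0},
    {"jaw":-1,"tx":0,"ty":0,"tz":0.5,"wx":0,"wy":0,"wz":0},
    {"jaw":-1,"tx":0,"ty":0,"tz":0,"wx":0,"wy":0,"wz":0},
    {"jaw":-1,"tx":0,"ty":0,"tz":0,"wx":0,"wy":0,"wz":0},
  ],
)

```text
clock: 48.52
tcp_pos: [0.4518, -0.4314, 0.2035]
orientation: [-0.001, 0.069, 0.998, 0.001]
wrist_force: [2.4, -0.7, -2.6]
finger_gap: 0.0198
```

```bash
python3 - <<'E'
from h import *
T=st(); shot("w36")
E
```

```text
t 48.52 tcp [ 0.4518 -0.4314  0.2035] h 172.07 tilt 0.13 F [ 2.45 -0.7  -2.63] M [-0.03 -0.52 -0.02] gap 0.0198 q [-0.89  0.53 -0.13  0.91 -0.   -0.75]
```

View pics/w36.png

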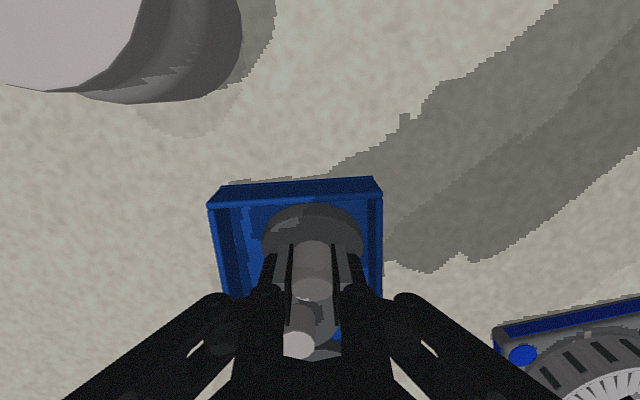

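Call:
carry_out(
  motion=[
    {"jaw":-0.2,"tx":0,"ty":0,"tz":0,"wx":0,"wy":0,"wz":0},
    {"jaw":-0.2,"tx":0,"ty":0,"tz":0,"wx":0,"wy":0,"wz":0},
    {"jaw":-0.2,"tx":0,"ty":0,"tz":0,"wx":0,"wy":0,"wz":0},
    {"jaw":-0.2,"tx":0,"ty":0,"tz":-3.5,"wx":0,"wy":0,"wz":0},
    {"jaw":-0.2,"tx":0,"ty":0,"tz":-5,"wx":0,"wy":0,"wz":0},
    {"jaw":-0.2,"tx":0,"ty":0,"tz":-4.5,"wx":0,"wy":0,"wz":0},
    {"jaw":-0.2,"tx":0,"ty":0,"tz":0,"wx":0,"wy":0,"wz":0},
  ],
)

```text
clock: 49.45
tcp_pos: [0.4528, -0.4326, 0.3392]
orientation: [0.002, 0.069, 0.998, -0.003]
wrist_force: [1.3, -0.3, 0.0]
finger_gap: 0.0341
```

```bash
python3 - <<'E'
from h import *
T=st(); shot("w37"); cv2.imwrite("pics/t37.png",eyes.read_camera("top"))
plan(T,down(.354,.314,.33,200),15)
E
```

```text
t 49.45 tcp [ 0.4528 -0.4326  0.3392] h 172.08 tilt 0.41 F [ 1.34 -0.29  0.01] M [-0.   -0.02 -0.01] gap 0.0341 q [-0.89  0.43  0.06  1.19 -0.   -0.75]
 n=15 t(cm)=[0.22 5.07 0.05] w=[-0.02  0.01 -1.86] totrot=27.9 len/row=51mm q6end=22
```

View pics/w37.png

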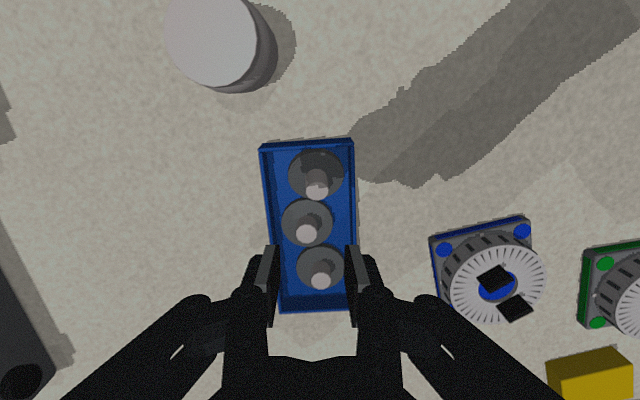

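View pics/t37.png

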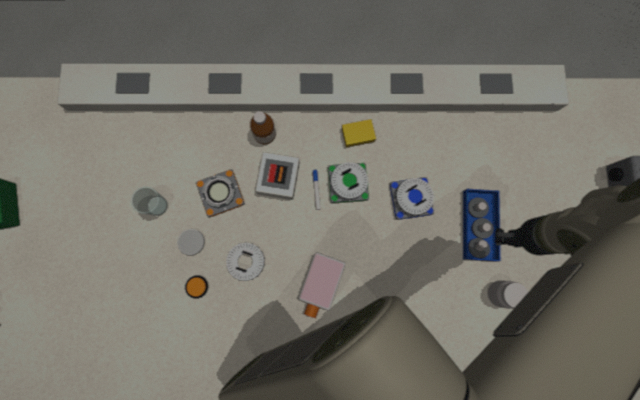

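```bash
python3 - <<'E'
from h import *
T=st()
plan(T,down(.354,.3145,.33,172),15)
E
```

```text
t 49.55 tcp [ 0.452  -0.4316  0.3347] h 172.08 tilt 0.05 F [ 0.26 -0.65 -0.15] M [ 0.08 -0.    0.03] gap 0.0339 q [-0.89  0.44  0.05  1.19 -0.   -0.75]
 n=15 t(cm)=[1.34 4.84 0.03] w=[-0.   -0.    0.01] totrot=0.1 len/row=50mm q6end=50
```

Call:
carry_out(
  motion=[
    {"jaw":0.8,"tx":1.34,"ty":4.84,"tz":0,"wx":0,"wy":0,"wz":0},
    {"jaw":0.8,"tx":1.34,"ty":4.84,"tz":0,"wx":0,"wy":0,"wz":0},
    {"jaw":0.8,"tx":1.34,"ty":4.84,"tz":0,"wx":0,"wy":0,"wz":0},
    {"jaw":0.8,"tx":1.34,"ty":4.84,"tz":0,"wx":0,"wy":0,"wz":0},
    {"jaw":0.8,"tx":1.34,"ty":4.84,"tz":0,"wx":0,"wy":0,"wz":0},
    {"jaw":0.8,"tx":1.34,"ty":4.84,"tz":0,"wx":0,"wy":0,"wz":0},
    {"jaw":0.8,"tx":1.34,"ty":4.84,"tz":0,"wx":0,"wy":0,"wz":0},
    {"jaw":0.8,"tx":1.34,"ty":4.84,"tz":0,"wx":0,"wy":0,"wz":0},
    {"jaw":0.8,"tx":1.34,"ty":4.84,"tz":0,"wx":0,"wy":0,"wz":0},
    {"jaw":0.8,"tx":1.34,"ty":4.84,"tz":0,"wx":0,"wy":0,"wz":0},
    {"jaw":0.8,"tx":1.34,"ty":4.84,"tz":0,"wx":0,"wy":0,"wz":0},
    {"jaw":0.8,"tx":1.34,"ty":4.84,"tz":0,"wx":0,"wy":0,"wz":0},
    {"jaw":0.8,"tx":1.34,"ty":4.84,"tz":0,"wx":0,"wy":0,"wz":0},
    {"jaw":0.8,"tx":1.34,"ty":4.84,"tz":0,"wx":0,"wy":0,"wz":0},
    {"jaw":0.8,"tx":1.34,"ty":4.84,"tz":0,"wx":0,"wy":0,"wz":0},
    {"jaw":0.8,"tx":0,"ty":0,"tz":1.5,"wx":0,"wy":0,"wz":0},
    {"jaw":0.8,"tx":0,"ty":0,"tz":1,"wx":0,"wy":0,"wz":0},
    {"jaw":0.8,"tx":0,"ty":0,"tz":0,"wx":0,"wy":0,"wz":0},
    {"jaw":0.8,"tx":0,"ty":0,"tz":0,"wx":0,"wy":0,"wz":0},
    {"jaw":0.8,"tx":0,"ty":0,"tz":0,"wx":0,"wy":0,"wz":0},
  ],
)

```text
clock: 52.05
tcp_pos: [0.3534, 0.3147, 0.3105]
orientation: [-0.0, 0.07, 0.998, 0.001]
wrist_force: [0.2, -0.3, 0.3]
finger_gap: 0.0769
```

```bash
python3 - <<'E'
from h import *
T=st(); im,c=shot("w38"); q=glassfit(im,c,T,"amber"); plan(T,down(q[0],q[1],.176,172),1)
E
```

```text
t 52.05 tcp [0.3534 0.3147 0.3105] h 171.99 tilt 0.08 F [ 0.21 -0.32  0.32] M [-0.01 -0.02  0.03] gap 0.0769 q [ 0.56  0.17 -0.38  1.02  0.    0.7 ]
glass px [312.6 188. ] 2008 raw [0.3541 0.3153 0.0125] corr [0.3527 0.3151]
 n=1 t(cm)=[6.000e-02 1.000e-02 1.345e+01] w=[ 0.07 -0.05 -0.01] totrot=0.1 len/row=135mm q6end=50
```

View pics/w38.png

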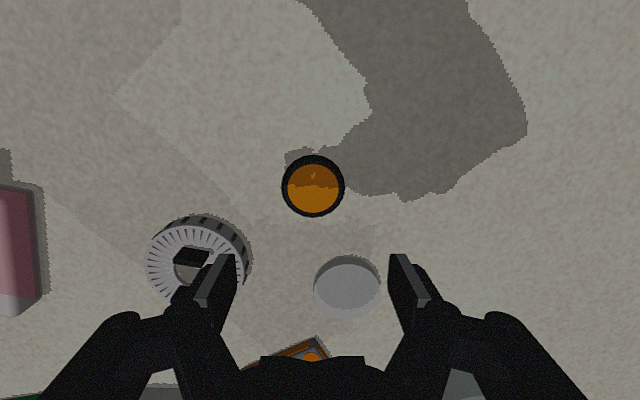

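Call:
carry_out(
  motion=[
    {"jaw":0.8,"tx":0.06,"ty":0,"tz":4,"wx":0,"wy":0,"wz":0},
    {"jaw":0.8,"tx":0,"ty":0,"tz":4,"wx":0,"wy":0,"wz":0},
    {"jaw":0.8,"tx":0,"ty":0,"tz":3.5,"wx":0,"wy":0,"wz":0},
    {"jaw":0.8,"tx":0,"ty":0,"tz":1.4,"wx":0,"wy":0,"wz":0},
    {"jaw":0.8,"tx":0,"ty":0,"tz":0.4,"wx":0,"wy":0,"wz":0},
    {"jaw":0.8,"tx":0,"ty":0,"tz":0,"wx":0,"wy":0,"wz":0},
    {"jaw":0.8,"tx":0,"ty":0,"tz":0,"wx":0,"wy":0,"wz":0},
  ],
)

```text
clock: 52.98
tcp_pos: [0.3528, 0.3159, 0.1782]
orientation: [0.0, 0.069, 0.998, 0.001]
wrist_force: [0.5, 0.3, 0.6]
finger_gap: 0.0766
```

```bash
python3 - <<'E'
from h import *
T=st(); im,c=shot("w39"); plan(T,down(.3527,.3151,.176,172),1)
E
```

```text
t 52.98 tcp [0.3528 0.3159 0.1782] h 172.08 tilt 0.12 F [0.46 0.32 0.65] M [-0.02  0.04 -0.  ] gap 0.0766 q [ 0.56  0.32 -0.56  0.69  0.    0.7 ]
 n=1 t(cm)=[-0.   -0.08  0.22] w=[0.12 0.01 0.08] totrot=0.1 len/row=2mm q6end=50
```

View pics/w39.png

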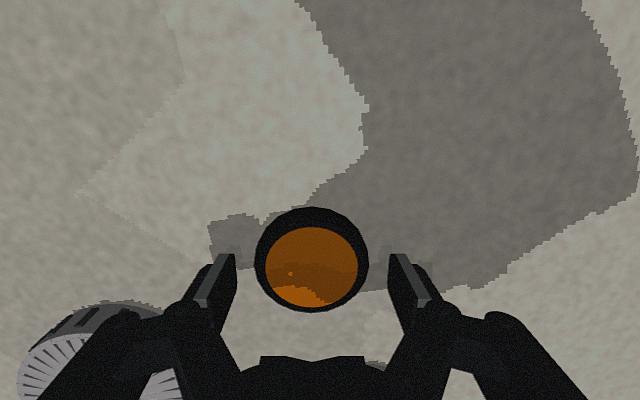

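Call:
carry_out(
  motion=[
    {"jaw":0.8,"tx":0,"ty":-0.06,"tz":0.15,"wx":0,"wy":0,"wz":0},
    {"jaw":-0.5,"tx":0,"ty":0,"tz":0,"wx":0,"wy":0,"wz":0},
    {"jaw":-0.5,"tx":0,"ty":0,"tz":0,"wx":0,"wy":0,"wz":0},
    {"jaw":-0.5,"tx":0,"ty":0,"tz":0,"wx":0,"wy":0,"wz":0},
    {"jaw":-0.5,"tx":0,"ty":0,"tz":0,"wx":0,"wy":0,"wz":0},
    {"jaw":-0.5,"tx":0,"ty":0,"tz":0,"wx":0,"wy":0,"wz":0},
  ],
  force=60,
)

```text
clock: 53.78
tcp_pos: [0.352, 0.3149, 0.1766]
orientation: [-0.0, 0.069, 0.998, 0.001]
wrist_force: [-3.0, -1.7, 10.9]
finger_gap: 0.0566
```

```bash
python3 - <<'E'
from h import *
T=st()
A=plan(T,down(T[0,3],T[1,3],.30,172),3,"lift")
d=np.array([.3527,.3151])-T[:2,3]; off=d@T[:2,0]; print(off)
t=np.array([.6017,.2617])-off*T[:2,0]; print(t.round(4))
plan(A,down(t[0],t[1],.30,172),6)
E
```

```text
t 53.77 tcp [0.352  0.3149 0.1766] h 172.08 tilt 0.08 F [-2.97 -1.69 10.94] M [-0.45  0.56 -0.05] gap 0.0566 q [ 0.56  0.32 -0.56  0.69  0.    0.7 ]
lift n=3 t(cm)=[ 0.    0.   -4.11] w=[ 0.02 -0.02  0.03] totrot=0.1 len/row=41mm q6end=50
-0.0006261254566954697
[0.6011 0.2618]
 n=6 t(cm)=[-4.23 -0.3   0.  ] w=[0. 0. 0.] totrot=0.0 len/row=42mm q6end=32
```

Call:
carry_out(
  motion=[
    {"jaw":-0.5,"tx":0,"ty":0,"tz":-2,"wx":0,"wy":0,"wz":0},
    {"jaw":-0.5,"tx":0,"ty":0,"tz":-4.5,"wx":0,"wy":0,"wz":0},
    {"jaw":-0.5,"tx":0,"ty":0,"tz":-5.5,"wx":0,"wy":0,"wz":0},
    {"jaw":-0.5,"tx":-4.23,"ty":-0.3,"tz":0,"wx":0,"wy":0,"wz":0},
    {"jaw":-0.5,"tx":-4.23,"ty":-0.3,"tz":0,"wx":0,"wy":0,"wz":0},
    {"jaw":-0.5,"tx":-4.23,"ty":-0.3,"tz":0,"wx":0,"wy":0,"wz":0},
    {"jaw":-0.5,"tx":-4.23,"ty":-0.3,"tz":0,"wx":0,"wy":0,"wz":0},
    {"jaw":-0.5,"tx":-4.23,"ty":-0.3,"tz":0,"wx":0,"wy":0,"wz":0},
    {"jaw":-0.5,"tx":-4.23,"ty":-0.3,"tz":0,"wx":0,"wy":0,"wz":0},
    {"jaw":-0.5,"tx":0,"ty":0,"tz":3,"wx":0,"wy":0,"wz":0},
    {"jaw":-0.5,"tx":0,"ty":0,"tz":3,"wx":0,"wy":0,"wz":0},
    {"jaw":-0.5,"tx":0,"ty":0,"tz":0,"wx":0,"wy":0,"wz":0},
    {"jaw":-0.5,"tx":0,"ty":0,"tz":0,"wx":0,"wy":0,"wz":0},
    {"jaw":-0.5,"tx":0,"ty":0,"tz":0,"wx":0,"wy":0,"wz":0},
  ],
)

```text
clock: 55.52
tcp_pos: [0.6016, 0.2623, 0.2369]
orientation: [0.001, 0.069, 0.998, 0.001]
wrist_force: [-0.7, 0.4, -0.3]
finger_gap: 0.0561
```

```bash
python3 - <<'E'
from h import *
T=st(); im,c=shot("w40"); podfit(im,c,T,"amber",(.603,.262),20.5); plan(T,down(.6011,.2618,.2075,172),1)
E
```

```text
t 55.52 tcp [0.6016 0.2623 0.2369] h 172.09 tilt 0.12 F [-0.75  0.35 -0.26] M [-0.01  0.01  0.01] gap 0.0561 q [ 0.29  0.56 -0.    1.01  0.    0.43]
dots {0: [0.6269, 0.3148], 1: [0.5498, 0.2857], 2: [0.5787, 0.2085]}
yaw 20.72
yaw 20.48
raw centre [0.6028 0.2616] corr [0.6015 0.2614]
 n=1 t(cm)=[ 0.05 -0.06  2.94] w=[0.1  0.06 0.09] totrot=0.1 len/row=29mm q6end=32
```

View pics/w40.png

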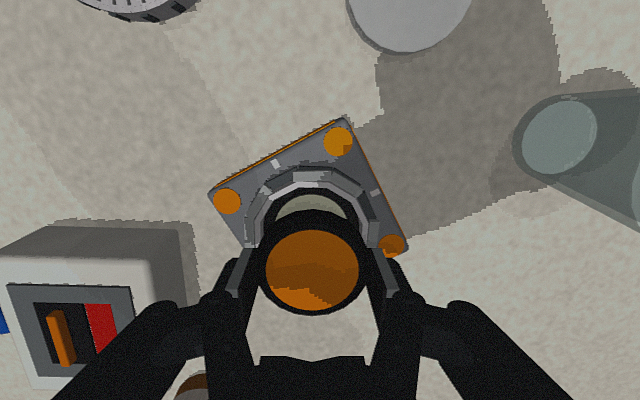

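Call:
carry_out(
  motion=[
    {"jaw":-0.5,"tx":0.05,"ty":-0.08,"tz":1,"wx":0,"wy":0,"wz":0},
    {"jaw":-0.5,"tx":0,"ty":0,"tz":1,"wx":0,"wy":0,"wz":0},
    {"jaw":-0.5,"tx":0,"ty":0,"tz":0.9,"wx":0,"wy":0,"wz":0},
    {"jaw":-0.5,"tx":0,"ty":0,"tz":0,"wx":0,"wy":0,"wz":0},
    {"jaw":-0.5,"tx":0,"ty":0,"tz":0,"wx":0,"wy":0,"wz":0},
    {"jaw":-0.5,"tx":0,"ty":0,"tz":0,"wx":0,"wy":0,"wz":0},
  ],
)

```text
clock: 56.32
tcp_pos: [0.6003, 0.2615, 0.2058]
orientation: [-0.001, 0.069, 0.998, 0.001]
wrist_force: [-0.1, 2.5, 1.3]
finger_gap: 0.056
```

```bash
python3 - <<'E'
from h import *
T=st(); im,c=shot("w41")
E
```

```text
t 56.33 tcp [0.6003 0.2615 0.2058] h 172.1 tilt 0.12 F [-0.09  2.48  1.32] M [ 0.42  0.07 -0.04] gap 0.056 q [ 0.29  0.58 -0.04  0.95  0.    0.43]
```

View pics/w41.png

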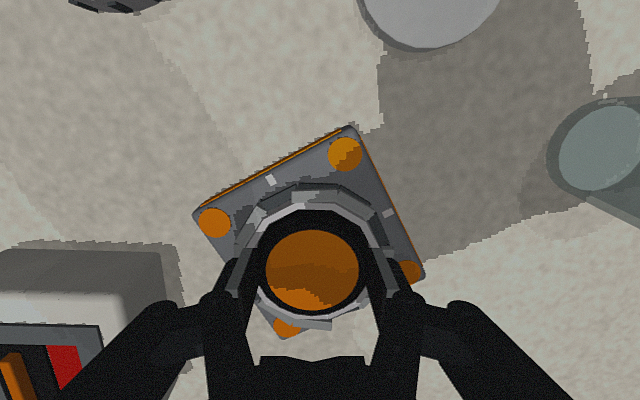

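Call:
carry_out(
  motion=[
    {"jaw":-0.5,"tx":-0.06,"ty":0.06,"tz":-0.15,"wx":0,"wy":0,"wz":0},
    {"jaw":-0.5,"tx":0,"ty":0,"tz":0,"wx":0,"wy":0,"wz":0},
    {"jaw":0.6,"tx":0,"ty":0,"tz":0,"wx":0,"wy":0,"wz":0},
    {"jaw":0.6,"tx":0,"ty":0,"tz":0,"wx":0,"wy":0,"wz":0},
    {"jaw":0.6,"tx":0,"ty":0,"tz":0,"wx":0,"wy":0,"wz":0},
    {"jaw":0.6,"tx":0,"ty":0,"tz":-2,"wx":0,"wy":0,"wz":0},
    {"jaw":0.6,"tx":0,"ty":0,"tz":-4,"wx":0,"wy":0,"wz":0},
    {"jaw":0.6,"tx":0,"ty":0,"tz":-4,"wx":0,"wy":0,"wz":0},
    {"jaw":0.6,"tx":0,"ty":0,"tz":0,"wx":0,"wy":0,"wz":0},
    {"jaw":0.6,"tx":0,"ty":0,"tz":0,"wx":0,"wy":0,"wz":0},
  ],
)

```text
clock: 57.62
tcp_pos: [0.6011, 0.2616, 0.3073]
orientation: [-0.001, 0.069, 0.998, 0.0]
wrist_force: [-0.2, 0.7, -0.1]
finger_gap: 0.0686
```

```bash
python3 - <<'E'
from h import *
T=st(); im,c=shot("w42"); podfit(im,c,T,"amber",(.603,.262),20.5); glassfit(im,c,T,"amber",.039)
cv2.imwrite("pics/w42c.png",cv2.resize(im[80:280,200:440],None,fx=3,fy=3))
plan(T,down(.4175,.1875,.31,248),8)
E
```

```text
t 57.62 tcp [0.6011 0.2616 0.3073] h 172.07 tilt 0.1 F [-0.19  0.73 -0.14] M [-0.02  0.    0.  ] gap 0.0686 q [0.29 0.51 0.1  1.16 0.   0.43]
dots {0: [0.6266, 0.3143], 1: [0.5496, 0.2856], 2: [0.5784, 0.2084], 3: [0.6558, 0.237]}
yaw 20.43
yaw 20.25
yaw 20.51
yaw 20.66
raw centre [0.6026 0.2613] corr [0.6013 0.2611]
glass px [311.4 200. ] 2431 raw [0.6024 0.2609 0.039 ] corr [0.6011 0.2606]
 n=8 t(cm)=[ 2.66  0.15 -0.03] w=[ 0.01 -0.01 -9.49] totrot=75.9 len/row=27mm q6end=-44
```

View pics/w42c.png

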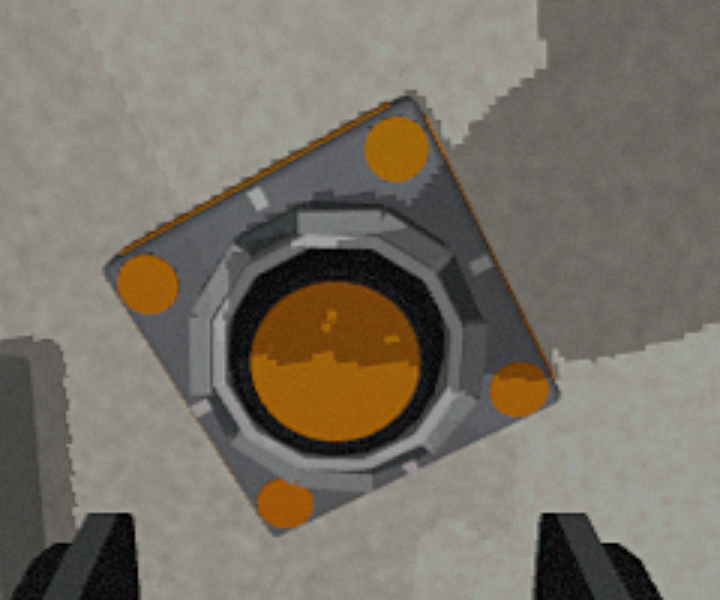

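Call:
carry_out(
  motion=[
    {"jaw":0.75,"tx":2.66,"ty":0.15,"tz":0,"wx":0,"wy":0,"wz":-9.5},
    {"jaw":0.75,"tx":2.66,"ty":0.15,"tz":0,"wx":0,"wy":0,"wz":-9.5},
    {"jaw":0.75,"tx":2.66,"ty":0.15,"tz":0,"wx":0,"wy":0,"wz":-9.5},
    {"jaw":0.75,"tx":2.66,"ty":0.15,"tz":0,"wx":0,"wy":0,"wz":-9.5},
    {"jaw":0.75,"tx":2.66,"ty":0.15,"tz":0,"wx":0,"wy":0,"wz":-9.5},
    {"jaw":0.75,"tx":2.66,"ty":0.15,"tz":0,"wx":0,"wy":0,"wz":-9.5},
    {"jaw":0.75,"tx":2.66,"ty":0.15,"tz":0,"wx":0,"wy":0,"wz":-9.5},
    {"jaw":0.75,"tx":2.66,"ty":0.15,"tz":0,"wx":0,"wy":0,"wz":-9.5},
    {"jaw":0.75,"tx":0,"ty":0,"tz":0,"wx":0,"wy":0,"wz":0},
    {"jaw":0.75,"tx":0,"ty":0,"tz":0,"wx":0,"wy":0,"wz":0},
    {"jaw":0.75,"tx":0,"ty":0,"tz":0,"wx":0,"wy":0,"wz":0},
  ],
)

```text
clock: 59.05
tcp_pos: [0.4183, 0.1877, 0.3075]
orientation: [-0.0, -0.559, 0.829, 0.001]
wrist_force: [0.1, 0.0, 0.3]
finger_gap: 0.0746
```

```bash
python3 - <<'E'
from h import *
T=st(); im,c=shot("w43")
o=im.copy()
try:
    v,q=ringfit(im,c,T,(255,150,365,240)); overlay(o,c,ringpts(v[0]/1000,v[1]/1000,0,v[2]),sc=1)
    plan(T,down(q[0],q[1],.197,(v[2]%180)+90),1)
except Exception as e: print(e)
cv2.imwrite("pics/o43.png",o)
E
```

```text
t 59.05 tcp [0.4183 0.1877 0.3075] h -111.97 tilt 0.1 F [0.14 0.03 0.3 ] M [ 0.05 -0.02  0.  ] gap 0.0746 q [ 0.25  0.15 -0.42  1.01  0.   -0.94]
ears [([339.2, 197.9], np.int32(273)), ([287.1, 199.6], np.int32(270))]
ring raw [418.07 189.05 160.3 ] cost 831.6 of 880.2 corr [0.418  0.1877]
 n=1 t(cm)=[1.000e-02 1.000e-02 1.105e+01] w=[ 0.1   0.02 -2.26] totrot=2.3 len/row=111mm q6end=-46
```

View pics/o43.png

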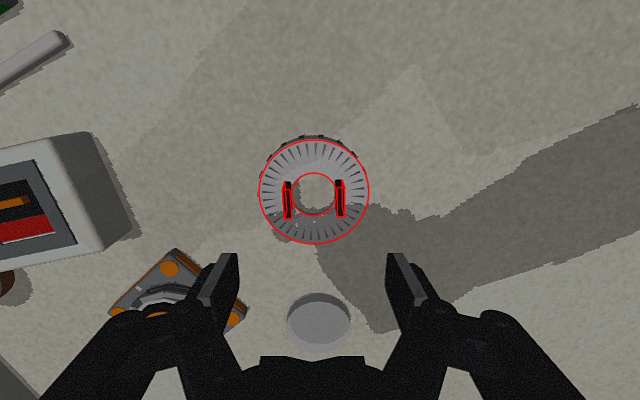

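Call:
carry_out(
  motion=[
    {"jaw":0.75,"tx":0,"ty":0,"tz":3.5,"wx":0,"wy":0,"wz":-2.3},
    {"jaw":0.75,"tx":0,"ty":0,"tz":3.5,"wx":0,"wy":0,"wz":0},
    {"jaw":0.75,"tx":0,"ty":0,"tz":3,"wx":0,"wy":0,"wz":0},
    {"jaw":0.75,"tx":0,"ty":0,"tz":1,"wx":0,"wy":0,"wz":0},
    {"jaw":0.75,"tx":0,"ty":0,"tz":0,"wx":0,"wy":0,"wz":0},
    {"jaw":0.75,"tx":0,"ty":0,"tz":0,"wx":0,"wy":0,"wz":0},
    {"jaw":0.75,"tx":0,"ty":0,"tz":0,"wx":0,"wy":0,"wz":0},
  ],
)

```text
clock: 59.98
tcp_pos: [0.4182, 0.1875, 0.1989]
orientation: [0.001, -0.576, 0.817, 0.0]
wrist_force: [0.8, 0.6, 0.2]
finger_gap: 0.0751
```

```bash
python3 - <<'E'
from h import *
T=st(); im,c=shot("w44"); plan(T,down(.418,.1877,.197,250.3),1)
E
```

```text
t 59.98 tcp [0.4182 0.1875 0.1989] h -109.62 tilt 0.09 F [0.77 0.64 0.16] M [ 0.05  0.   -0.01] gap 0.0751 q [ 0.25  0.27 -0.57  0.73  0.   -0.98]
 n=1 t(cm)=[-0.01  0.03  0.19] w=[-0.01  0.09  0.08] totrot=0.1 len/row=2mm q6end=-46
```

View pics/w44.png

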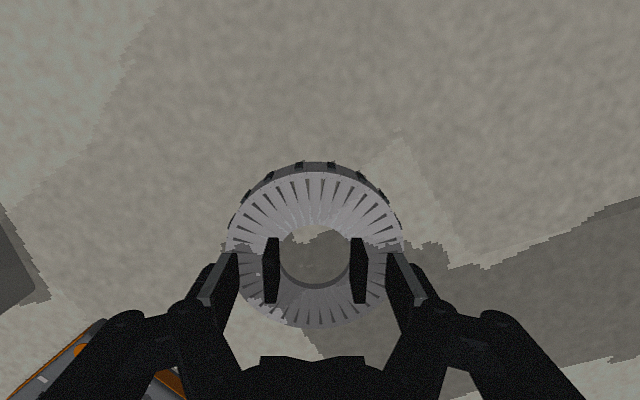

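Call:
carry_out(
  motion=[
    {"jaw":0.75,"tx":0,"ty":0.03,"tz":0.15,"wx":0,"wy":0,"wz":0},
    {"jaw":-0.5,"tx":0,"ty":0,"tz":0,"wx":0,"wy":0,"wz":0},
    {"jaw":-0.5,"tx":0,"ty":0,"tz":0,"wx":0,"wy":0,"wz":0},
    {"jaw":-0.5,"tx":0,"ty":0,"tz":0,"wx":0,"wy":0,"wz":0},
    {"jaw":-0.5,"tx":0,"ty":0,"tz":0,"wx":0,"wy":0,"wz":0},
    {"jaw":-0.5,"tx":0,"ty":0,"tz":0,"wx":0,"wy":0,"wz":0},
  ],
  force=70,
)

```text
clock: 60.78
tcp_pos: [0.4174, 0.1874, 0.1968]
orientation: [-0.0, -0.576, 0.817, 0.001]
wrist_force: [-2.4, 0.7, 4.9]
finger_gap: 0.0485
```

```bash
python3 - <<'E'
from h import *
T=st()
d=np.array([.418,.1877])-T[:2,3]; off=d@T[:2,0]; print("off",off.round(4))
A=plan(T,down(T[0,3],T[1,3],.30,250.3),3,"lift")
h=np.deg2rad(200.5); tgt=np.array([.6014,.2614])-off*np.array([np.cos(h),np.sin(h)]); print(tgt.round(4), "rest z",T[2,3]+.027)
plan(A,down(tgt[0],tgt[1],.30,200.5),6)
E
```

```text
t 60.77 tcp [0.4174 0.1874 0.1968] h -109.63 tilt 0.08 F [-2.42  0.67  4.85] M [-0.09  0.31 -0.01] gap 0.0485 q [ 0.25  0.27 -0.58  0.73  0.   -0.98]
off -0.0005
lift n=3 t(cm)=[-0.    0.   -3.44] w=[0.02 0.01 0.02] totrot=0.1 len/row=34mm q6end=-46
[0.601  0.2612] rest z 0.2237643820678258
 n=6 t(cm)=[-3.01 -1.58  0.  ] w=[0.  0.  8.3] totrot=49.8 len/row=34mm q6end=3
```

Call:
carry_out(
  motion=[
    {"jaw":-0.5,"tx":0,"ty":0,"tz":-3,"wx":0,"wy":0,"wz":0},
    {"jaw":-0.5,"tx":0,"ty":0,"tz":-4,"wx":0,"wy":0,"wz":0},
    {"jaw":-0.5,"tx":0,"ty":0,"tz":-3.3,"wx":0,"wy":0,"wz":0},
    {"jaw":-0.5,"tx":-3.01,"ty":-1.58,"tz":0,"wx":0,"wy":0,"wz":8.3},
    {"jaw":-0.5,"tx":-3.01,"ty":-1.58,"tz":0,"wx":0,"wy":0,"wz":8.3},
    {"jaw":-0.5,"tx":-3.01,"ty":-1.58,"tz":0,"wx":0,"wy":0,"wz":8.3},
    {"jaw":-0.5,"tx":-3.01,"ty":-1.58,"tz":0,"wx":0,"wy":0,"wz":8.3},
    {"jaw":-0.5,"tx":-3.01,"ty":-1.58,"tz":0,"wx":0,"wy":0,"wz":8.3},
    {"jaw":-0.5,"tx":-3.01,"ty":-1.58,"tz":0,"wx":0,"wy":0,"wz":8.3},
    {"jaw":-0.5,"tx":0,"ty":0,"tz":2.5,"wx":0,"wy":0,"wz":0},
    {"jaw":-0.5,"tx":0,"ty":0,"tz":2.5,"wx":0,"wy":0,"wz":0},
    {"jaw":-0.5,"tx":0,"ty":0,"tz":0,"wx":0,"wy":0,"wz":0},
    {"jaw":-0.5,"tx":0,"ty":0,"tz":0,"wx":0,"wy":0,"wz":0},
    {"jaw":-0.5,"tx":0,"ty":0,"tz":0,"wx":0,"wy":0,"wz":0},
    {"jaw":-0.5,"tx":0,"ty":0,"tz":0,"wx":0,"wy":0,"wz":0},
  ],
)

```text
clock: 62.65
tcp_pos: [0.6011, 0.2614, 0.2503]
orientation: [0.0, -0.179, 0.984, 0.001]
wrist_force: [-0.1, -0.3, -1.1]
finger_gap: 0.0487
```

```bash
python3 - <<'E'
from h import *
T=st(); im,c=shot("w45"); podfit(im,c,T,"amber",(.603,.262),20.5)
plan(T,down(.601,.2612,.2238,200.5),1)
E
```

```text
t 62.65 tcp [0.6011 0.2614 0.2503] h -159.42 tilt 0.08 F [-0.09 -0.31 -1.13] M [ 0.04 -0.01  0.02] gap 0.0487 q [ 0.29  0.55  0.02  1.04  0.   -0.07]
dots {1: [0.5498, 0.2858], 2: [0.5787, 0.2086]}
yaw 20.53
 n=1 t(cm)=[ 0.02 -0.02  2.65] w=[0.06 0.05 0.08] totrot=0.1 len/row=26mm q6end=3
```

View pics/w45.png

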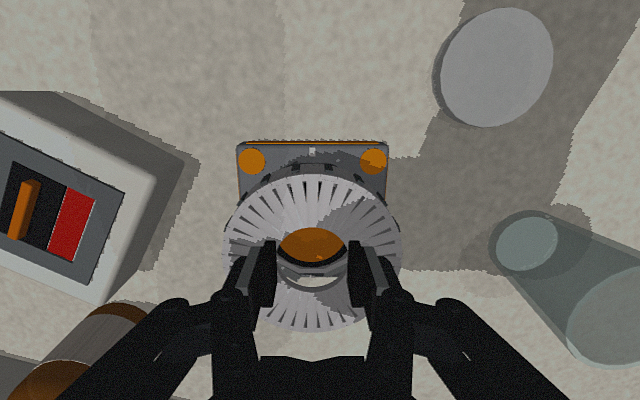

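Call:
carry_out(
  motion=[
    {"jaw":-0.5,"tx":0,"ty":-0.03,"tz":0.7,"wx":0,"wy":0,"wz":0},
    {"jaw":-0.5,"tx":0,"ty":0,"tz":0.7,"wx":0,"wy":0,"wz":0},
    {"jaw":-0.5,"tx":0,"ty":0,"tz":0.6,"wx":0,"wy":0,"wz":0},
    {"jaw":-0.5,"tx":0,"ty":0,"tz":0.5,"wx":0,"wy":0,"wz":0},
    {"jaw":-0.5,"tx":0,"ty":0,"tz":0.2,"wx":0,"wy":0,"wz":0},
    {"jaw":-0.5,"tx":0,"ty":0,"tz":0,"wx":0,"wy":0,"wz":0},
    {"jaw":-0.5,"tx":0,"ty":0,"tz":0,"wx":0,"wy":0,"wz":0},
  ],
)

```text
clock: 63.58
tcp_pos: [0.6006, 0.2609, 0.2235]
orientation: [-0.0, -0.179, 0.984, 0.0]
wrist_force: [-4.0, -1.9, 8.7]
finger_gap: 0.0486
```

```bash
python3 - <<'E'
from h import *
T=st()
E
```

```text
t 63.58 tcp [0.6006 0.2609 0.2235] h -159.42 tilt 0.08 F [-4.04 -1.85  8.66] M [-0.33  0.85 -0.03] gap 0.0486 q [ 0.29  0.57 -0.02  0.99  0.   -0.07]
```

Resting at the expected height. Next is the screw-down.

Call:
carry_out(
  motion=[
    {"jaw":-0.5,"tx":0,"ty":0,"tz":-0.1,"wx":0,"wy":0,"wz":0},
    {"jaw":-0.5,"tx":0,"ty":0,"tz":0.05,"wx":0,"wy":0,"wz":5},
    {"jaw":-0.5,"tx":0,"ty":0,"tz":0.1,"wx":0,"wy":0,"wz":10},
    {"jaw":-0.5,"tx":0,"ty":0,"tz":0.1,"wx":0,"wy":0,"wz":10},
    {"jaw":-0.5,"tx":0,"ty":0,"tz":0,"wx":0,"wy":0,"wz":0},
    {"jaw":-0.5,"tx":0,"ty":0,"tz":0,"wx":0,"wy":0,"wz":0},
  ],
)

```text
clock: 64.32
tcp_pos: [0.6013, 0.2612, 0.2212]
orientation: [-0.0, 0.037, 0.999, 0.001]
wrist_force: [0.9, 0.4, 4.0]
finger_gap: 0.0489
```

```bash
python3 - <<'E'
from h import *
T=st()
E
```

```text
t 64.33 tcp [0.6013 0.2612 0.2212] h 175.74 tilt 0.09 F [0.93 0.42 3.99] M [ 0.07 -0.09 -0.1 ] gap 0.0489 q [ 0.29  0.57 -0.02  0.98  0.    0.36]
```

Call:
carry_out(
  motion=[
    {"jaw":-0.5,"tx":0,"ty":0,"tz":0.1,"wx":0,"wy":0,"wz":10},
    {"jaw":-0.5,"tx":0,"ty":0,"tz":0.1,"wx":0,"wy":0,"wz":10},
    {"jaw":-0.5,"tx":0,"ty":0,"tz":0.05,"wx":0,"wy":0,"wz":10},
    {"jaw":-0.5,"tx":0,"ty":0,"tz":0,"wx":0,"wy":0,"wz":7},
    {"jaw":-0.5,"tx":0,"ty":0,"tz":0,"wx":0,"wy":0,"wz":5},
    {"jaw":-0.5,"tx":0,"ty":0,"tz":0,"wx":0,"wy":0,"wz":2},
    {"jaw":-0.5,"tx":0,"ty":0,"tz":0,"wx":0,"wy":0,"wz":0},
    {"jaw":-0.5,"tx":0,"ty":0,"tz":0,"wx":0,"wy":0,"wz":0},
    {"jaw":-0.5,"tx":0,"ty":0,"tz":0,"wx":0,"wy":0,"wz":0},
  ],
)

```text
clock: 65.45
tcp_pos: [0.6009, 0.2618, 0.2188]
orientation: [-0.001, 0.408, 0.913, 0.001]
wrist_force: [-0.4, 2.7, 5.5]
finger_gap: 0.0482
```

```bash
python3 - <<'E'
from h import *
T=st()
E
```

```text
t 65.45 tcp [0.6009 0.2618 0.2188] h 131.84 tilt 0.14 F [-0.38  2.67  5.5 ] M [0.37 0.21 0.53] gap 0.0482 q [ 0.29  0.57 -0.02  0.98  0.    1.13]
```

Call:
carry_out(
  motion=[
    {"jaw":0.5,"tx":0,"ty":0,"tz":0,"wx":0,"wy":0,"wz":0},
    {"jaw":0.5,"tx":0,"ty":0,"tz":0,"wx":0,"wy":0,"wz":0},
    {"jaw":0.5,"tx":0,"ty":0,"tz":0,"wx":0,"wy":0,"wz":0},
    {"jaw":0.5,"tx":0,"ty":0,"tz":-2,"wx":0,"wy":0,"wz":0},
    {"jaw":0.5,"tx":0,"ty":0,"tz":-4,"wx":0,"wy":0,"wz":0},
    {"jaw":0.5,"tx":0,"ty":0,"tz":-4,"wx":0,"wy":0,"wz":0},
    {"jaw":0.5,"tx":0,"ty":0,"tz":0,"wx":0,"wy":0,"wz":0},
    {"jaw":0.5,"tx":0,"ty":0,"tz":0,"wx":0,"wy":0,"wz":0},
  ],
)

```text
clock: 66.45
tcp_pos: [0.6009, 0.2607, 0.3176]
orientation: [-0.001, 0.41, 0.912, -0.0]
wrist_force: [-0.2, 0.1, -0.3]
finger_gap: 0.0641
```

```bash
python3 - <<'E'
from h import *
T=st(); im,c=shot("w46"); v,q=ringfit(im,c,T,(255,140,365,240),z0=.022); print("turn",110.5-v[2]%180)
im2=cv2.imread("pics/w45.png"); c2=wc("pics/w45.npy"); T2=down(.6011,.2614,.25,200.58)
print("corners? lamp from w28/w22"); 
plan(T,down(.645,.098,.33,190),5)
E
```

```text
t 66.45 tcp [0.6009 0.2607 0.3176] h 131.57 tilt 0.12 F [-0.25  0.05 -0.33] M [-0.08 -0.03 -0.01] gap 0.0641 q [0.29 0.5  0.12 1.19 0.   1.13]
ears [([340.3, 202.7], np.int32(296)), ([286.0, 203.0], np.int32(287))]
ring raw [602.45 260.5   42.44] cost 1121.9 of 1164.2 corr [0.6013 0.2612]
turn 68.06127746719227
corners? lamp from w28/w22
 n=5 t(cm)=[-2.27 -2.68 -0.25] w=[ -0.    -0.02 -11.69] totrot=58.4 len/row=35mm q6end=-1
```

View pics/w46.png

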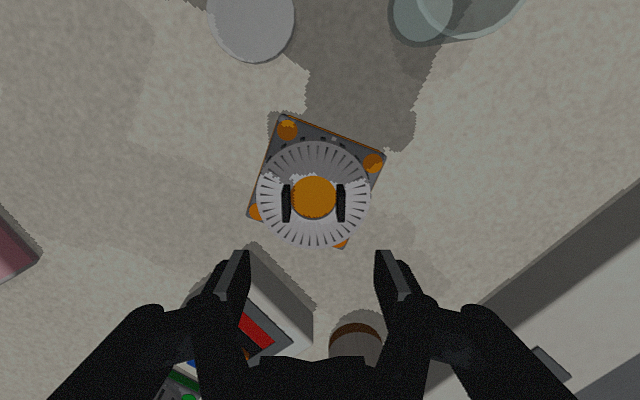

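```bash
python3 - <<'E'
from h import *
T=st(); ct=eyes.calibration("top"); print(unproj(ct,(280.1,173.8),.056))
plan(T,down(.645,.095,.33,169),6)
E
```

```text
t 66.5 tcp [0.6006 0.2607 0.3168] h 131.58 tilt 0.19 F [-0.2  -0.08 -0.56] M [ 0.01 -0.02 -0.01] gap 0.0636 q [0.29 0.5  0.12 1.19 0.   1.13]
[[0.64346773 0.09613729 0.056     ]]
 n=6 t(cm)=[-2.16 -1.95 -0.22] w=[-0.01 -0.03 -6.24] totrot=37.4 len/row=29mm q6end=19
```

Call:
carry_out(
  motion=[
    {"jaw":-0.5,"tx":-2.16,"ty":-1.95,"tz":-0.22,"wx":0,"wy":0,"wz":-6.24},
    {"jaw":-0.5,"tx":-2.16,"ty":-1.95,"tz":-0.22,"wx":0,"wy":0,"wz":-6.24},
    {"jaw":-0.5,"tx":-2.16,"ty":-1.95,"tz":-0.22,"wx":0,"wy":0,"wz":-6.24},
    {"jaw":-0.5,"tx":-2.16,"ty":-1.95,"tz":-0.22,"wx":0,"wy":0,"wz":-6.24},
    {"jaw":-0.5,"tx":-2.16,"ty":-1.95,"tz":-0.22,"wx":0,"wy":0,"wz":-6.24},
    {"jaw":-0.5,"tx":-2.16,"ty":-1.95,"tz":-0.22,"wx":0,"wy":0,"wz":-6.24},
    {"jaw":-0.5,"tx":0,"ty":0,"tz":0,"wx":0,"wy":0,"wz":0},
    {"jaw":-0.5,"tx":0,"ty":0,"tz":0,"wx":0,"wy":0,"wz":0},
    {"jaw":-0.5,"tx":0,"ty":0,"tz":0,"wx":0,"wy":0,"wz":0},
  ],
)

```text
clock: 67.62
tcp_pos: [0.6451, 0.0961, 0.3304]
orientation: [-0.002, 0.095, 0.995, 0.0]
wrist_force: [0.1, 0.1, 0.1]
finger_gap: 0.0214
```

```bash
python3 - <<'E'
from h import *
T=st(); im,c=shot("w47"); cv2.imwrite("pics/w47c.png",cv2.resize(im[80:300,200:440],None,fx=2.7,fy=2.7))
m=cmask(im,"amber",s=120,v=90)&(np.arange(640)[None]>230)&(np.arange(640)[None]<400)
for cc,a,k in comps(m,40):
    ys,xs=np.nonzero(k); (cx,cy),(w,h),ang=cv2.minAreaRect(np.c_[xs,ys].astype(np.float32)); print(cc.round(1),a,(w,h),ang,unproj(c,cc,.056)[0].round(4),corr(unproj(c,cc,.056)[0],T).round(4))
E
```

```text
t 67.62 tcp [0.6451 0.0961 0.3304] h 169.05 tilt 0.18 F [0.12 0.11 0.11] M [ 0.02  0.   -0.04] gap 0.0214 q [0.02 0.49 0.13 1.21 0.   0.22]
[311.  195.7] 269 (43.0, 6.0) 90.0 [0.6443 0.0953 0.056 ] [0.643  0.0951]
```

View pics/w47c.png

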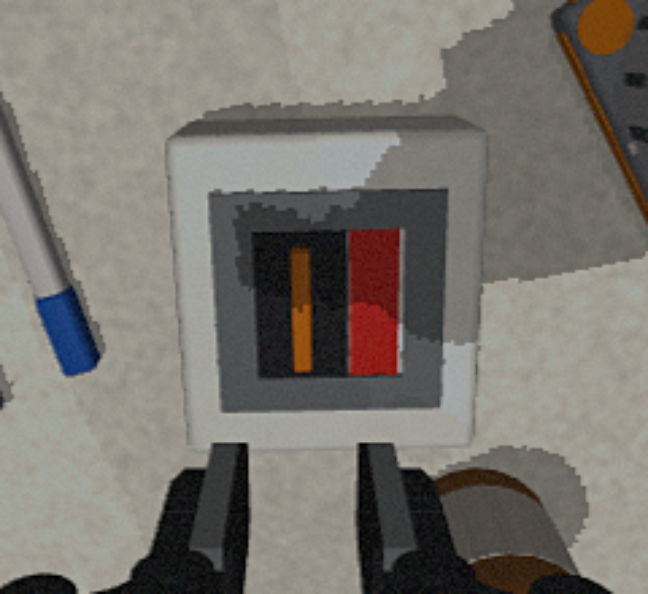

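Call:
carry_out(
  motion=[
    {"jaw":-0.5,"tx":0.19,"ty":-0.14,"tz":4,"wx":0,"wy":0,"wz":0},
    {"jaw":-0.5,"tx":0,"ty":0,"tz":4,"wx":0,"wy":0,"wz":0},
    {"jaw":-0.5,"tx":0,"ty":0,"tz":1.6,"wx":0,"wy":0,"wz":0},
    {"jaw":-0.5,"tx":0,"ty":0,"tz":0,"wx":0,"wy":0,"wz":0},
    {"jaw":-0.5,"tx":0,"ty":0,"tz":0,"wx":0,"wy":0,"wz":0},
    {"jaw":-0.5,"tx":0,"ty":0,"tz":0,"wx":0,"wy":0,"wz":0},
  ],
)

```text
clock: 68.42
tcp_pos: [0.6442, 0.0943, 0.237]
orientation: [0.001, 0.096, 0.995, 0.0]
wrist_force: [0.2, -0.8, 0.6]
finger_gap: 0.0213
```

```bash
python3 - <<'E'
from h import *
T=st(); im,c=shot("w48"); plan(T,down(.643,.0951,.2257,169),1)
E
```

```text
t 68.42 tcp [0.6442 0.0943 0.237 ] h 169.02 tilt 0.11 F [ 0.19 -0.77  0.56] M [-0.02 -0.01  0.05] gap 0.0213 q [ 0.02  0.55 -0.02  1.01  0.    0.21]
 n=1 t(cm)=[0.14 0.05 1.12] w=[0.06 0.08 0.02] totrot=0.1 len/row=11mm q6end=19
```

View pics/w48.png

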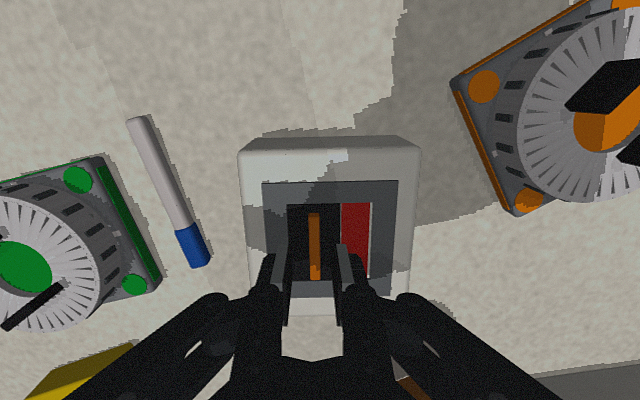

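Call:
carry_out(
  motion=[
    {"jaw":-0.5,"tx":0.1,"ty":0.05,"tz":0.6,"wx":0,"wy":0,"wz":0},
    {"jaw":-0.5,"tx":0,"ty":0,"tz":0.4,"wx":0,"wy":0,"wz":0},
    {"jaw":-0.5,"tx":0,"ty":0,"tz":0,"wx":0,"wy":0,"wz":0},
    {"jaw":-0.5,"tx":0,"ty":0,"tz":0,"wx":0,"wy":0,"wz":0},
    {"jaw":-0.5,"tx":0,"ty":0,"tz":0,"wx":0,"wy":0,"wz":0},
  ],
)

```text
clock: 69.1
tcp_pos: [0.6426, 0.0949, 0.2252]
orientation: [-0.001, 0.096, 0.995, 0.0]
wrist_force: [0.2, 0.7, -0.4]
finger_gap: 0.021
```

```bash
python3 - <<'E'
from h import *
T=st()
E
```

```text
t 69.1 tcp [0.6426 0.0949 0.2252] h 169.01 tilt 0.09 F [ 0.19  0.69 -0.43] M [ 0.02 -0.02 -0.  ] gap 0.021 q [ 0.02  0.56 -0.03  0.98  0.    0.21]
```

Call:
carry_out(
  motion=[
    {"jaw":-0.5,"tx":0,"ty":0.4,"tz":0,"wx":0,"wy":0,"wz":0},
    {"jaw":-0.5,"tx":0,"ty":0.4,"tz":0,"wx":0,"wy":0,"wz":0},
    {"jaw":-0.5,"tx":0,"ty":0.4,"tz":0,"wx":0,"wy":0,"wz":0},
    {"jaw":-0.5,"tx":0,"ty":0.4,"tz":0,"wx":0,"wy":0,"wz":0},
    {"jaw":-0.5,"tx":0,"ty":0.4,"tz":0,"wx":0,"wy":0,"wz":0},
    {"jaw":-0.5,"tx":0,"ty":0.4,"tz":0,"wx":0,"wy":0,"wz":0},
    {"jaw":-0.5,"tx":0,"ty":0.2,"tz":0,"wx":0,"wy":0,"wz":0},
    {"jaw":-0.5,"tx":0,"ty":0,"tz":0,"wx":0,"wy":0,"wz":0},
    {"jaw":-0.5,"tx":0,"ty":0,"tz":0,"wx":0,"wy":0,"wz":0},
  ],
)

```text
clock: 70.22
tcp_pos: [0.6475, 0.1205, 0.2251]
orientation: [-0.001, 0.096, 0.995, 0.0]
wrist_force: [-0.0, 0.2, 0.4]
finger_gap: 0.0214
```

```bash
python3 - <<'E'
from h import *
T=st(); shot("w49")
E
```

```text
t 70.22 tcp [0.6475 0.1205 0.2251] h 169.02 tilt 0.1 F [-0.02  0.2   0.37] M [-0.    0.01  0.02] gap 0.0214 q [ 0.06  0.57 -0.01  1.    0.    0.25]
```

View pics/w49.png

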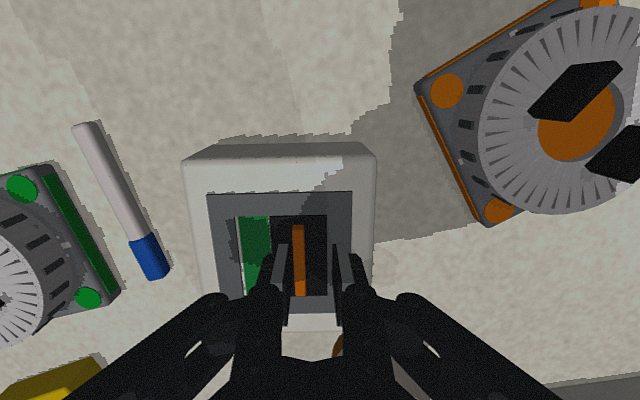

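Call:
carry_out(
  motion=[
    {"jaw":-0.5,"tx":0,"ty":-0.2,"tz":0,"wx":0,"wy":0,"wz":0},
    {"jaw":-0.5,"tx":0,"ty":0,"tz":-2,"wx":0,"wy":0,"wz":0},
    {"jaw":-0.5,"tx":0,"ty":0,"tz":-5,"wx":0,"wy":0,"wz":0},
    {"jaw":-0.5,"tx":3,"ty":-3,"tz":-5,"wx":0,"wy":0,"wz":0},
    {"jaw":-0.5,"tx":5,"ty":-3,"tz":-5,"wx":0,"wy":0,"wz":0},
    {"jaw":-0.5,"tx":5,"ty":-3,"tz":-4,"wx":0,"wy":0,"wz":0},
    {"jaw":-0.5,"tx":0,"ty":0,"tz":0,"wx":0,"wy":0,"wz":0},
    {"jaw":-0.5,"tx":0,"ty":0,"tz":0,"wx":0,"wy":0,"wz":0},
  ],
)

```text
clock: 71.28
tcp_pos: [0.521, 0.0617, 0.4192]
orientation: [-0.0, 0.096, 0.995, 0.0]
wrist_force: [0.7, 0.4, 0.0]
finger_gap: 0.0216
```

```bash
python3 - <<'E'
from h import *
T=st(); shot("w50"); cv2.imwrite("pics/s50.png",eyes.read_camera("side")); cv2.imwrite("pics/t50.png",eyes.read_camera("top"))
E
```

```text
t 71.28 tcp [0.521  0.0617 0.4192] h 168.99 tilt 0.05 F [0.69 0.35 0.03] M [-0.02  0.01 -0.03] gap 0.0216 q [-0.04  0.21 -0.05  1.31  0.    0.16]
```

View pics/w50.png

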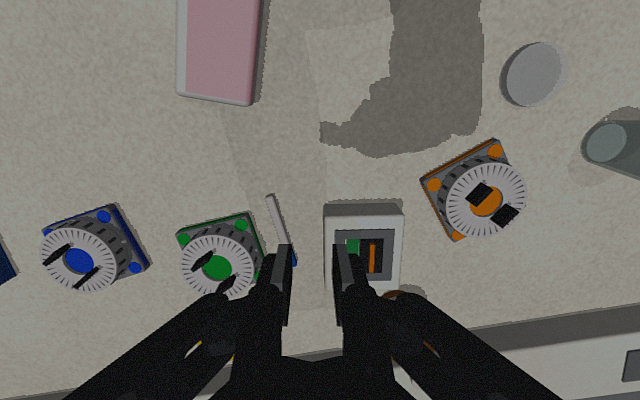

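View pics/s50.png

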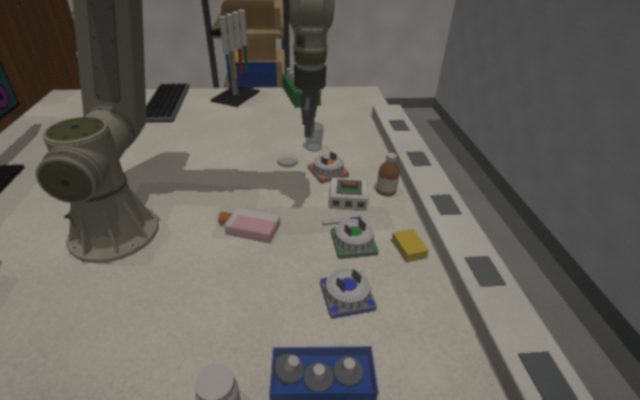

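View pics/t50.png

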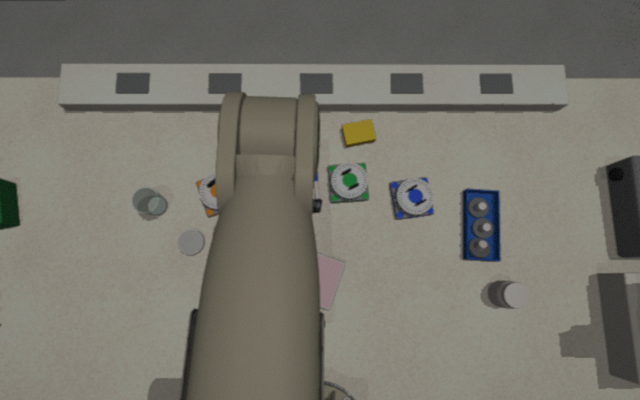

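```bash
python3 - <<'E'
from h import *
im=cv2.imread("pics/w21.png"); v,q=ringfit(im,wc("pics/w21.npy"),down(.5846,-.2597,.3226,118.73),(255,140,365,240),z0=.022); print("blue turn",97.8-v[2]%180)
print(env.hand_in())
E
```

```text
ears [([284.3, 197.5], np.int32(285)), ([337.2, 197.2], np.int32(275))]
ring raw [ 585.07 -259.87 -151.04] cost 1197.0 of 1200.3 corr [ 0.5841 -0.259 ]
blue turn 68.84224396757493
the job is handed in; nothing more can be done
None
```

The job is done and handed in, at about 71 s of the 210 s allowed. All three filter glasses were on the bench. For each pod, in the order blue, green, amber, I took out the dust plug, laid the glass on the seat and screwed a ring down. Then I pushed the slide switch to on and lifted the arm clear.

**Last checks**
- **Rings:** the camera fits show turns of 68.8° (blue), 68.2° (green) and 68.1° (amber), inside the 65–70° snug range. Each met about 0.5–0.6 N m of resistance at the end.
- **Glasses:** each looked flat and centred in its pocket before its ring went on.
- **Plugs:** all three are in the blue tray, as seen in the wrist, side and top pictures.
- **Switch:** the green patch shows and the ridge stayed across after the gripper left.
- **Bystanders:** none looked moved. In the last top picture the arm hides the lamp box, the marker and part of the flask, so those were checked in the wrist and side views.

**What went wrong or disagreed**
- The first move call was refused because every row needs all seven keys, so the arm did not move.
- The last plug touched the tray's end wall with about 6 N on the first try; I lifted it, shifted it about 4 mm and released it flat.
- The top and wrist cameras disagreed by 1–3 mm on pod positions. I worked out the wrist camera's offset from two headings and used that.
- I saw no sign of the grip slackening or of anything being knocked aside.

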